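Empty the chip trays through the spring flap and rack them under the carrying bar

TASK

First take the carrying bar off the carrier and set it aside on the bench. Then empty the chip trays into the spall box: push its spring flap open with the tray's own nose, hold it open with the tray while the spalls slide in, and keep your fingers off the flap; a spilled spall goes into the box too. Rack the empty trays in the carrier, lugs fully home in the notches (on top of the tray already there, if any), lay the bar back across both forks, centred, and leave the other tools where they are.

Things in the scene. Friction and masses are not known exactly. Their poses are not given: they have to be found in the camera images.
- spall_box: fixed green steel box, hollow, 180 (x) x 170 (y) x 185 high. Origin: centre of its foot; its x axis points out of its front, away from the robot. Flat top at z 185 from x -90 to -10; thence the front slopes down at 37 degrees to the sill at x 90, z 112. In the slope: an opening 130 wide, from sill to flap hinge, flanked by rails, shut by the flap
- flap (a joint): spring flap, a steel plate 128 wide x 108 long hinged along its upper edge at x -2, z 179 of the spall_box frame; 0 = shut, lying in the slope; grows as the lower edge swings inward and down, limit 1.25 rad. Takes about 0.8 N at the lower edge to start and 1.3 N at 0.7 rad; springs shut. Only with the nose some 60 past the sill do a tray's rims, not its floor, carry the flap, so that spalls slide in beneath it
- tray_a: open-nosed orange plastic chip tray holding spalls, nose roughly towards the robot; 120 long (x) x 100 wide (y) x 46 high (mm). Origin: tray centre at the level of its feet; z up; x runs from the open nose (x -60) to the back wall (x 60). Floor z 8 to 11, walls 5 thick, rim z 46, no front wall. About 0.16 kg
- tray_a_grip (a point): centre of tray_a's grip tail, a 12 thick upright fin on the centre line behind the back wall, x 60 to 122, z 11 to 43 of the tray frame; this point is at x 88, z 26
- tray_b: a second tray like tray_a (one of the two may be empty). Keying of all trays: three lugs under the walls serve as feet, 8 high, 16 long, at x -28 left and right and at the middle of the back; three notches in the rim straight above them, 22 wide, 10 deep. Home on another, a tray sits 38 above it
- tray_b_grip (a point): centre of the grip tail of tray_b
- tray_c: a third tray of the same make, empty, already home in the lowest place of the carrier; absent in some starts
- carrier: fixed blue steel tray carrier. Origin: centre of its base (135 x 190) on the bench; x axis as a racked tray's (nose at -x). A keyed rail like a tray's rim takes the lowest tray: racked trays have their origins on its z axis at z 10, 48 or 86, same yaw. Two forked uprights, inner faces at y +-64, x -41 to 1, up to z 158
- fork_mid (a point): half-way between the two forks, on the level of their floors (x -20, y 0, z 138 in the carrier frame). Each fork is 14 thick in y, centred at y +-71, with a gap of 30 (in x) between cheeks 20 high
- bar: carrying bar of the carrier, a square aluminium tube 22 x 22 x 210 with black end caps, lying across the two forks at the start; origin: centre of its underside; its long axis is y. 0.1 kg
- bar_mid (a point): centre of the bar, 11 above its underside; across the forks it lies 11 above fork_mid
- spall0_mid (a point): centre of a loose stone spall, a rough lump about 28 across and 20 to 23 high, 28 g; slides down a tray tipped 27 to 36 degrees; lies in a tray at the start; absent in some starts
- spall1_mid (a point): centre of a loose stone spall, a rough lump about 28 across and 20 to 23 high, 28 g; slides down a tray tipped 27 to 36 degrees; lies in a tray at the start; absent in some starts
- spall2_mid (a point): centre of a loose stone spall, a rough lump about 28 across and 20 to 23 high, 28 g; slides down a tray tipped 27 to 36 degrees; lies in a tray at the start; absent in some starts
- spall3_mid (a point): centre of a loose stone spall, a rough lump about 28 across and 20 to 23 high, 28 g; slides down a tray tipped 27 to 36 degrees; lies in a tray at the start; absent in some starts
- spall4_mid (a point): centre of a loose stone spall, a rough lump about 28 across and 20 to 23 high, 28 g; slides down a tray tipped 27 to 36 degrees; lies in a tray at the start; absent in some starts
- spall5_mid (a point): centre of a loose stone spall, a rough lump about 28 across and 20 to 23 high, 28 g; slides down a tray tipped 27 to 36 degrees; lies in a tray at the start; absent in some starts
- mallet: wooden carving mallet lying on the bench, 250 long; leave it alone
- claw_chisel: steel chisel lying on the bench, 200 long; leave it alone
- pitcher: broad steel chisel lying on the bench, 200 long; leave it alone
- brush: dusting brush lying on the bench, 200 long; leave it alone
- rub_block: dark rubbing block 85 x 45 x 28 lying on the bench; leave it alone
- water_bottle: white plastic bottle, 68 across, 180 high, standing; leave it alone
There are look-alikes about, which are no part of the job. Leave any brown look-alike of the tray_b alone.

How it is judged:
By the outcome, as a careful person would: the job done as asked, in the order asked, and still so for the second after the job is handed in, with the robot touching nothing.
Of tray_c, spall0, spall1, spall2, spall3, spall4, spall5 only 4 to 6 are there at a start; the rules pass over those that are not, and their reading is None.
At some moment in a run one of bar, tray_a, tray_b may be knocked a few centimetres aside while the robot is not near it.
It also fails if it takes over 210 s, if anything falls off the work surface, if the arm or the gripper's body presses on something with over 40 N, if the wrist force passes 120 N, or if a joint passes its speed limit or range.

ROBOT

A 6-joint arm with a two-finger parallel gripper is mounted at the origin on the work surface. World frame = base frame: x ahead of the robot, y to its left, z up, the work surface at z = 0. Lengths are in mm, angles in rad, forces in N, time in s.
With the tool pointing down it reaches from about 350 to 975 mm from the base axis. Payload 7.1 kg.
Tool frame: the origin (TCP) lies on the centre line of the jaws, within the pads' length; the fingertips stand 8 mm ahead of it and the grasp point (between the pads) lies 11 mm behind it; z points along the fingers, x is the direction in which the jaws open and shut, and the axes are right-handed (so a half turn about z gives the same grasp; the last joint's range is limited). The gripper opens to 88 mm and grips with 3 to 60 N. Pads are 20 mm wide; open, the fingers measure 115 mm over their backs; the gripper's body (75 mm by 178 mm) begins 61 mm behind the grasp point.
Start: joints at [-1.351, 0.423, 1.63, -0, 1.089, -0.019], TCP at [147.855, -607.243, 230.675] pointing down, gripper open.
Joint ranges: [-3, 3], [-0.9, 2.11], [0.09, 2.58], [-1.31, 4.45], [0.11, 2.69], [-2.54, 2.54]. Speed limits (rad/s): [2.39, 2.39, 3.01, 3.14, 3.14, 3.14].

INTERFACE

Orientations are given as a rotation vector (axis times angle).
In Python, from workcell import ctrl gives the robot as it stands.
- The arm moves only by the shell command python3 -m handwheel 'ROWS'. ROWS is JSON, a list of rows, each a list of 3 entries, a list of its own where there are three numbers: the turn, a rotation vector about the tool's x, y, z in rad, then the shift along the tool's x, y, z in mm, then the opening, from 0 (shut) to 1 (fully open). In form: [[[ax, ay, az], [tx, ty, tz], jaw], ...]. A call has exactly 10 rows; each row shifts and turns the pose as measured when the row begins, along the tool's axes as they then stand; what a row does not reach is not made up. A row lasts 1/12 s, in which the tool goes at most 41.7 mm and 7.16 degrees, less where a joint would pass 70% of its speed; a pose out of reach is approached as far as the arm can. A call with a gripper value outside its range is refused whole. The fingers move at their own pace and stop on an object; the grip force is fixed at half the most. Time passes only in rows, so rows that do not move let the fingers close, or fill a call up. It gives the time, the measured TCP pose, the force and the opening at its end, in the units of the state.
- ctrl.get_obs(): the state, without advancing time (a new reading comes with each control period).
- ctrl.get_image(name): name is "scene" or "top" or "wrist"; returns a dict with "pixels" (400x640x3 uint8, red, green, blue), "camera_matrix" (3x3 intrinsics, pixels), "rvec" (rotation vector, rad) and "tvec" (3), from world to camera coordinates, as OpenCV has them. Camera axes: x right, y down, z forward; pixel columns grow to the right and rows downward; lengths in mm; the calibration is good to about 2 mm. The wrist camera is an equidistant fisheye: a pixel r from the principal point sees the ray r / f radians off the axis. A picture is of the moment at which its call begins. There is no depth.
- ctrl.close_job(): hands the job in, once; it reports no verdict.
Trained networks look in a picture, given as the dict that the camera call returned (one of the last four; its "shot" number tells which), for a name from the list of things; names that differ only in an ending like _2 or _b are one class to them, and where a whole thing is asked for, a point or a joint stands for the part that bears it (a point fixed in the world has none). Each returns a list of dicts, best first, with "score" (0 to 1); they miss things now and then, are a little off and sometimes report something else, mostly with a low value. They report only what shows in the picture. A call takes as long as a camera call. They do not tell look-alikes from the thing itself.
- ctrl.look_for(picture, query): "position" ([x, y, z] in mm, in the coordinates of the camera as it stood for that picture, good to about 4 mm: the middle of the surface that is visible of it).
- ctrl.spot_point(picture, query): "position" ([x, y, z] in mm, in the coordinates of the camera as it stood for that picture, good to about 4 mm: a listed point, or the origin of a listed thing).
The state is a dict: "t": time; "qpos": joint angles; "qvel": joint speeds; "joint_torque": joint torques, N m; "ee_pos": TCP position; "orientation": TCP orientation; "ft_force": force on the tool from outside, world axes, zero at the start; "moment": the same for the moment, N m; "width": finger opening in mm.
Only numpy, scipy, OpenCV 4.12 (cv2) and the standard library are available. Lean on these libraries where they do the work, as an engineer would, in place of code of your own. Each camera call takes 0.05 s, during which the arm holds its last target.

## Working session

There is one attempt and no reset: what is moved stays moved. The work goes in short steps, Python scripts to look and compute and a shell command to move; the robot and the scene stay as the last step left them, time stands still between calls to the robot, and variables do not carry over. Pictures are saved under pics/ and viewed, and the job is handed in when it is done.

```bash
ls; mkdir -p pics
cat > h.py <<'E'
import numpy as np, cv2
from workcell import ctrl
def snap(n,fn):
    p=ctrl.get_image(n); cv2.imwrite('pics/'+fn,cv2.cvtColor(p['pixels'],cv2.COLOR_RGB2BGR)); return p
def toW(p,c):
    R,_=cv2.Rodrigues(np.array(p['rvec'],float)); return R.T@(np.array(c,float)-np.array(p['tvec'],float).ravel())
def find(p,q,f='spot_point',mins=0.0):
    r=getattr(ctrl,f)(p,q); return [(round(d['score'],2),toW(p,d['position']).round(0).tolist()) for d in r if d['score']>=mins]
E
python3 - <<'E'
from h import *
o=ctrl.get_obs(); print({k:np.round(v,3).tolist() for k,v in o.items()})
for n in ['scene','top','wrist']:
    p=snap(n,n+'0.png'); print(n,np.round(p['camera_matrix'],1).tolist(),np.round(p['tvec'],0).ravel())
    for q in ['spall_box','tray_a','tray_a_grip','tray_c','carrier','fork_mid','bar_mid','spall0_mid','mallet','rub_block','water_bottle','claw_chisel','brush','pitcher']:
        print(q,find(p,q,mins=0.1))
E
```

```text
pics
{'t': 0.0, 'qpos': [-1.351, 0.424, 1.631, 0.0, 1.089, -0.019], 'qvel': [-0.001, -0.0, 0.0, -0.001, -0.002, -0.001], 'joint_torque': [-0.001, -54.461, -27.367, 0.065, 0.023, -0.0], 'ee_pos': [147.768, -606.745, 229.933], 'orientation': [-2.47, 1.94, 0.002], 'ft_force': [-0.733, 0.143, -0.11], 'moment': [-0.023, -0.051, -0.044], 'width': 87.832}
scene [[447.9, 0.0, 327.5], [0.0, 447.9, 188.7], [0.0, 0.0, 1.0]] [ 390. -199. 1465.]
spall_box [(0.78, [444.0, -290.0, -0.0])]
tray_a [(0.93, [558.0, -96.0, -2.0]), (0.89, [187.0, 344.0, -3.0]), (0.72, [584.0, 96.0, 3.0]), (0.56, [576.0, -98.0, 22.0])]
tray_a_grip [(0.79, [647.0, -90.0, 22.0])]
tray_c [(0.93, [558.0, -96.0, -2.0]), (0.89, [187.0, 344.0, -3.0]), (0.72, [584.0, 96.0, 3.0]), (0.56, [576.0, -98.0, 22.0])]
carrier [(0.69, [424.0, 308.0, -0.0]), (0.29, [446.0, -289.0, -3.0])]
fork_mid [(0.7, [403.0, 309.0, 136.0])]
bar_mid [(0.57, [401.0, 305.0, 152.0]), (0.53, [670.0, 112.0, 28.0])]
spall0_mid []
mallet [(0.65, [682.0, 439.0, 4.0])]
rub_block [(0.7, [794.0, 122.0, 1.0]), (0.67, [792.0, -44.0, -0.0]), (0.4, [685.0, 247.0, -3.0]
[... 694 characters left out ...]
 147.0]), (0.52, [663.0, 108.0, 27.0])]
spall0_mid []
mallet [(0.92, [679.0, 440.0, -6.0]), (0.72, [397.0, 303.0, 145.0]), (0.19, [555.0, -98.0, 4.0])]
rub_block [(0.71, [796.0, 120.0, 2.0])]
water_bottle [(0.63, [586.0, -482.0, 1.0])]
claw_chisel [(0.62, [682.0, 247.0, 0.0]), (0.52, [406.0, 303.0, 138.0])]
brush [(0.89, [660.0, -277.0, -2.0]), (0.25, [419.0, 312.0, 1.0])]
pitcher [(0.62, [787.0, -50.0, -1.0]), (0.34, [799.0, 121.0, -0.0])]
wrist [[309.7, 0.0, 325.0], [0.0, 309.7, 200.4], [0.0, 0.0, 1.0]] [-624.  -31.  389.]
spall_box []
tray_a []
tray_a_grip []
tray_c []
carrier []
fork_mid []
bar_mid []
spall0_mid []
mallet []
rub_block []
water_bottle []
claw_chisel []
brush []
pitcher []
```

View pics/scene0.png

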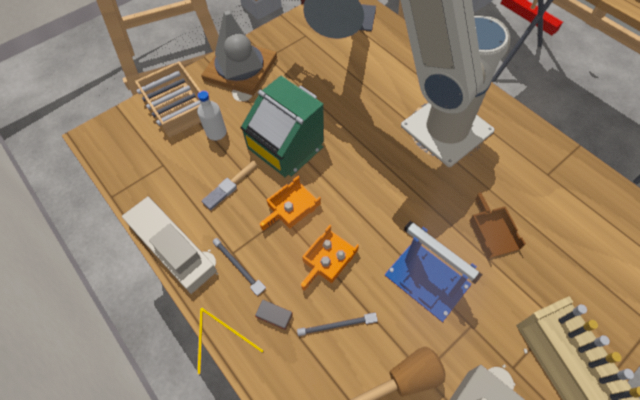

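View pics/top0.png

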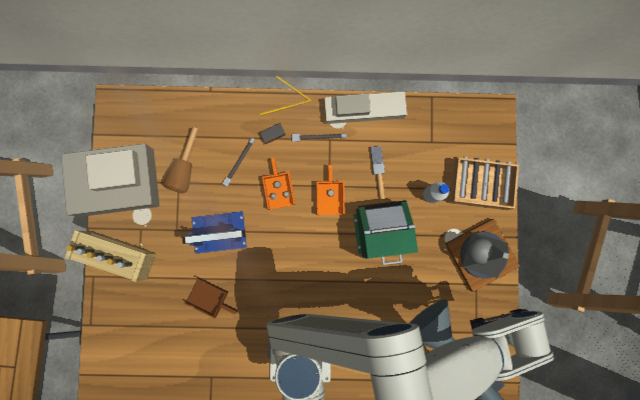

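View pics/wrist0.png

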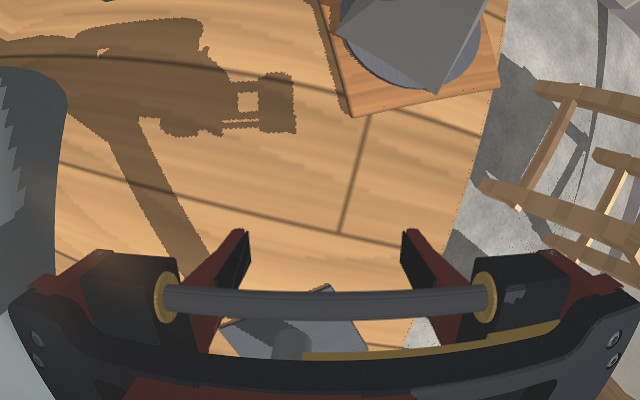

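Run:
```python
import cv2,numpy as np
s=cv2.imread('pics/scene0.png');t=cv2.imread('pics/top0.png')
a=cv2.resize(s[170:310,240:380],None,fx=4,fy=4,interpolation=cv2.INTER_CUBIC)
cv2.imwrite('pics/c1.png',a)
b=cv2.resize(t[140:265,170:420],None,fx=3.2,fy=3.2,interpolation=cv2.INTER_CUBIC)
cv2.imwrite('pics/c2.png',b)
c=cv2.resize(s[200:330,370:500],None,fx=4,fy=4,interpolation=cv2.INTER_CUBIC)
cv2.imwrite('pics/c3.png',c)
```

```text
(no output)
```

View pics/c1.png

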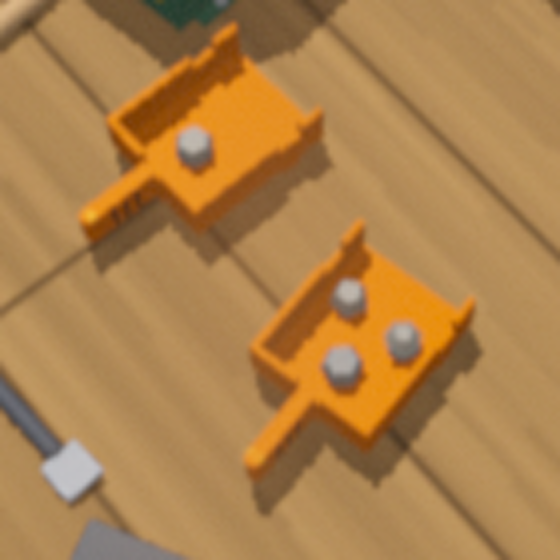

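View pics/c2.png

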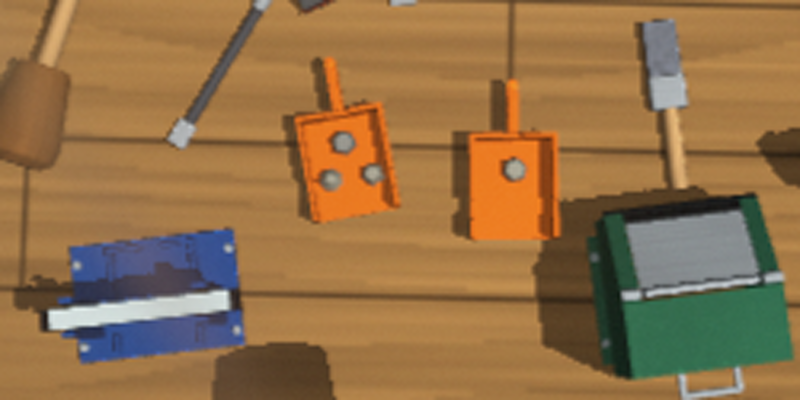

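View pics/c3.png

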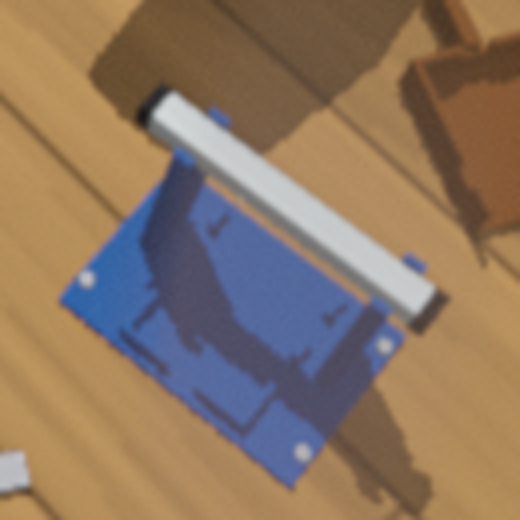

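```bash
cat >> h.py <<'E'
from scipy.spatial.transform import Rotation as Rn
def pose():
    o=ctrl.get_obs(); return np.array(o['ee_pos'],float),Rn.from_rotvec(o['orientation']),o
def Rtool(yaw,tilt=0.,flip=1):
    """tray-aligned tool: yaw of tray x axis; tool z down, tool x = -flip*tray y ; tilt = nose-down angle"""
    c,s=np.cos(yaw),np.sin(yaw)
    X=np.array([c,s,0]);Y=np.array([-s,c,0]);Z=np.array([0,0,1.])
    X2=np.cos(tilt)*X+np.sin(tilt)*Z; Z2=-np.sin(tilt)*X+np.cos(tilt)*Z
    tx=-flip*Y; tz=-Z2; ty=np.cross(tz,tx)
    return Rn.from_matrix(np.column_stack([tx,ty,tz]))
def plan(p1,R1,maxmm=30,maxrad=0.11,minrows=1,p0=None,R0=None):
    if p0 is None: p0,R0,_=pose()
    p1=np.array(p1,float)
    w=(R0.inv()*R1).as_rotvec(); d=R0.inv().apply(p1-p0)
    N=int(max(minrows,np.ceil(np.linalg.norm(d)/maxmm),np.ceil(np.linalg.norm(w)/maxrad)))
    r=Rn.from_rotvec(w/N); S=sum((Rn.from_rotvec(w*k/N).as_matrix() for k in range(N)),np.zeros((3,3)))
    t=np.linalg.solve(S,d)
    print('N',N,'turn',np.round(w/N,4).tolist(),'shift',np.round(t,1).tolist()); return N
def st():
    p,R,o=pose(); M=R.as_matrix(); print('t',round(o['t'],2),'p',p.round(1),'tx',M[:,0].round(3),'tz',M[:,2].round(3),'F',np.round(o['ft_force'],1),'w',round(o['width'],1),'q',np.round(o['qpos'],2))
E
python3 - <<'E'
from h import *
st()
p=ctrl.get_image('wrist');R,_=cv2.Rodrigues(p['rvec']);C=-R.T@np.array(p['tvec']).ravel()
pp,Rt,_=pose(); print('cam in tool',Rt.inv().apply(C-pp),'camaxis in tool',(Rt.as_matrix().T@R.T)[:,2], 'camx', (Rt.as_matrix().T@R.T)[:,0])
# route: first up then to above the carrier
for f in (1,-1):
  plan([330,-250,400],Rtool(0.1,0,f)); plan([415,305,400],Rtool(0.1,0,f))
E
```

```text
t 2.25 p [ 147.9 -607.3  230.7] tx [ 0.237 -0.972  0.   ] tz [-0. -0. -1.] F [-0.3 -0.   0.1] w 88.2 q [-1.35  0.42  1.63 -0.    1.09 -0.02]
cam in tool [  -0.61630401  -71.62667402 -153.25353194] camaxis in tool [2.50898776e-04 2.63348743e-01 9.64700667e-01] camx [ 9.99998888e-01  1.35233288e-03 -6.29245609e-04]
N 15 turn [-0.0, 0.0, 0.0093] shift [-21.4, -16.1, -11.3]
N 33 turn [-0.0, 0.0, 0.0042] shift [-25.9, -12.7, -5.1]
N 28 turn [-0.0, -0.0, -0.1072] shift [11.9, -17.9, -6.0]
N 33 turn [-0.0, -0.0, -0.091] shift [17.2, -39.8, -5.1]
```

Run:
```python
from h import *
plan([360,-200,330],Rtool(0.1+np.pi/2),minrows=10,maxmm=39)
```

```text
N 14 turn [-0.0, 0.0, -0.1023] shift [-6.6, -35.1, -7.1]
```

```bash
python3 -m handwheel '[[[0,0,0],[0,0,-35],1],[[0,0,0],[0,0,-35],1],[[0,0,0],[0,0,-35],1],[[0,0,-0.1],[-6,-35,-1],1],[[0,0,-0.1],[-6,-35,-1],1],[[0,0,-0.1],[-6,-35,-1],1],[[0,0,-0.1],[-6,-35,-1],1],[[0,0,-0.1],[-6,-35,-1],1],[[0,0,-0.1],[-6,-35,-1],1],[[0,0,-0.1],[-6,-35,-1],1]]'
python3 - <<'E'
from h import *
st()
plan([360,-150,350],Rtool(0.1+np.pi/2),maxmm=39)
plan([415,300,350],Rtool(0.1+np.pi/2),minrows=10,maxmm=39)
E
```

```text
t: 3.13
ee_pos: [334.5, -447.0, 347.9]
orientation: [2.994, -0.948, 0.003]
ft_force: [0.0, 0.4, -0.2]
width: 88.0
t 3.13 p [ 334.5 -447.   347.9] tx [ 0.818 -0.576  0.002] tz [ 0.002 -0.002 -1.   ] F [ 0.   0.4 -0.2] w 88.0 q [-0.95  0.21  1.66  0.    1.28 -0.34]
N 8 turn [0.0002, -0.0003, -0.0892] shift [-8.1, -37.2, -0.3]
N 20 turn [0.0001, -0.0001, -0.0357] shift [-6.4, -37.8, -0.1]
```

```bash
python3 -m handwheel '[[[0,0,-0.036],[-6.4,-37.8,0],1],[[0,0,-0.036],[-6.4,-37.8,0],1],[[0,0,-0.036],[-6.4,-37.8,0],1],[[0,0,-0.036],[-6.4,-37.8,0],1],[[0,0,-0.036],[-6.4,-37.8,0],1],[[0,0,-0.036],[-6.4,-37.8,0],1],[[0,0,-0.036],[-6.4,-37.8,0],1],[[0,0,-0.036],[-6.4,-37.8,0],1],[[0,0,-0.036],[-6.4,-37.8,0],1],[[0,0,-0.036],[-6.4,-37.8,0],1]]'
python3 - <<'E'
from h import *
plan([415,300,350],Rtool(0.1+np.pi/2),maxmm=39)
p=snap('wrist','w1.png')
for q in ['spall_box','tray_a','tray_a_grip','spall0_mid','carrier','fork_mid','bar','bar_mid']: print(q,find(p,q,mins=.2))
E
```

```text
t: 3.97
ee_pos: [441.7, -63.1, 348.8]
orientation: [3.117, -0.364, 0.013]
ft_force: [0.1, -0.7, 0.0]
width: 87.9
N 10 turn [0.0004, -0.0008, -0.0332] shift [-5.7, -36.1, -0.2]
spall_box [(0.64, [441.0, -291.0, -2.0])]
tray_a [(0.75, [554.0, -100.0, -0.0])]
tray_a_grip [(0.68, [650.0, -95.0, 28.0]), (0.63, [556.0, -98.0, 1.0])]
spall0_mid []
carrier []
fork_mid []
bar [(0.64, [577.0, -480.0, -1.0])]
bar_mid []
```

```bash
python3 -m handwheel '[[[0,0,-0.033],[-5.7,-36,0],1],[[0,0,-0.033],[-5.7,-36,0],1],[[0,0,-0.033],[-5.7,-36,0],1],[[0,0,-0.033],[-5.7,-36,0],1],[[0,0,-0.033],[-5.7,-36,0],1],[[0,0,-0.033],[-5.7,-36,0],1],[[0,0,-0.033],[-5.7,-36,0],1],[[0,0,-0.033],[-5.7,-36,0],1],[[0,0,-0.033],[-5.7,-36,0],1],[[0,0,-0.033],[-5.7,-36,0],1]]'
python3 - <<'E'
from h import *
st()
p=snap('wrist','w2.png')
for q in ['carrier','fork_mid','bar','bar_mid','tray_c']: print(q,find(p,q,mins=.2))
E
```

```text
t: 5.25
ee_pos: [425.5, 293.4, 346.1]
orientation: [3.132, 0.107, 0.015]
ft_force: [0.7, 0.5, -0.6]
width: 87.9
t 5.25 p [425.5 293.4 346.1] tx [0.998 0.068 0.009] tz [ 0.01  -0.008 -1.   ] F [ 0.7  0.5 -0.6] w 87.9 q [ 0.59  0.14  1.74 -0.01  1.26  0.52]
carrier [(0.35, [664.0, 113.0, 24.0])]
fork_mid [(0.81, [404.0, 310.0, 139.0])]
bar [(0.62, [405.0, 301.0, 130.0])]
bar_mid [(0.75, [401.0, 306.0, 149.0])]
tray_c [(0.93, [580.0, 89.0, -3.0]), (0.61, [181.0, 344.0, -5.0]), (0.56, [555.0, -97.0, -2.0])]
```

View pics/w2.png

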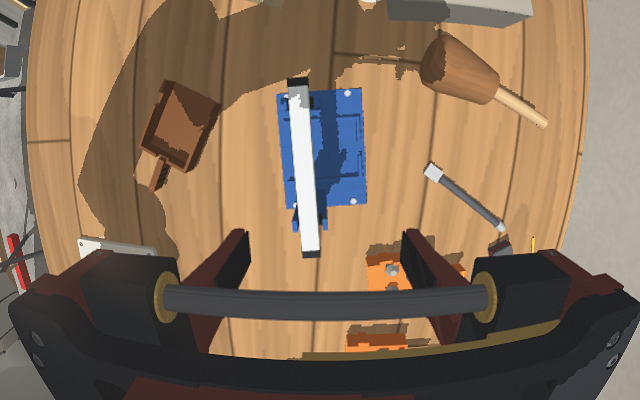

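View pics/w1.png

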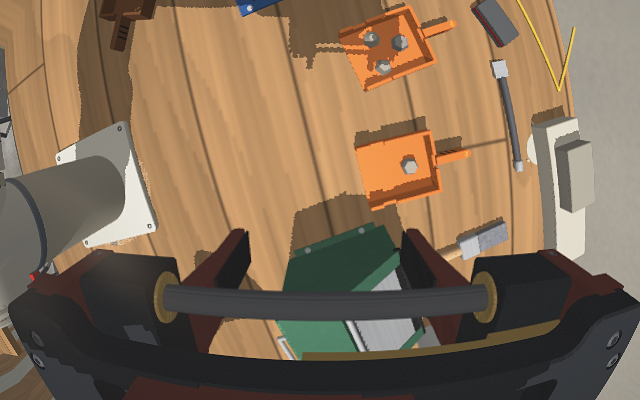

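```bash
cat >> h.py <<'E'
def ray(p,u,v,fish=None):
    K=np.array(p['camera_matrix']); x=(u-K[0,2])/K[0,0]; y=(v-K[1,2])/K[1,1]
    R,_=cv2.Rodrigues(np.array(p['rvec'],float)); C=-R.T@np.array(p['tvec'],float).ravel()
    if fish: 
        th=np.hypot(x,y); d=np.array([x/th*np.sin(th),y/th*np.sin(th),np.cos(th)]) if th>1e-9 else np.array([0,0,1.])
    else: d=np.array([x,y,1.])
    return C,R.T@d
def onz(p,u,v,z,fish=None):
    C,d=ray(p,u,v,fish); return (C+d*(z-C[2])/d[2])
def proj(p,X,fish=None):
    K=np.array(p['camera_matrix']); R,_=cv2.Rodrigues(np.array(p['rvec'],float)); c=R@np.array(X,float)+np.array(p['tvec'],float).ravel()
    if fish:
        r=np.hypot(c[0],c[1]); th=np.arctan2(r,c[2]); s=th/max(r,1e-9); return K[0,0]*c[0]*s+K[0,2],K[1,1]*c[1]*s+K[1,2]
    return K[0,0]*c[0]/c[2]+K[0,2],K[1,1]*c[1]/c[2]+K[1,2]
E
cat > fit.py <<'E'
from h import *
from scipy.optimize import minimize
# fit of planar rectangle mask outlines omitted
E
python3 - <<'E'
from h import *
i=cv2.imread('pics/w2.png')
cv2.imwrite('pics/w2c.png',cv2.resize(i[70:270,250:390],None,fx=4,fy=3,interpolation=cv2.INTER_CUBIC))
p=ctrl.get_image('wrist')
hsv=cv2.cvtColor(i,cv2.COLOR_BGR2HSV)
m=((i.min(2)>200)).astype(np.uint8); m[:70]=0;m[262:]=0;m[:,:280]=0;m[:,330:]=0
n,l,s,c=cv2.connectedComponentsWithStats(m); k=1+s[1:,4].argmax(); ys,xs=np.where(l==k)
P=np.array([onz(p,x,y,160,1)[:2] for x,y in zip(xs,ys)])
r=cv2.minAreaRect(P.astype(np.float32)); print('bar top rect',r)
E
```

```text
bar top rect ((402.8214111328125, 296.48297119140625), (21.084264755249023, 181.23959350585938), 7.542555332183838)
```

View pics/w2c.png

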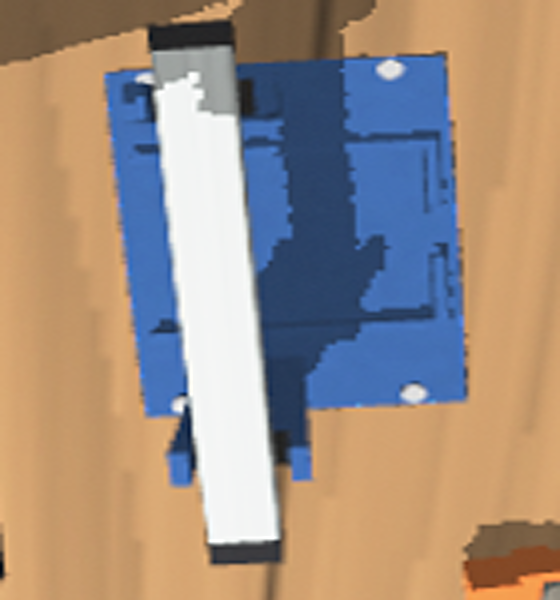

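Run:
```python
from h import *
plan([401.6,306,140],Rtool(0.1316+np.pi/2),maxmm=30)
```

```text
N 7 turn [0.0013, -0.0012, -0.0093] shift [-3.4, -2.6, 29.4]
```

```bash
python3 -m handwheel '[[[0.0015,-0.0015,-0.011],[-4,-3,29],1],[[0.0015,-0.0015,-0.011],[-4,-3,29],1],[[0.0015,-0.0015,-0.011],[-4,-3,29],1],[[0.0015,-0.0015,-0.011],[-4,-3,29],1],[[0.0015,-0.0015,-0.011],[-4,-3,29],1],[[0.0015,-0.0015,-0.011],[-4,-3,10],1],[[0,0,0],[0,0,0],1],[[0,0,0],[0,0,0],1],[[0,0,0],[0,0,0],1],[[0,0,0],[0,0,0],1]]'
python3 - <<'E'
from h import *
st()
plan([401.6,306,139],Rtool(0.1316+np.pi/2),maxmm=30,minrows=3)
E
```

```text
t: 6.43
ee_pos: [409.6, 295.3, 190.7]
orientation: [-3.132, -0.173, -0.015]
ft_force: [-0.3, -0.0, -0.2]
width: 87.9
t 6.43 p [409.6 295.3 190.7] tx [0.994 0.11  0.01 ] tz [ 0.009  0.005 -1.   ] F [-0.3 -0.  -0.2] w 87.9 q [ 0.6   0.3   1.93 -0.    0.9   0.49]
N 3 turn [-0.0013, -0.0033, -0.0071] shift [-2.3, -3.8, 17.2]
```

```bash
python3 -m handwheel '[[[-0.001,-0.003,-0.007],[-2.4,-4,17],1],[[-0.001,-0.003,-0.007],[-2.4,-4,17],1],[[-0.001,-0.003,-0.007],[-2.4,-4,17],1],[[0,0,0],[0,0,0],1],[[0,0,0],[0,0,0],1],[[0,0,0],[0,0,0],1],[[0,0,0],[0,0,0],1],[[0,0,0],[0,0,0],1],[[0,0,0],[0,0,0],1],[[0,0,0],[0,0,0],1]]'
python3 - <<'E'
from h import *
st()
plan([401.6,306,139],Rtool(0.1316+np.pi/2),maxmm=30,minrows=1)
p=snap('wrist','w3.png')
E
```

```text
t: 7.27
ee_pos: [410.9, 309.7, 150.8]
orientation: [-3.122, -0.197, -0.033]
ft_force: [-0.6, 0.4, 0.1]
width: 87.7
t 7.27 p [410.9 309.7 150.8] tx [0.992 0.126 0.022] tz [ 0.02   0.014 -1.   ] F [-0.6  0.4  0.1] w 87.7 q [ 0.62  0.37  1.95 -0.    0.8   0.5 ]
N 1 turn [-0.0113, -0.0219, -0.0054] shift [-9.9, 2.6, 11.5]
```

View pics/w3.png

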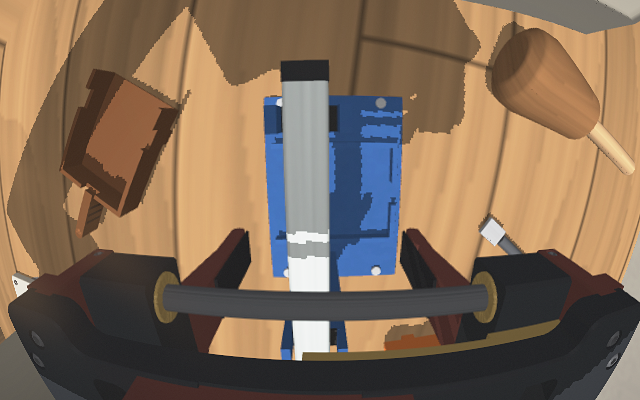

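```bash
python3 -m handwheel '[[[-0.004,-0.007,-0.002],[-3.3,0.9,4],1],[[-0.004,-0.007,-0.002],[-3.3,0.9,4],1],[[-0.004,-0.007,-0.002],[-3.3,0.9,4],1],[[0,0,0],[0,0,0],1],[[0,0,0],[0,0,0],1],[[0,0,0],[0,0,0],1],[[0,0,0],[0,0,0],1],[[0,0,0],[0,0,0],1],[[0,0,0],[0,0,0],1],[[0,0,0],[0,0,0],1]]'
python3 - <<'E'
from h import *
st()
plan([401.6,306,139],Rtool(0.1316+np.pi/2),maxmm=30,minrows=1)
E
```

```text
t: 8.15
ee_pos: [400.2, 305.3, 137.0]
orientation: [3.132, 0.209, -0.003]
ft_force: [-0.3, -0.4, -0.6]
width: 87.7
t 8.15 p [400.2 305.3 137. ] tx [ 0.991  0.133 -0.002] tz [-0.002 -0.003 -1.   ] F [-0.3 -0.4 -0.6] w 87.7 q [ 0.63  0.39  1.96 -0.    0.8   0.5 ]
N 1 turn [0.0025, 0.0021, 0.0014] shift [1.5, -0.5, -2.0]
```

```bash
python3 -m handwheel '[[[0,0,0],[0,0,0],0],[[0,0,0],[0,0,0],0],[[0,0,0],[0,0,0],0],[[0,0,0],[0,0,0],0],[[0,0,0],[0,0,0],0],[[0,0,0],[0,0,0],0],[[0,0,0],[0,0,0],0],[[0,0,0],[0,0,0],0],[[0,0,0],[0,0,0],0],[[0,0,0],[0,0,0],0]]'
python3 - <<'E'
from h import *
st()
E
```

```text
t: 8.98
ee_pos: [400.5, 305.4, 137.4]
orientation: [3.132, 0.208, -0.002]
ft_force: [-0.4, 0.5, -0.2]
width: 24.5
t 8.98 p [400.5 305.4 137.4] tx [ 0.991  0.133 -0.001] tz [-0.001 -0.002 -1.   ] F [-0.4  0.5 -0.2] w 24.5 q [ 0.63  0.39  1.96 -0.    0.8   0.5 ]
```

```bash
python3 -m handwheel '[[[0,0,0],[0,0,0],0.5],[[0,0,0],[0,0,0],0.5],[[0,0,0],[0,0,0],0.5],[[0,0,0],[0.5,0,-4],0.5],[[0,0,0],[0.5,0,-4],0.5],[[0,0,0],[0,0,-4],0.5],[[0,0,0],[0,0,0],0.5],[[0,0,0],[0,0,0],0.5],[[0,0,0],[0,0,0],0.5],[[0,0,0],[0,0,0],0.5]]'
python3 - <<'E'
from h import *
st()
plan([401,306,149.5],Rtool(0.1316+np.pi/2),maxmm=30,minrows=1)
E
```

```text
t: 9.82
ee_pos: [401.9, 305.8, 151.2]
orientation: [3.133, 0.208, -0.001]
ft_force: [-0.4, -0.2, 0.3]
width: 44.2
t 9.82 p [401.9 305.8 151.2] tx [ 0.991  0.132 -0.001] tz [-0.    -0.002 -1.   ] F [-0.4 -0.2  0.3] w 44.2 q [ 0.63  0.37  1.95 -0.    0.83  0.5 ]
N 1 turn [0.0016, 0.0005, 0.0013] shift [-0.8, -0.4, 1.7]
```

```bash
python3 -m handwheel '[[[0,0,0],[0,0,1.5],0.4],[[0,0,0],[0,0,0],0],[[0,0,0],[0,0,0],0],[[0,0,0],[0,0,0],0],[[0,0,0],[0,0,0],0],[[0,0,0],[0,0,0],0],[[0,0,0],[0,0,0],0],[[0,0,0],[0,0,0],0],[[0,0,0],[0,0,0],0],[[0,0,0],[0,0,0],0]]'
python3 - <<'E'
from h import *
st()
plan([401,306,210],Rtool(0.1316+np.pi/2),maxmm=20,minrows=1)
plan([410,65,100],Rtool(0.1316+np.pi/2),maxmm=30,minrows=1,p0=np.array([401,306,210.]),R0=Rtool(0.1316+np.pi/2))
E
```

```text
t: 10.65
ee_pos: [401.7, 305.6, 149.2]
orientation: [3.132, 0.209, -0.002]
ft_force: [-0.1, -0.5, 0.7]
width: 21.6
t 10.65 p [401.7 305.6 149.2] tx [ 0.991  0.133 -0.001] tz [-0.001 -0.002 -1.   ] F [-0.1 -0.5  0.7] w 21.6 q [ 0.63  0.37  1.95 -0.    0.82  0.5 ]
N 4 turn [0.0005, 0.0003, 0.0004] shift [-0.2, -0.1, -15.2]
N 9 turn [0.0, 0.0, 0.0] shift [-2.5, 26.7, 12.2]
```

```bash
python3 -m handwheel '[[[0,0,0],[0,0,-16],0],[[0,0,0],[0,0,-16],0],[[0,0,0],[0,0,-16],0],[[0,0,0],[0,0,-16],0],[[0,0,0],[-2.5,27,0],0],[[0,0,0],[-2.5,27,0],0],[[0,0,0],[-2.5,27,0],0],[[0,0,0],[-2.5,27,0],0],[[0,0,0],[-2.5,27,0],0],[[0,0,0],[-2.5,27,0],0]]'
python3 - <<'E'
from h import *
st()
plan([410,65,100],Rtool(0.1316+np.pi/2),maxmm=30,minrows=10)
E
```

```text
t: 11.48
ee_pos: [407.9, 141.3, 215.5]
orientation: [3.132, 0.22, -0.002]
ft_force: [0.2, 0.1, -1.8]
width: 21.7
t 11.48 p [407.9 141.3 215.5] tx [ 0.99   0.14  -0.001] tz [-0.001 -0.002 -1.   ] F [ 0.2  0.1 -1.8] w 21.7 q [ 0.31  0.16  2.05 -0.    0.93  0.17]
N 10 turn [0.0002, 0.0001, 0.0009] shift [-0.8, 7.6, 11.6]
```

```bash
python3 -m handwheel '[[[0,0,0],[-2,19,5],0],[[0,0,0],[-2,19,5],0],[[0,0,0],[-2,19,5],0],[[0,0,0],[-2,19,20],0],[[0,0,0],[0,0,25],0],[[0,0,0],[0,0,25],0],[[0,0,0],[0,0,25],0],[[0,0,0],[0,0,25],0],[[0,0,0],[0,0,20],0],[[0,0,0],[0,0,10],0]]'
python3 - <<'E'
from h import *
st()
p=snap('scene','s2.png')
E
```

```text
t: 12.32
ee_pos: [414.1, 55.4, 47.8]
orientation: [3.133, 0.208, 0.017]
ft_force: [-1.4, -0.1, -0.0]
width: 22.0
t 12.32 p [414.1  55.4  47.8] tx [0.991 0.132 0.011] tz [ 0.011 -0.001 -1.   ] F [-1.4 -0.1 -0. ] w 22.0 q [ 0.11  0.47  2.18 -0.01  0.48 -0.02]
```

View pics/s2.png

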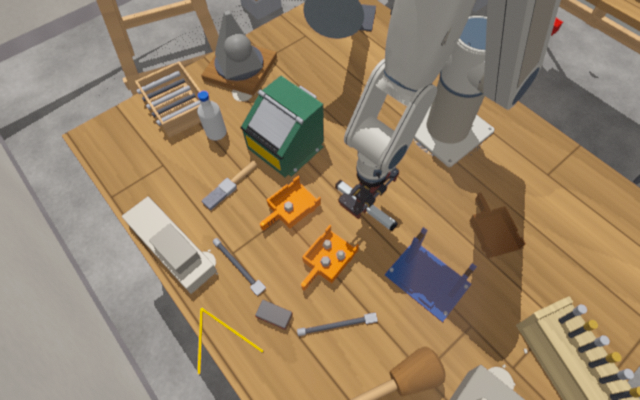

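```bash
python3 -m handwheel '[[[0,-0.01,0],[0,0,8],0],[[0,0,0],[0,0,8],0],[[0,0,0],[0,0,7],0],[[0,0,0],[0,0,6],0],[[0,0,0],[0,0,3],0],[[0,0,0],[0,0,0],0],[[0,0,0],[0,0,0],0],[[0,0,0],[0,0,0],0],[[0,0,0],[0,0,0],0],[[0,0,0],[0,0,0],0]]'
python3 -c "
from h import *
st()"
```

```text
t: 13.2
ee_pos: [414.4, 55.5, 13.9]
orientation: [3.132, 0.207, 0.001]
ft_force: [0.2, 0.1, -0.6]
width: 22.1
t 13.2 p [414.4  55.5  13.9] tx [0.991 0.132 0.   ] tz [ 0.001 -0.003 -1.   ] F [ 0.2  0.1 -0.6] w 22.1 q [ 0.11  0.55  2.18 -0.01  0.41 -0.02]
```

```bash
python3 -m handwheel '[[[0,0,0],[0,0,2],0],[[0,0,0],[0,0,0.5],0],[[0,0,0],[0,0,0],0],[[0,0,0],[0,0,0],0],[[0,0,0],[0,0,0],0.6],[[0,0,0],[0,0,0],0.6],[[0,0,0],[0,0,0],0.6],[[0,0,0],[0,0,0],0.6],[[0,0,0],[0,0,-20],0.8],[[0,0,0],[0,0,-30],1]]'
python3 - <<'E'
from h import *
st()
plan([480,-20,330],Rtool(0.1),maxmm=35,maxrad=.1)
E
```

```text
t: 14.03
ee_pos: [411.9, 55.3, 59.3]
orientation: [3.132, 0.207, -0.01]
ft_force: [-0.2, -0.3, 0.4]
width: 58.6
t 14.03 p [411.9  55.3  59.3] tx [ 0.991  0.132 -0.007] tz [-0.006 -0.003 -1.   ] F [-0.2 -0.3  0.4] w 58.6 q [ 0.11  0.45  2.17 -0.01  0.53 -0.02]
N 17 turn [0.0004, 0.0002, 0.0943] shift [6.5, 1.5, -15.9]
```

```bash
python3 -m handwheel '[[[0,0,0],[0,0,-30],1],[[0,0,0],[0,0,-35],1],[[0,0,0.1],[6,2,-35],1],[[0,0,0.1],[6,2,-35],1],[[0,0,0.1],[6,2,-35],1],[[0,0,0.1],[6,2,-35],1],[[0,0,0.1],[6,2,-35],1],[[0,0,0.1],[6,2,-20],1],[[0,0,0.1],[6,2,0],1],[[0,0,0.1],[6,2,0],1]]'
python3 -m handwheel '[[[0,0,0.1],[8,2,0],1],[[0,0,0.1],[8,2,0],1],[[0,0,0.1],[8,2,0],1],[[0,0,0.1],[8,2,0],1],[[0,0,0.1],[8,2,0],1],[[0,0,0.1],[8,2,0],1],[[0,0,0.1],[8,2,0],1],[[0,0,0.1],[8,2,0],1],[[0,0,0],[0,0,0],1],[[0,0,0],[0,0,0],1]]'
python3 - <<'E'
from h import *
st()
p=snap('wrist','w4.png')
for q in ['spall_box','tray_a','tray_a_grip','spall0_mid','carrier','fork_mid','bar','bar_mid']: print(q,find(p,q,mins=.2))
E
```

```text
t: 14.87
ee_pos: [454.9, 29.8, 338.6]
orientation: [2.948, -1.078, 0.002]
ft_force: [0.2, 0.3, -0.3]
width: 87.8
t: 15.7
ee_pos: [470.8, -35.5, 339.7]
orientation: [2.25, -2.192, 0.005]
ft_force: [0.1, -0.8, -1.6]
width: 87.8
t 15.7 p [470.8 -35.5 339.7] tx [ 0.026 -1.     0.003] tz [ 0.002 -0.003 -1.   ] F [ 0.1 -0.8 -1.6] w 87.8 q [-0.1   0.07  1.84 -0.    1.23  1.45]
spall_box [(0.81, [439.0, -291.0, -3.0])]
tray_a [(0.81, [556.0, -97.0, -1.0])]
tray_a_grip [(0.81, [650.0, -99.0, 31.0])]
spall0_mid [(0.23, [578.0, 89.0, -2.0])]
carrier [(0.65, [424.0, 309.0, 3.0])]
fork_mid [(0.67, [407.0, 310.0, 138.0])]
bar [(0.77, [416.0, 47.0, -6.0])]
bar_mid []
```

View pics/w4.png

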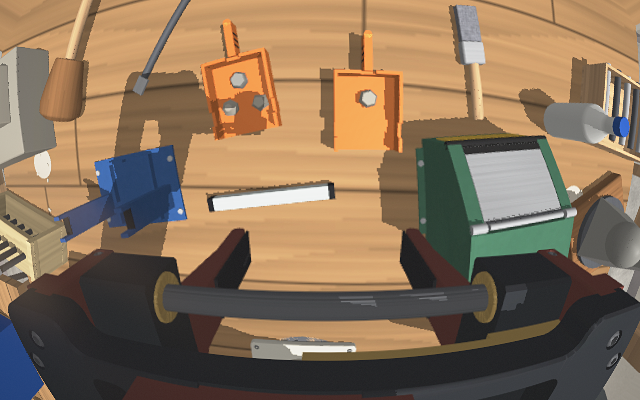

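```bash
cat > fit.py <<'E'
from h import *
from scipy.optimize import minimize
def boxpts(x0,x1,y0,y1,z0,z1): return np.array([[x,y,z] for x in(x0,x1) for y in (y0,y1) for z in (z0,z1)],float)
TR=[boxpts(-60,60,-50,50,8,36),boxpts(-38,-18,-50,50,0,36),boxpts(-60,-39,-50,50,8,46),boxpts(-17,60,-50,50,8,46),boxpts(60,122,-6,6,11,43)]
def projN(p,X,fish):
    return np.array([proj(p,x,fish) for x in X])
def orange(p,seed,rad=70):
    i=cv2.cvtColor(p['pixels'],cv2.COLOR_RGB2HSV); r=p['pixels'].astype(int)
    m=((i[...,0]>=6)&(i[...,0]<=20)&(i[...,1]>205)&(r[...,0]>70)).astype(np.uint8)
    yy,xx=np.mgrid[:400,:640]; m[np.hypot(xx-seed[0],yy-seed[1])>rad]=0
    m=cv2.morphologyEx(m,cv2.MORPH_CLOSE,np.ones((3,3),np.uint8))
    cs,_=cv2.findContours(m,cv2.RETR_EXTERNAL,cv2.CHAIN_APPROX_NONE); c=max(cs,key=cv2.contourArea)
    o=np.zeros_like(m); cv2.drawContours(o,[c],-1,1,-1); return o
def sil(p,R,t,fish,parts=TR,S=4,roi=None):
    x0,y0,x1,y1=roi; im=np.zeros(((y1-y0)*S,(x1-x0)*S),np.uint8)
    for P in parts:
        u=(projN(p,P@R.T+t,fish)-[x0,y0]+0.5)*S-0.5
        cv2.fillConvexPoly(im,cv2.convexHull(np.round(u*16).astype(np.int32)),255,shift=4)
    return cv2.resize(im,(x1-x0,y1-y0),interpolation=cv2.INTER_AREA)/255.
def fit(views,x0,z=0.,parts=TR,maskf=None):
    """views: list of (pic,fish,mask)"""
    def cost(v):
        c,s=np.cos(v[2]),np.sin(v[2]); R=np.array([[c,-s,0],[s,c,0],[0,0,1]]); t=np.array([v[0],v[1],z]); e=0
        for p,f,m,roi in views:
            e+=np.abs(sil(p,R,t,f,parts,roi=roi)-m[roi[1]:roi[3],roi[0]:roi[2]]).sum()/m.sum()
        return e/len(views)
    r=minimize(cost,x0,method='Nelder-Mead',options=dict(initial_simplex=np.array(x0)+np.array([[0,0,0],[6,0,0],[0,6,0],[0,0,.06]]),xatol=.1,fatol=1e-4,maxiter=150))
    return r.x.round(3),round(r.fun,3)
def roiof(m,g=12):
    ys,xs=np.where(m); return max(0,xs.min()-g),max(0,ys.min()-g),min(640,xs.max()+g),min(400,ys.max()+g)
def tray(p,xy,fish,yaw=0.,z=0.,rad=None):
    s=proj(p,[xy[0]+25*np.cos(yaw),xy[1]+25*np.sin(yaw),z+25],fish); e=proj(p,[xy[0]+110,xy[1],z+25],fish)
    m=orange(p,s,rad or 1.25*np.hypot(e[0]-s[0],e[1]-s[1])+8); return (p,fish,m,roiof(m))
E
python3 - <<'E'
from fit import *
ps={n:ctrl.get_image(n) for n in('scene','top','wrist')}
for nm,xy,yw in (('A',(556,-97),0.03),('B',(582,95),0.13)):
    vs=[tray(ps[n],xy,n=='wrist',yw) for n in ps]
    for n,v in zip(ps,vs): print(nm,n,fit([v],[*xy,yw]),v[2].sum())
    print(nm,'all',fit(vs,[*xy,yw]))
E
```

```text
Traceback (most recent call last):
  File "fit.py", line 33, in tray
    m=orange(p,s,rad or 1.25*np.hypot(e[0]-s[0],e[1]-s[1])+8); return (p,fish,m,roiof(m))
  File "fit.py", line 12, in orange
    cs,_=cv2.findContours(m,cv2.RETR_EXTERNAL,cv2.CHAIN_APPROX_NONE); c=max(cs,key=cv2.contourArea)
                                                                        ~~~^^^^^^^^^^^^^^^^^^^^^^^^
ValueError: max() iterable argument is empty
```

Run:
```python
from fit import *
for n in('scene','top','wrist'):
    p=ctrl.get_image(n); i=cv2.cvtColor(p['pixels'],cv2.COLOR_RGB2HSV)
    for X in ([540,-97,11],[582,130,11],[560,-50,11],[480,100,0],[645,-95,43]):
        u,v=map(int,proj(p,X,n=='wrist')); print(n,(u,v),p['pixels'][v,u],i[v,u])
```

```text
scene (298, 200) [237 150  36] [ 17 216 237]
scene (338, 264) [237 148  25] [ 17 228 237]
scene (303, 215) [145  83  33] [ 13 197 145]
scene (358, 236) [184 145  93] [ 17 126 184]
scene (269, 216) [235 152  53] [ 16 198 235]
top (329, 202) [201 201 186] [ 30  19 201]
top (268, 189) [231 117  34] [ 13 217 231]
top (316, 196) [183 182 168] [ 28  21 183]
top (276, 217) [162 119  70] [ 16 145 162]
top (329, 173) [216 108  34] [ 12 215 216]
wrist (365, 121) [247 173  92] [ 16 160 247]
wrist (221, 94) [245 156  78] [ 14 174 245]
wrist (335, 107) [248 168  88] [ 15 165 248]
wrist (241, 156) [212 163 113] [ 15 119 212]
wrist (368, 51) [246 168  88] [ 15 164 246]
```

```bash
sed -i 's/&(i\[...,1\]>205)/\&(i[...,1]>150)/; s/(r\[...,0\]>70)/(r[...,0]>60)/' fit.py
cat > trays.py <<'E'
from fit import *
import sys
names=sys.argv[1].split(',')
ps={n:ctrl.get_image(n) for n in names}
vis=[]
for a in sys.argv[2:]:
    x,y,yw=map(float,a.split(','))
    vs=[tray(ps[n],(x,y),n=='wrist',yw) for n in ps]
    for n,v in zip(ps,vs):
        print(n,fit([v],[x,y,yw]),v[2].sum()); q=v[0]['pixels'][v[3][1]:v[3][3],v[3][0]:v[3][2]].copy(); q[...,1]=np.maximum(q[...,1]*1, 255*0); mm=v[2][v[3][1]:v[3][3],v[3][0]:v[3][2]]
        e=mm-cv2.erode(mm,np.ones((3,3),np.uint8)); q[e>0]=[0,255,255]; vis.append(cv2.resize(q,(240,240),interpolation=0))
    if len(vs)>1: print('all',fit(vs,[x,y,yw]))
cv2.imwrite('pics/mask.png',cv2.cvtColor(np.hstack(vis[:4]),cv2.COLOR_RGB2BGR)[:, :800])
E
python3 trays.py wrist,scene 556,-97,0.03 582,95,0.13
```

```text
wrist (array([ 5.57204e+02, -9.65670e+01,  3.30000e-02]), np.float64(0.046)) 5914
scene (array([ 5.60514e+02, -9.61510e+01,  3.70000e-02]), np.float64(0.092)) 1786
all (array([ 5.58652e+02, -9.65460e+01,  3.40000e-02]), np.float64(0.073))
wrist (array([5.79612e+02, 9.43110e+01, 2.08000e-01]), np.float64(0.02)) 5897
scene (array([5.83648e+02, 9.48020e+01, 2.03000e-01]), np.float64(0.095)) 1937
all (array([5.80187e+02, 9.44200e+01, 2.09000e-01]), np.float64(0.069))
```

View pics/mask.png

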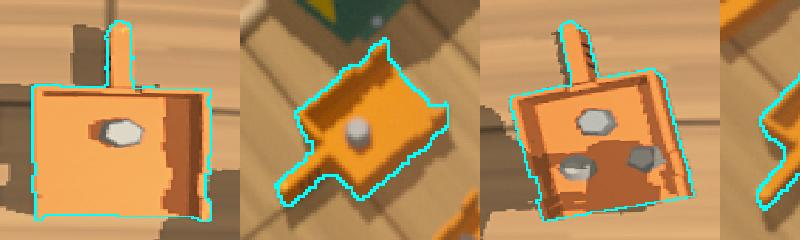

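Run:
```python
from h import *
p=ctrl.get_image('wrist')
i=p['pixels'][130:290,410:590]; cv2.imwrite('pics/box.png',cv2.resize(i[...,::-1],None,fx=4,fy=3.5,interpolation=cv2.INTER_CUBIC))
for yaw in (0.1,0.13,0.16):
  c,s=np.cos(yaw),np.sin(yaw)
  for P in ([-90,85,185],[-90,-85,185],[-10,85,185],[-10,-85,185],[90,85,112],[90,-85,112],[-2,64,179],[-2,-64,179]):
    X=[440+c*P[0]-s*P[1],-291.5+s*P[0]+c*P[1],P[2]]; u=np.array(proj(p,X,1)); print(yaw,P,u.round(1),((u-[410,130])*[4,3.5]).round(0))
```

```text
0.1 [-90, 85, 185] [465.6 292.8] [223. 570.]
0.1 [-90, -85, 185] [563.6 271.8] [614. 496.]
0.1 [-10, 85, 185] [472.5 234.5] [250. 366.]
0.1 [-10, -85, 185] [573.9 220. ] [656. 315.]
0.1 [90, 85, 112] [450.7 142.2] [163.  43.]
0.1 [90, -85, 112] [548.4 141. ] [554.  39.]
0.1 [-2, 64, 179] [486.  224.6] [304. 331.]
0.1 [-2, -64, 179] [562.  214.6] [608. 296.]
0.13 [-90, 85, 185] [467.3 294.1] [229. 574.]
0.13 [-90, -85, 185] [565.2 269.9] [621. 490.]
0.13 [-10, 85, 185] [472.5 236.5] [250. 373.]
0.13 [-10, -85, 185] [574.3 218.2] [657. 309.]
0.13 [90, 85, 112] [448.9 144.2] [156.  50.]
0.13 [90, -85, 112] [547.2 139.4] [549.  33.]
0.13 [-2, 64, 179] [485.9 226.1] [304. 336.]
0.13 [-2, -64, 179] [562.2 213.3] [609. 291.]
0.16 [-90, 85, 185] [469.  295.4] [236. 579.]
0.16 [-90, -85, 185] [566.8 268. ] [627. 483.]
0.16 [-10, 85, 185] [472.7 238.5] [251. 380.]
0.16 [-10, -85, 185] [574.7 216.4] [659. 303.]
0.16 [90, 85, 112] [447.2 146.3] [149.  57.]
0.16 [90, -85, 112] [545.9 137.7] [544.  27.]
0.16 [-2, 64, 179] [485.9 227.6] [303. 342.]
0.16 [-2, -64, 179] [562.4 211.9] [610. 287.]
```

View pics/box.png

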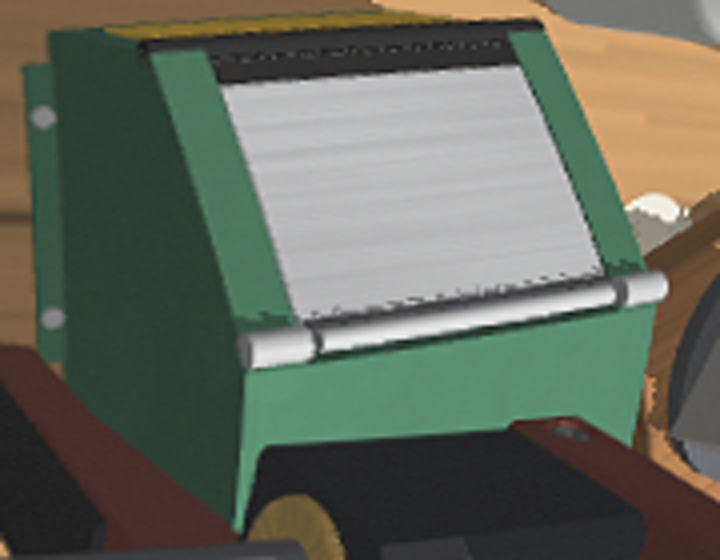

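Run:
```python
from h import *
plan([645,-93.7,110],Rtool(0.033),maxmm=33,minrows=9)
```

```text
N 9 turn [-0.0002, -0.0004, -0.001] shift [7.0, -19.1, 25.6]
```

```bash
python3 -m handwheel '[[[0,0,-0.001],[7,-19,25.6],1],[[0,0,-0.001],[7,-19,25.6],1],[[0,0,-0.001],[7,-19,25.6],1],[[0,0,-0.001],[7,-19,25.6],1],[[0,0,-0.001],[7,-19,25.6],1],[[0,0,-0.001],[7,-19,25.6],1],[[0,0,-0.001],[7,-19,25.6],1],[[0,0,-0.001],[7,-19,25.6],1],[[0,0,-0.001],[7,-19,25.6],1],[[0,0,0],[0,0,0],1]]'
python3 - <<'E'
from h import *
st()
plan([645,-93.7,40],Rtool(0.033),maxmm=15,minrows=4)
snap('wrist','w5.png')
E
python3 trays.py wrist 557,-97,0.033
```

```text
t: 17.43
ee_pos: [656.0, -97.1, 103.5]
orientation: [-2.255, 2.179, -0.018]
ft_force: [-0.2, 0.0, -0.9]
width: 88.3
t 17.43 p [656.  -97.1 103.5] tx [ 0.035 -0.999  0.004] tz [ 0.012 -0.004 -1.   ] F [-0.2  0.  -0.9] w 88.3 q [-0.16  0.63  1.62 -0.    0.88  1.37]
N 5 turn [-0.0024, -0.0008, 0.0003] shift [-0.8, 2.3, 12.7]
wrist (array([ 5.55917e+02, -9.60140e+01,  3.10000e-02]), np.float64(0.297)) 6177
```

View pics/w5.png

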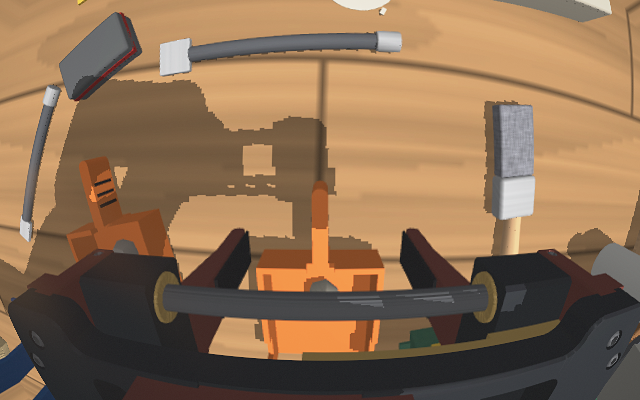

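```bash
python3 -m handwheel '[[[-0.002,0,0],[-0.7,2,12],1],[[-0.002,0,0],[-0.7,2,12],1],[[-0.002,0,0],[-0.7,2,12],1],[[-0.002,0,0],[-0.7,2,12],1],[[-0.002,0,0],[-0.7,2,8],1],[[-0.002,0,0],[0,0,0],1],[[0,0,0],[0,0,0],1],[[0,0,0],[0,0,0],1],[[0,0,0],[0,0,0],1],[[0,0,0],[0,0,0],1]]'
python3 - <<'E'
from h import *
st()
plan([645,-93.7,16],Rtool(0.033),maxmm=15,minrows=3)
E
```

```text
t: 18.37
ee_pos: [644.4, -92.1, 54.2]
orientation: [-2.259, 2.18, -0.017]
ft_force: [-0.0, -0.7, -0.1]
width: 87.8
t 18.37 p [644.4 -92.1  54.2] tx [ 0.036 -0.999  0.006] tz [ 0.009 -0.006 -1.   ] F [-0.  -0.7 -0.1] w 87.8 q [-0.16  0.68  1.66 -0.01  0.79  1.38]
N 3 turn [-0.003, -0.002, 0.0009] shift [0.5, -0.1, 12.7]
```

```bash
python3 -m handwheel '[[[-0.003,-0.002,0],[0.5,0,10],1],[[-0.003,-0.002,0],[0.5,0,10],1],[[-0.003,-0.002,0],[0.5,0,10],1],[[0,0,0],[0,0,5],1],[[0,0,0],[0,0,0],1],[[0,0,0],[0,0,0],1],[[0,0,0],[0,0,0],1],[[0,0,0],[0,0,0],1],[[0,0,0],[0,0,0],1],[[0,0,0],[0,0,0],1]]'
python3 - <<'E'
from h import *
st()
plan([645,-93.7,16],Rtool(0.033),maxmm=15,minrows=1)
E
```

```text
t: 19.2
ee_pos: [645.3, -94.2, 15.5]
orientation: [-2.26, 2.181, 0.001]
ft_force: [-0.0, 0.5, -0.1]
width: 88.0
t 19.2 p [645.3 -94.2  15.5] tx [ 0.035 -0.999 -0.001] tz [ 0.     0.001 -1.   ] F [-0.   0.5 -0.1] w 88.0 q [-0.16  0.74  1.66  0.    0.74  1.37]
N 1 turn [-0.0, 0.0005, 0.0025] shift [-0.5, 0.3, -0.5]
```

Well placed. Close.

```bash
python3 -m handwheel '[[[0,0,0],[0,0,0],0],[[0,0,0],[0,0,0],0],[[0,0,0],[0,0,0],0],[[0,0,0],[0,0,0],0],[[0,0,0],[0,0,0],0],[[0,0,0],[0,0,0],0],[[0,0,0],[0,0,0],0],[[0,0,0],[0,0,0],0],[[0,0,0],[0,0,0],0],[[0,0,0],[0,0,0],0]]'
python3 - <<'E'
from h import *
st()
E
```

```text
t: 20.03
ee_pos: [646.2, -94.2, 16.9]
orientation: [-2.259, 2.18, -0.002]
ft_force: [0.4, 0.1, 0.3]
width: 24.8
t 20.03 p [646.2 -94.2  16.9] tx [ 0.036 -0.999 -0.   ] tz [ 0.002  0.    -1.   ] F [0.4 0.1 0.3] w 24.8 q [-0.16  0.74  1.65  0.    0.74  1.37]
```

```bash
python3 -m handwheel '[[[0,0,0],[0,0,0],0],[[0,0,0],[0,0,0],0],[[0,0,0],[0,0,0],0],[[0,0,0],[0,0,0],0],[[0,0,0],[0,0,-4],0],[[0,0,0],[0,0,-8],0],[[0,0,0],[0,0,-10],0],[[0,0,0],[0,0,-10],0],[[0,0,0],[0,0,-10],0],[[0,0,0],[0,0,-10],0]]'
python3 - <<'E'
from h import *
st()
snap('wrist','w6.png');snap('scene','s6.png')
E
```

```text
t: 20.87
ee_pos: [644.2, -93.9, 71.3]
orientation: [2.26, -2.181, -0.003]
ft_force: [0.3, 0.0, -1.8]
width: 11.9
t 20.87 p [644.2 -93.9  71.3] tx [ 0.035 -0.999 -0.001] tz [-0.002  0.001 -1.   ] F [ 0.3  0.  -1.8] w 11.9 q [-0.16  0.66  1.65  0.    0.83  1.37]
```

View pics/w6.png

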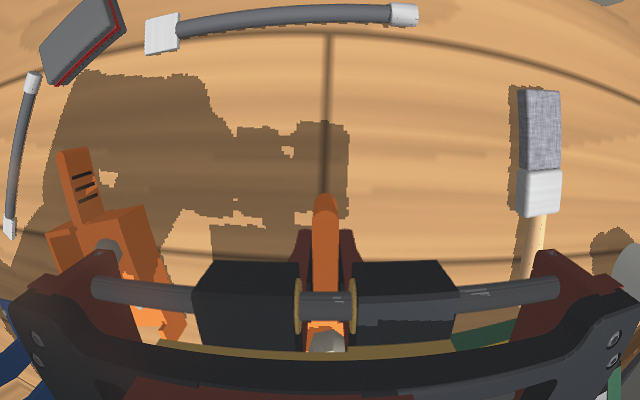

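View pics/s6.png

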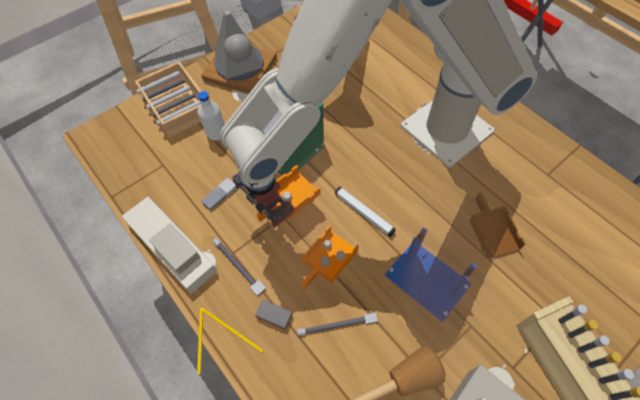

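```bash
cat >> h.py <<'E'
BOX=[441.,-291.,0.15]
def dump(s,c,t,tcp=(88,16),y=0.,box=None):
    bx,by,yw=box or BOX
    a=tcp[0]+60-s;b=tcp[1]+c
    x=90+a*np.cos(t)-b*np.sin(t); z=112+a*np.sin(t)+b*np.cos(t)
    C,S=np.cos(yw),np.sin(yw)
    return np.array([bx+C*x-S*y,by+S*x+C*y,z]),Rtool(yw,t)
E
python3 - <<'E'
from h import *
p,R=dump(-40,4,0.0); p[2]=187
plan(p,R,maxmm=18)
E
```

```text
N 12 turn [-0.0001, 0.0, -0.0095] shift [13.4, -4.7, -9.5]
```

```bash
python3 -m handwheel '[[[0,0,0],[0,0,-15],0],[[0,0,0],[0,0,-20],0],[[0,0,0],[0,0,-20],0],[[0,0,-0.01],[5,-2,-20],0],[[0,0,-0.012],[11,-5,-15],0],[[0,0,-0.012],[15,-5,-10],0],[[0,0,-0.012],[15,-5,-5],0],[[0,0,-0.012],[15,-5,0],0],[[0,0,-0.012],[15,-5,0],0],[[0,0,-0.012],[15,-5,0],0]]'
python3 - <<'E'
from h import *
st()
p,R=dump(-40,4,0.0); p[2]=187
plan(p,R,maxmm=18)
p,R=dump(-40,4,0.3)
plan(p,R,maxmm=18)
E
```

```text
t: 21.8
ee_pos: [683.2, -182.2, 183.9]
orientation: [-2.356, 2.078, 0.001]
ft_force: [1.0, 0.4, -1.7]
width: 11.8
t 21.8 p [ 683.2 -182.2  183.9] tx [ 0.125 -0.992 -0.001] tz [-0.     0.001 -1.   ] F [ 1.   0.4 -1.7] w 11.8 q [-0.28  0.59  1.46  0.    1.09  1.17]
N 5 turn [0.0, 0.0002, -0.005] shift [14.2, -4.7, -0.6]
N 4 turn [0.075, -0.0007, -0.0062] shift [17.8, -2.3, -0.4]
```

```bash
python3 -m handwheel '[[[0.02,0,-0.004],[12,-1.5,0],0],[[0.05,0,-0.004],[12,-1.5,0],0],[[0.05,0,-0.004],[12,-1.5,0],0],[[0.05,0,-0.004],[12,-1.5,0],0],[[0.05,0,-0.004],[10,-1.5,0],0],[[0.05,0,-0.004],[8,-1.5,0],0],[[0.03,0,0],[3,0,0],0],[[0,0,0],[0,0,0],0],[[0,0,0],[0,0,0],0],[[0,0,0],[0,0,0],0]]'
python3 - <<'E'
from h import *
st()
p,R=dump(-40,4,0.3); print(p)
plan(p,R,maxmm=18)
p,R=dump(-10,4,0.3); print(p)
plan(p,R,maxmm=18)
snap('wrist','w7.png');snap('scene','s7.png');snap('top','t7.png')
E
```

```text
t: 22.63
ee_pos: [701.0, -255.8, 182.9]
orientation: [-2.192, 1.89, -0.298]
ft_force: [-0.2, 0.1, -1.2]
width: 11.7
t 22.63 p [ 701.  -255.8  182.9] tx [ 0.147 -0.989  0.003] tz [ 0.302  0.042 -0.953] F [-0.2  0.1 -1.2] w 11.7 q [-0.43  0.55  1.57  0.24  0.77  0.84]
[ 701.7318693  -251.59423208  186.66452863]
N 1 turn [-0.0094, -0.0035, -0.0018] shift [-4.0, -2.4, -3.2]
[ 673.39359659 -255.8771431   177.79892244]
N 2 turn [-0.0047, -0.0017, -0.0009] shift [-2.0, 13.8, -1.7]
```

View pics/w7.png

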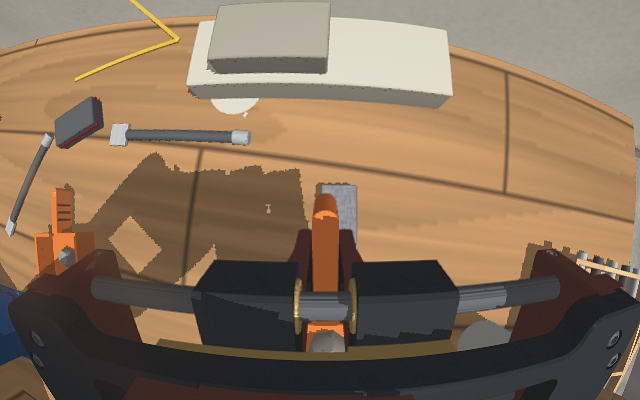

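View pics/s7.png

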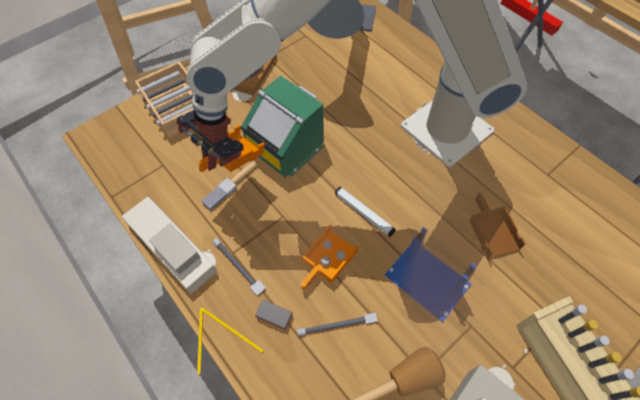

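View pics/t7.png

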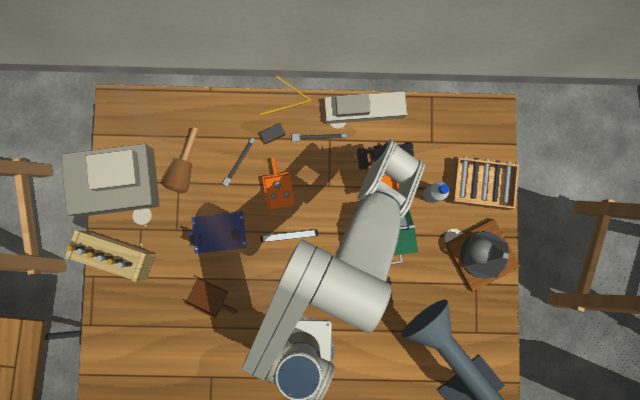

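```bash
cat > zoom.py <<'E'
import cv2,sys
n,x0,y0,x1,y1,o=sys.argv[1:]; i=cv2.imread('pics/'+n)[int(y0):int(y1),int(x0):int(x1)]
f=min(700/i.shape[1],560/i.shape[0]); cv2.imwrite('pics/'+o,cv2.resize(i,None,fx=f,fy=f,interpolation=cv2.INTER_CUBIC))
E
python3 zoom.py s7.png 180 60 340 190 z7.png
```

```text
(no output)
```

View pics/z7.png

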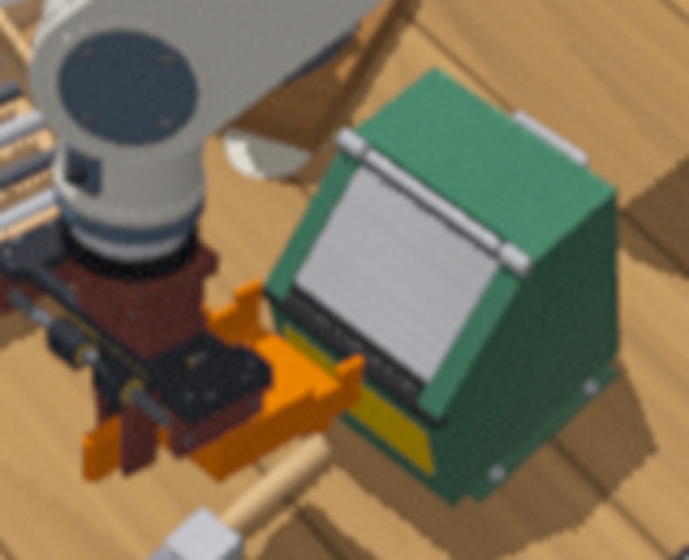

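```bash
cat >> fit.py <<'E'
def draw(p,segs,fish,col=(255,0,255)):
    im=p['pixels'].copy()
    for c,(a,b) in segs:
        u=np.round(np.array(proj(p,a,fish))*8).astype(int);v=np.round(np.array(proj(p,b,fish))*8).astype(int)
        cv2.line(im,tuple(int(q) for q in u),tuple(int(q) for q in v),c,1,cv2.LINE_AA,3)
    return im
def boxsegs(b,c=(255,0,0)):
    yw=b[2];C,S=np.cos(yw),np.sin(yw);W=lambda x,y,z:(b[0]+C*x-S*y,b[1]+S*x+C*y,z)
    L=[]
    for y in(-85,85): L+=[(W(-90,y,185),W(-10,y,185)),(W(-10,y,185),W(90,y,112)),(W(90,y,112),W(90,y,0)),(W(-90,y,0),W(-90,y,185)),(W(-90,y,0),W(90,y,0))]
    for x,z in((-90,185),(-10,185),(90,112),(90,0)): L.append((W(x,-85,z),W(x,85,z)))
    for y in(-65,65): L.append((W(-2,y,179),W(90,y,112)))
    return [(c,l) for l in L]
def traysegs_tool(tcp=(88,16),c=(255,0,255)):
    q,R,_=pose(); M=R.as_matrix(); Y=-M[:,0];Z=-M[:,2];X=np.cross(Y,Z); o=q-X*tcp[0]-Z*tcp[1]
    W=lambda x,y,z:o+X*x+Y*y+Z*z; L=[]
    for z in(8,46):
        L+=[(W(-60,-50,z),W(60,-50,z)),(W(-60,50,z),W(60,50,z)),(W(60,-50,z),W(60,50,z))]
    L+=[(W(-60,-50,8),W(-60,50,8)),(W(-60,-50,8),W(-60,-50,46)),(W(-60,50,8),W(-60,50,46)),(W(60,0,43),W(122,0,43)),(W(122,0,43),W(122,0,11))]
    return [(c,l) for l in L]
E
python3 - <<'E'
from fit import *
p=ctrl.get_image('scene')
im=draw(p,boxsegs(BOX)+traysegs_tool(),False)
cv2.imwrite('pics/ov.png',cv2.resize(im[60:190,180:340,::-1],None,fx=4.4,fy=4.4,interpolation=cv2.INTER_CUBIC))
E
```

```text
(no output)
```

View pics/ov.png

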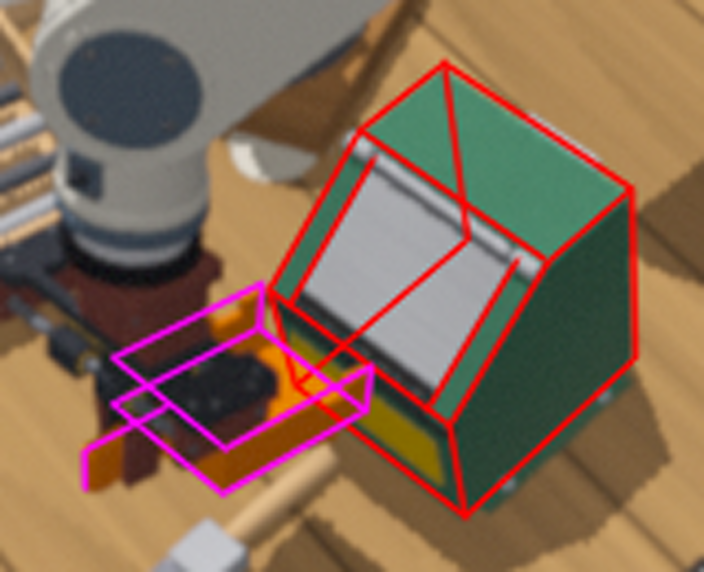

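```bash
python3 -m handwheel '[[[-0.003,-0.001,-0.001],[-1.3,5,-1.5],0],[[-0.003,-0.001,-0.001],[-1.3,8,-1],0],[[-0.003,-0.001,-0.001],[-1.3,8,-1],0],[[0,0,0],[0,6,0],0],[[0,0,0],[0,0,0],0],[[0,0,0],[0,0,0],0],[[0,0,0],[0,0,0],0],[[0,0,0],[0,0,0],0],[[0,0,0],[0,0,0],0],[[0,0,0],[0,0,0],0]]'
python3 - <<'E'
from h import *
st()
p,R=dump(-10,4,0.3); print(p)
plan(p,R,maxmm=18)
p,R=dump(75,4,0.3); print(p)
plan(p,R,maxmm=18,minrows=8)
E
```

```text
t: 23.67
ee_pos: [672.0, -254.4, 178.2]
orientation: [-2.203, 1.887, -0.287]
ft_force: [0.3, -0.7, -0.6]
width: 11.7
t 23.67 p [ 672.  -254.4  178.2] tx [ 0.153 -0.988  0.001] tz [ 0.292  0.044 -0.955] F [ 0.3 -0.7 -0.6] w 11.7 q [-0.45  0.52  1.63  0.25  0.75  0.81]
[ 673.39359659 -255.8771431   177.79892244]
N 1 turn [-0.0001, 0.0, 0.004] shift [1.6, -1.0, 0.7]
[ 593.10182393 -268.01205767  152.67970487]
N 8 turn [-0.0, 0.0, 0.0005] shift [0.2, 10.5, 0.1]
```

```bash
python3 -m handwheel '[[[0,0,0],[0.2,8,0],0],[[0,0,0],[0.2,9,0],0],[[0,0,0],[0.2,9,0],0],[[0,0,0],[0.2,9,0],0],[[0,0,0],[0.2,9,0],0],[[0,0,0],[0.2,9,0],0],[[0,0,0],[0.2,9,0],0],[[0,0,0],[0.2,9,0],0],[[0,0,0],[0.2,9,0],0],[[0,0,0],[0,4,0],0]]'
python3 - <<'E'
from fit import *
st()
p,R=dump(80,4,0.3); print(p)
plan(p,R,maxmm=18)
p=ctrl.get_image('scene')
im=draw(p,traysegs_tool(),False)
cv2.imwrite('pics/ov1.png',cv2.resize(im[60:190,180:340,::-1],None,fx=4.4,fy=4.4,interpolation=cv2.INTER_CUBIC))
E
```

```text
t: 24.5
ee_pos: [586.9, -270.3, 152.2]
orientation: [-2.199, 1.887, -0.294]
ft_force: [3.7, 0.9, 0.9]
width: 12.1
t 24.5 p [ 586.9 -270.3  152.2] tx [ 0.151 -0.988  0.003] tz [ 0.297  0.043 -0.954] F [3.7 0.9 0.9] w 12.1 q [-0.54  0.47  1.81  0.32  0.65  0.64]
[ 588.37877848 -268.72587618  151.20210384]
N 1 turn [-0.0051, -0.0023, 0.0027] shift [-1.3, -1.3, 1.4]
```

View pics/ov1.png

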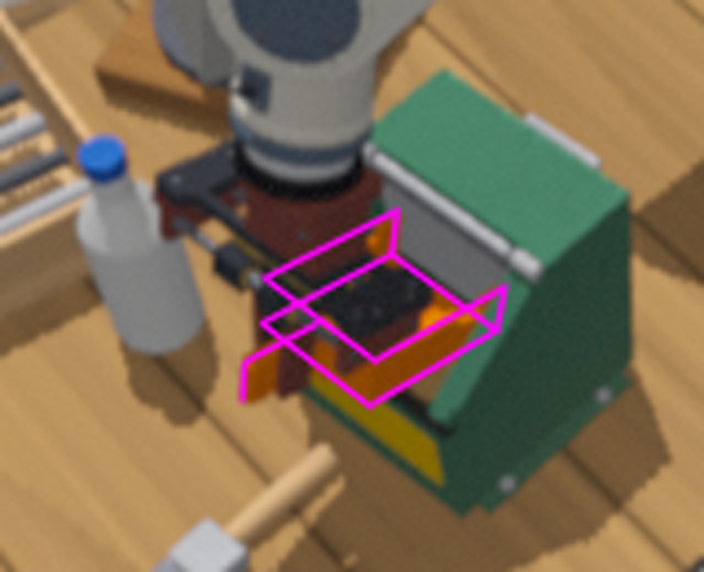

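Run:
```python
from h import *
p,R=dump(82,5,0.70); print(p)
plan(p,R,maxmm=18,minrows=9)
```

```text
[ 566.5254899  -272.02867771  170.58005329]
N 9 turn [0.0439, -0.0002, 0.0003] shift [-0.1, 1.0, -2.9]
```

```bash
python3 -m handwheel '[[[0.03,0,0],[-0.1,1,-2.5],0],[[0.045,0,0],[-0.1,1,-3],0],[[0.045,0,0],[-0.1,1,-3],0],[[0.045,0,0],[-0.1,1,-3],0],[[0.045,0,0],[-0.1,1,-3],0],[[0.045,0,0],[-0.1,1,-3],0],[[0.045,0,0],[-0.1,1,-3],0],[[0.045,0,0],[-0.1,1,-3],0],[[0.045,0,0],[-0.1,1,-3],0],[[0,0,0],[0,0,0],0]]'
python3 - <<'E'
from fit import *
st()
p,R=dump(82,5,0.7)
plan(p,R,maxmm=18)
p=ctrl.get_image('scene')
im=draw(p,traysegs_tool(),False)
cv2.imwrite('pics/ov2.png',cv2.resize(im[60:190,180:340,::-1],None,fx=4.4,fy=4.4,interpolation=cv2.INTER_CUBIC))
snap('wrist','w8.png')
E
```

```text
t: 25.38
ee_pos: [570.1, -274.8, 176.8]
orientation: [-1.924, 1.643, -0.633]
ft_force: [0.0, -0.4, -1.9]
width: 11.8
t 25.38 p [ 570.1 -274.8  176.8] tx [ 0.151 -0.988  0.013] tz [ 0.654  0.09  -0.751] F [ 0.  -0.4 -1.9] w 11.8 q [-0.71  0.42  2.03  1.29  0.54 -0.4 ]
N 1 turn [-0.0206, -0.0086, 0.01] shift [-3.3, 6.4, 2.6]
```

View pics/ov2.png

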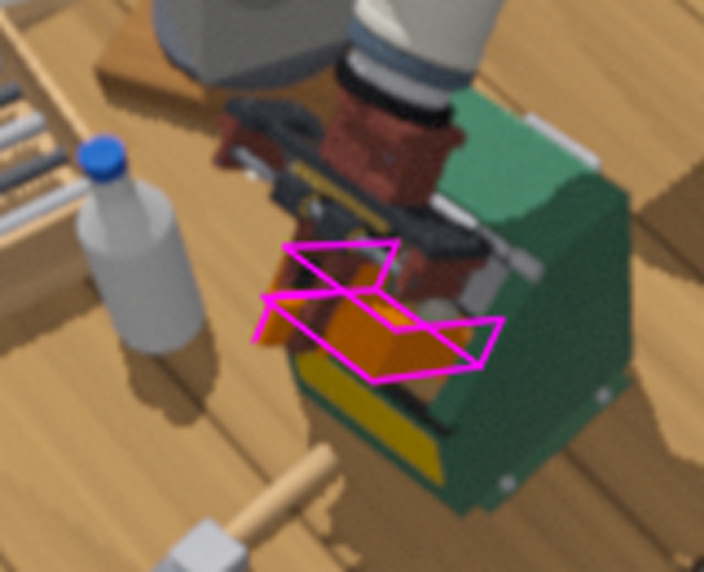

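View pics/w8.png

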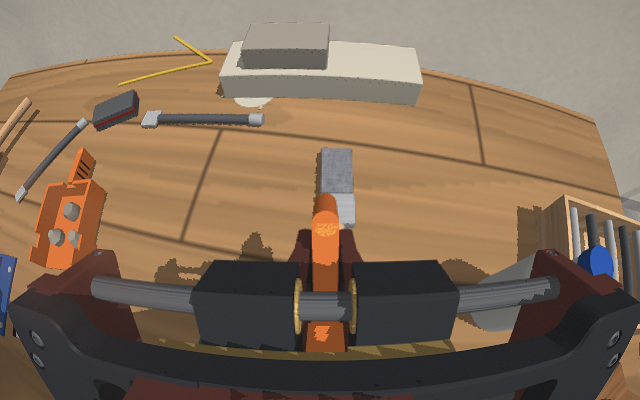

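```bash
python3 -m handwheel '[[[-0.01,-0.003,0.004],[-1.5,4,1],0],[[-0.01,-0.003,0.004],[-1.5,4,1],0],[[0,0,0],[0,3,0],0],[[0,0,0],[0,0,0],0],[[0,0,0],[0,0,0],0],[[0,0,0],[0,0,0],0],[[0,0,0],[0,0,0],0],[[0,0,0],[0,0,0],0],[[0,0,0],[0,0,0],0],[[0,0,0],[0,0,0],0]]'
python3 - <<'E'
from fit import *
st()
p,R=dump(90,5,0.7)
plan(p,R,maxmm=18)
p=ctrl.get_image('scene')
im=p['pixels']
cv2.imwrite('pics/ov3.png',cv2.resize(im[60:190,180:340,::-1],None,fx=4.4,fy=4.4,interpolation=cv2.INTER_CUBIC))
print(find(p,'spall0_mid'))
E
```

```text
t: 26.32
ee_pos: [565.9, -273.2, 169.0]
orientation: [-1.939, 1.658, -0.607]
ft_force: [2.2, 0.7, -2.8]
width: 12.2
t 26.32 p [ 565.9 -273.2  169. ] tx [ 0.153 -0.988  0.006] tz [ 0.633  0.094 -0.768] F [ 2.2  0.7 -2.8] w 12.2 q [-0.7   0.43  2.03  1.25  0.53 -0.36]
N 1 turn [0.0054, -0.0021, 0.0064] shift [-1.1, 6.3, -0.7]
[(0.63, [509.0, -281.0, 99.0])]
```

View pics/ov3.png

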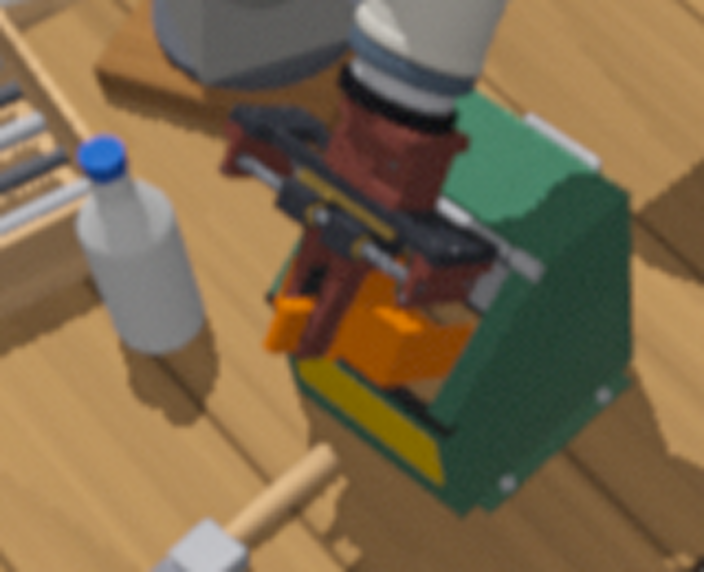

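```bash
python3 - <<'E'
from fit import *
p=snap('scene','s9.png'); print(find(p,'spall0_mid'),proj(p,[509,-281,99]))
print(find(p,'tray_a'))
p=ctrl.get_image('wrist'); print(find(p,'spall0_mid'))
E
python3 zoom.py s9.png 245 105 305 160 z9.png
```

```text
[] (np.float64(266.43001994086814), np.float64(138.6218015041759))
[(0.73, [512.0, -281.0, 101.0]), (0.71, [584.0, 95.0, 1.0]), (0.67, [605.0, 98.0, 22.0]), (0.65, [185.0, 342.0, 0.0]), (0.51, [423.0, 310.0, 1.0]), (0.48, [659.0, -273.0, 0.0])]
[(0.56, [607.0, 102.0, 26.0])]
```

View pics/z9.png

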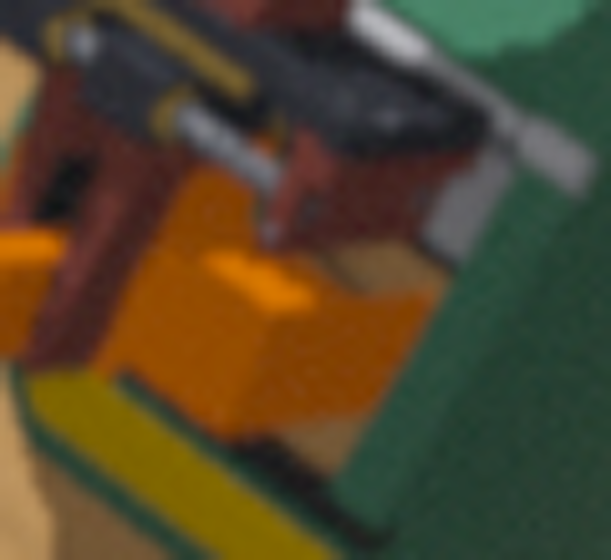

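```bash
python3 -m handwheel '[[[0.02,0,0.006],[-1,5,-1.5],0],[[0.02,0,0],[0,2,-1.5],0],[[0,0,0],[0,0,0],0],[[0,0,0],[0,-3,0],0],[[0,0,0],[0,3,0],0],[[0,0,0],[0,0,0],0],[[0,0,0],[0,0,0],0],[[0,0,0],[0,0,0],0],[[0,0,0],[0,0,0],0],[[0,0,0],[0,0,0],0]]'
python3 - <<'E'
from fit import *
st()
p,R=dump(85,5,0.35)
plan(p,R,maxmm=18,minrows=9)
E
```

```text
t: 27.5
ee_pos: [559.7, -273.3, 167.7]
orientation: [-1.905, 1.637, -0.634]
ft_force: [1.7, 0.7, -2.1]
width: 11.8
t 27.5 p [ 559.7 -273.3  167.7] tx [ 0.149 -0.989  0.003] tz [ 0.664  0.098 -0.741] F [ 1.7  0.7 -2.1] w 11.8 q [-0.73  0.43  2.05  1.36  0.55 -0.49]
N 9 turn [-0.0429, -0.0003, 0.0002] shift [-0.0, -1.2, 2.7]
```

```bash
python3 -m handwheel '[[[-0.043,0,0],[0,-1.2,2.5],0],[[-0.043,0,0],[0,-1.2,2.5],0],[[-0.043,0,0],[0,-1.2,2.5],0],[[-0.043,0,0],[0,-1.2,2.5],0],[[-0.043,0,0],[0,-1.2,2.5],0],[[-0.043,0,0],[0,-1.2,2.5],0],[[-0.043,0,0],[0,-1.2,2.5],0],[[-0.043,0,0],[0,-1.2,2.5],0],[[-0.043,0,0],[0,-1.2,2.5],0],[[0,0,0],[0,0,0],0]]'
python3 - <<'E'
from fit import *
st()
p,R=dump(80,6,0.3)
plan(p,R,maxmm=18)
p,R=dump(-40,6,0.3)
plan(p,R,maxmm=18)
p=snap('scene','s10.png')
E
python3 zoom.py s10.png 220 90 310 165 z10.png
```

```text
t: 28.33
ee_pos: [580.6, -270.9, 152.8]
orientation: [-2.178, 1.883, -0.319]
ft_force: [2.8, 1.7, -0.2]
width: 11.9
t 28.33 p [ 580.6 -270.9  152.8] tx [ 0.144 -0.99   0.006] tz [ 0.321  0.041 -0.946] F [ 2.8  1.7 -0.2] w 11.9 q [-0.55  0.46  1.84  0.36  0.62  0.61]
N 1 turn [-0.029, -0.0073, -0.0039] shift [-1.0, -7.2, 2.1]
N 8 turn [-0.0036, -0.0009, -0.0005] shift [-0.2, -15.9, 0.5]
```

View pics/z10.png

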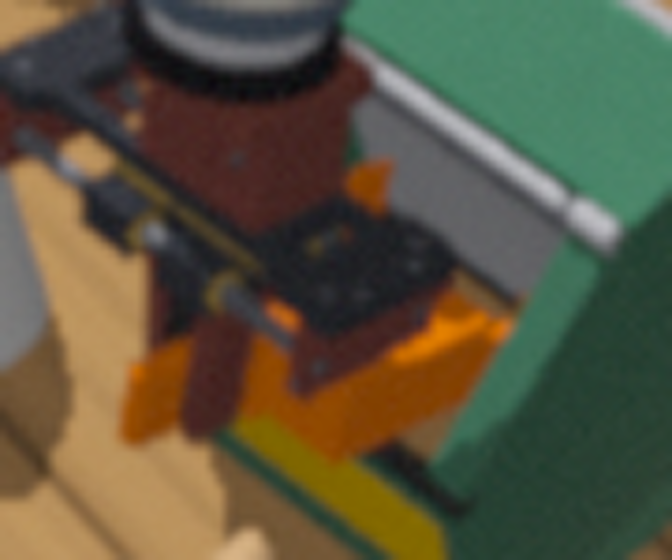

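```bash
python3 -m handwheel '[[[-0.004,-0.001,0],[-0.2,-10,0.5],0],[[-0.004,-0.001,0],[-0.2,-14,0.5],0],[[-0.004,-0.001,0],[-0.2,-14,0.5],0],[[-0.004,-0.001,0],[-0.2,-14,0.5],0],[[-0.004,-0.001,0],[-0.2,-14,0.5],0],[[-0.004,-0.001,0],[-0.2,-14,0.5],0],[[-0.004,-0.001,0],[-0.2,-14,0.5],0],[[-0.004,-0.001,0],[-0.2,-14,0],0],[[0,0,0],[0,-14,0],0],[[0,0,0],[0,-6,0],0]]'
python3 - <<'E'
from fit import *
st()
p=snap('scene','s11.png'); print(find(p,'spall0_mid'))
p=snap('wrist','w11.png'); print(find(p,'spall0_mid'))
E
python3 zoom.py s11.png 180 60 340 190 z11.png
```

```text
t: 29.22
ee_pos: [688.9, -248.7, 178.9]
orientation: [-2.2, 1.896, -0.248]
ft_force: [0.5, 0.2, -1.0]
width: 11.8
t 29.22 p [ 688.9 -248.7  178.9] tx [ 0.15  -0.988 -0.019] tz [ 0.273  0.06  -0.96 ] F [ 0.5  0.2 -1. ] w 11.8 q [-0.43  0.55  1.58  0.24  0.79  0.84]
[]
[]
```

View pics/z11.png

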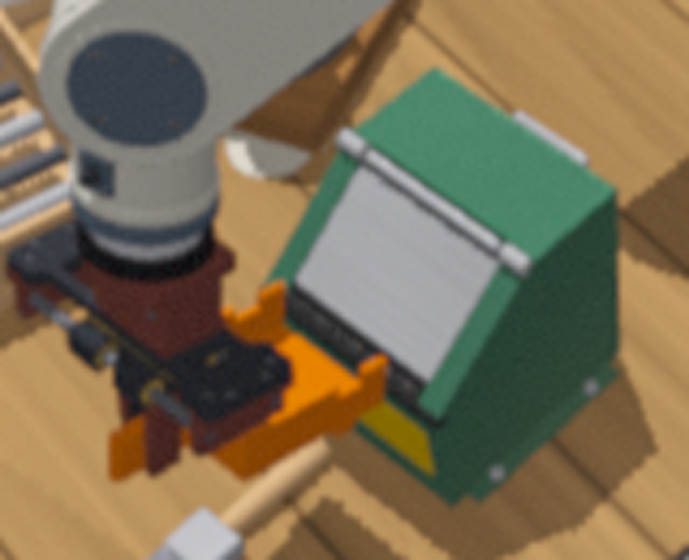

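View pics/w11.png

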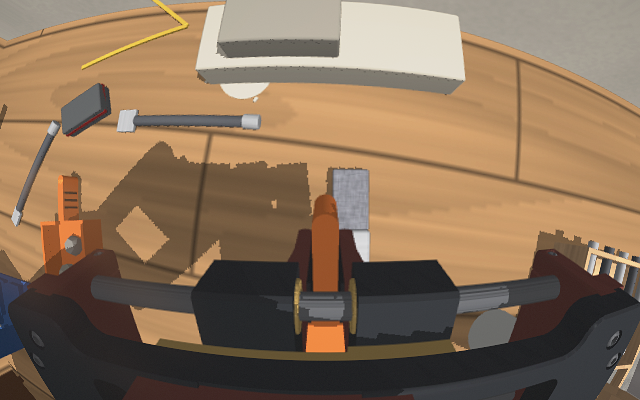

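```bash
cat >> fit.py <<'E'
CAR=[boxpts(-67.5,67.5,-95,95,0,6)]
for s in(1,-1):
    y0,y1=sorted((64*s,78*s))
    CAR+=[boxpts(-41,1,y0,y1,0,138),boxpts(-41,-35,y0,y1,130,158),boxpts(-5,1,y0,y1,130,158)]
def blue(p,xy,fish,rad):
    r=p['pixels'].astype(int); m=((r[...,2]>r[...,0]*1.35)&(r[...,2]>r[...,1]*1.15)&(r[...,2]>35)).astype(np.uint8)
    s=proj(p,[xy[0],xy[1],40],fish); yy,xx=np.mgrid[:400,:640]; m[np.hypot(xx-s[0],yy-s[1])>rad]=0
    m=cv2.morphologyEx(m,cv2.MORPH_CLOSE,np.ones((3,3),np.uint8))
    cs,_=cv2.findContours(m,cv2.RETR_EXTERNAL,cv2.CHAIN_APPROX_NONE); c=max(cs,key=cv2.contourArea)
    o=np.zeros_like(m); cv2.drawContours(o,[c],-1,1,-1); return (p,fish,o,roiof(o))
E
cat > car.py <<'E'
from fit import *
import sys
vs=[];vis=[]
for n in sys.argv[1].split(','):
    p=ctrl.get_image(n); v=blue(p,(423,310),n=='wrist',float(sys.argv[2])); vs.append(v)
    f=fit([v],[423,310,.13],parts=CAR); print(n,f,v[2].sum())
    q=p['pixels'].copy(); e=v[2]-cv2.erode(v[2],np.ones((3,3),np.uint8)); q[e>0]=[0,255,255]
    x=f[0];c,s=np.cos(x[2]),np.sin(x[2]);R=np.array([[c,-s,0],[s,c,0],[0,0,1]])
    mm=(sil(p,R,np.array([x[0],x[1],0]),n=='wrist',CAR,roi=(0,0,640,400))>.5).astype(np.uint8); e=mm-cv2.erode(mm,np.ones((3,3),np.uint8)); q[e>0]=[255,0,255]
    r=v[3]; vis.append(cv2.resize(q[r[1]:r[3],r[0]:r[2]],(380,380),interpolation=0))
if len(vs)>1: print('all',fit(vs,[423,310,.13],parts=CAR))
cv2.imwrite('pics/car.png',np.hstack(vis)[...,::-1])
E
python3 car.py scene,top 60
```

```text
scene (array([4.28071e+02, 3.13894e+02, 1.24000e-01]), np.float64(0.54)) 2339
top (array([4.22525e+02, 3.08315e+02, 1.45000e-01]), np.float64(1.491)) 640
all (array([4.22626e+02, 3.08466e+02, 1.47000e-01]), np.float64(1.023))
```

View pics/car.png

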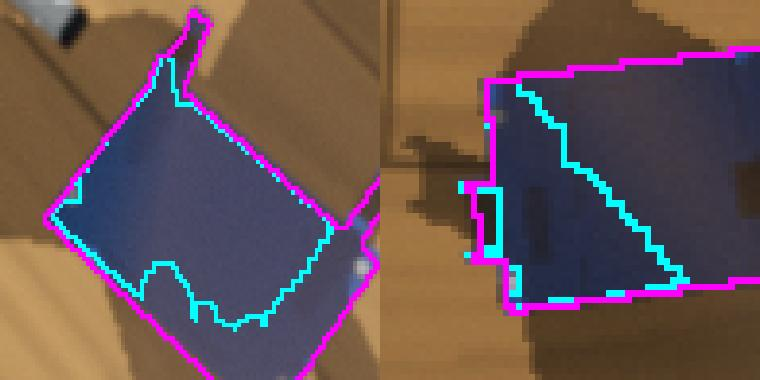

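```bash
cat > car2.py <<'E'
from fit import *
P={n:ctrl.get_image(n) for n in('scene','top')}
vis=[]
for n,f in(('scene','s2.png'),('scene','s6.png'),('scene','scene0.png'),('top','t7.png'),('top','top0.png')):
    p=dict(P[n]); p['pixels']=cv2.imread('pics/'+f)[...,::-1].copy()
    r=p['pixels'].astype(int); 
    m=((r[...,2]>r[...,0]*1.12)&(r[...,2]>r[...,1]*1.08)).astype(np.uint8)
    s=proj(p,[415,310,30],0); yy,xx=np.mgrid[:400,:640]; m[np.hypot(xx-s[0],yy-s[1])>(62 if n=='scene' else 42)]=0
    m=cv2.morphologyEx(m,cv2.MORPH_CLOSE,np.ones((3,3),np.uint8)); m=cv2.morphologyEx(m,cv2.MORPH_OPEN,np.ones((2,2),np.uint8))
    cs,_=cv2.findContours(m,cv2.RETR_EXTERNAL,cv2.CHAIN_APPROX_NONE); c=max(cs,key=cv2.contourArea)
    o=np.zeros_like(m); cv2.drawContours(o,[c],-1,1,-1); v=(p,0,o,roiof(o))
    parts=CAR
    if '0.png' in f: parts=CAR+[boxpts(-31,-9,-105,105,138,160)]; 
    ff=fit([v],[423,310,.13],parts=parts); print(f,ff,o.sum())
    q=p['pixels'].copy(); e=o-cv2.erode(o,np.ones((3,3),np.uint8)); q[e>0]=[0,255,255]; rr=v[3]; vis.append(cv2.resize(q[rr[1]:rr[3],rr[0]:rr[2]],(160,300),interpolation=0))
cv2.imwrite('pics/car2.png',np.hstack(vis)[...,::-1])
E
python3 car2.py
```

```text
s2.png (array([4.24958e+02, 3.15623e+02, 1.47000e-01]), np.float64(0.112)) 3392
s6.png (array([4.24525e+02, 3.15704e+02, 1.38000e-01]), np.float64(0.111)) 3391
scene0.png (array([4.23874e+02, 3.15984e+02, 1.33000e-01]), np.float64(0.361)) 3456
t7.png (array([4.18032e+02, 3.06760e+02, 1.40000e-01]), np.float64(0.35)) 1460
top0.png (array([4.17142e+02, 3.07152e+02, 1.34000e-01]), np.float64(1.139)) 833
```

View pics/car2.png

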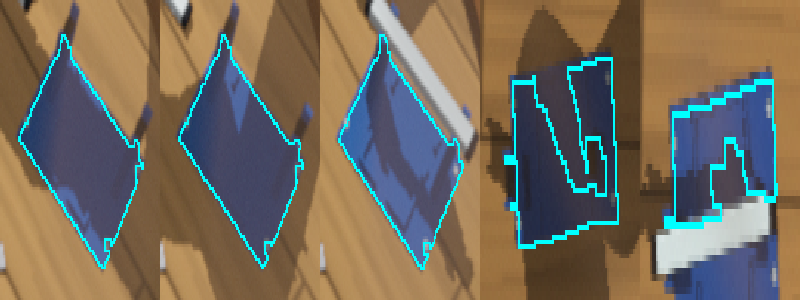

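Run:
```python
from h import *
plan([620,-100,330],Rtool(0.5,0),maxmm=33,minrows=10)
```

```text
N 10 turn [-0.0281, -0.0031, -0.0351] shift [-16.2, -0.4, -15.3]
```

```bash
python3 -m handwheel '[[[-0.028,-0.003,-0.035],[-16,-5,-16],0],[[-0.028,-0.003,-0.035],[-16,-4,-16],0],[[-0.028,-0.003,-0.035],[-16,0,-16],0],[[-0.028,-0.003,-0.035],[-16,0,-16],0],[[-0.028,-0.003,-0.035],[-16,0,-16],0],[[-0.028,-0.003,-0.035],[-16,0,-16],0],[[-0.028,-0.003,-0.035],[-16,0,-16],0],[[-0.028,-0.003,-0.035],[-16,0,-16],0],[[-0.028,-0.003,-0.035],[-16,0,-16],0],[[-0.028,-0.003,-0.035],[-16,0,-16],0]]'
python3 - <<'E'
from h import *
st()
plan([430,270,340],Rtool(1.71,0),maxmm=38,minrows=10)
E
```

```text
t: 30.45
ee_pos: [615.5, -100.6, 340.2]
orientation: [2.698, -1.588, -0.026]
ft_force: [0.4, 0.2, -1.5]
width: 11.8
t 30.45 p [ 615.5 -100.6  340.2] tx [ 0.485 -0.874 -0.009] tz [-0.02  -0.001 -1.   ] F [ 0.4  0.2 -1.5] w 11.8 q [-0.18  0.33  1.51 -0.    1.32  0.89]
N 11 turn [0.0009, 0.0017, -0.1094] shift [-33.3, -22.3, 0.0]
```

```bash
python3 -m handwheel '[[[0.001,0.002,-0.11],[-33,-22,0],0],[[0.001,0.002,-0.11],[-33,-22,0],0],[[0.001,0.002,-0.11],[-33,-22,0],0],[[0.001,0.002,-0.11],[-33,-22,0],0],[[0.001,0.002,-0.11],[-33,-22,0],0],[[0.001,0.002,-0.11],[-33,-22,0],0],[[0.001,0.002,-0.11],[-33,-22,0],0],[[0.001,0.002,-0.11],[-33,-22,0],0],[[0.001,0.002,-0.11],[-33,-22,0],0],[[0.001,0.002,-0.11],[-33,-22,0],0]]'
python3 - <<'E'
from h import *
st()
snap('wrist','w12.png')
E
python3 car.py wrist 110
```

```text
t: 31.28
ee_pos: [455.1, 251.6, 343.3]
orientation: [-3.138, -0.127, -0.023]
ft_force: [0.4, 0.4, -0.2]
width: 11.9
t 31.28 p [455.1 251.6 343.3] tx [0.997 0.08  0.015] tz [ 0.015  0.001 -1.   ] F [ 0.4  0.4 -0.2] w 11.9 q [ 0.49  0.14  1.75 -0.01  1.24  0.41]
wrist (array([4.22285e+02, 3.12846e+02, 1.36000e-01]), np.float64(0.076)) 9935
```

View pics/w12.png

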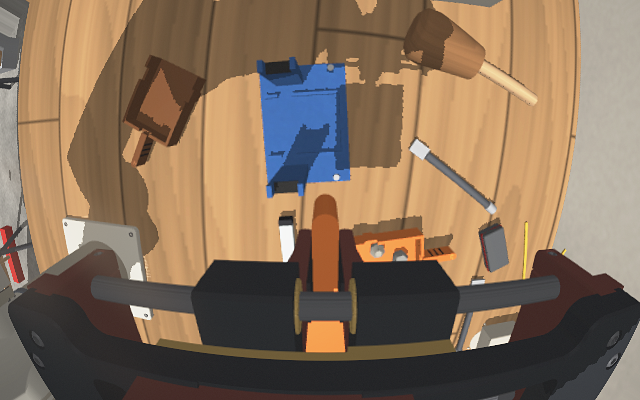

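View pics/car.png

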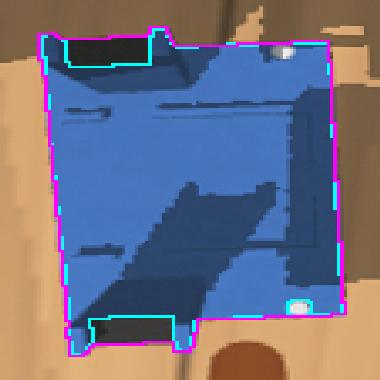

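```bash
sed -i 's/cv2.MORPH_CLOSE,np.ones((3,3),np.uint8))\n    cs/X/' fit.py
python3 - <<'E'
s=open('fit.py').read()
i=s.index('def blue'); s=s[:i]+s[i:].replace("np.ones((3,3),np.uint8))","np.ones((3,3) if not fish else (27,27),np.uint8))",1); open('fit.py','w').write(s)
E
python3 car.py wrist 110; python3 trays.py wrist 580,94,0.208; python3 -c "
from h import *
st()
p=ctrl.get_image('wrist'); print(find(p,'fork_mid'),find(p,'carrier'))"
```

```text
wrist (array([4.22267e+02, 3.13147e+02, 1.33000e-01]), np.float64(0.024)) 10640
wrist (array([5.79664e+02, 9.39290e+01, 2.07000e-01]), np.float64(0.568)) 2279
t 31.48 p [455.8 250.7 343.7] tx [0.997 0.076 0.015] tz [ 0.015  0.001 -1.   ] F [-0.   0.2 -1.7] w 11.6 q [ 0.48  0.14  1.75 -0.01  1.24  0.41]
[(0.79, [404.0, 309.0, 138.0]), (0.26, [423.0, 313.0, 2.0])] [(0.92, [421.0, 309.0, 2.0])]
```

View pics/car.png

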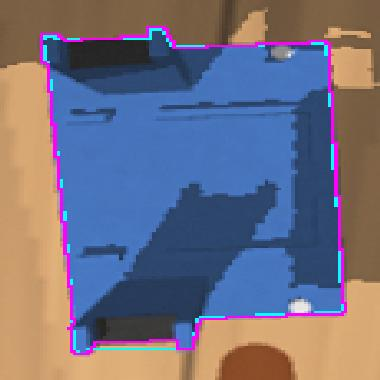

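Run:
```python
from h import *
plan([510,324.8,290],Rtool(.133,0),maxmm=33,minrows=10,maxrad=.108)
```

```text
N 14 turn [-0.0008, -0.0009, 0.1079] shift [-0.2, -7.2, 3.8]
```

```bash
python3 -m handwheel '[[[0,-0.001,0.108],[0,-7,4],0],[[-0.001,-0.001,0.108],[0,-7,4],0],[[-0.001,-0.001,0.108],[0,-7,4],0],[[-0.001,-0.001,0.108],[0,-7,4],0],[[-0.001,-0.001,0.108],[0,-7,4],0],[[-0.001,-0.001,0.108],[0,-7,4],0],[[-0.001,-0.001,0.108],[0,-7,4],0],[[-0.001,-0.001,0.108],[0,-7,4],0],[[-0.001,-0.001,0.108],[0,-7,4],0],[[-0.001,-0.001,0.108],[0,-7,4],0]]'
python3 - <<'E'
from h import *
st()
plan([510,324.8,240],Rtool(.133,0),maxmm=33,minrows=1,maxrad=.108)
E
```

```text
t: 32.47
ee_pos: [499.6, 300.2, 300.9]
orientation: [2.689, -1.623, 0.007]
ft_force: [-0.9, -0.7, -1.2]
width: 11.9
t 32.47 p [499.6 300.2 300.9] tx [ 0.466 -0.885  0.004] tz [ 0.003 -0.003 -1.   ] F [-0.9 -0.7 -1.2] w 11.9 q [ 0.52  0.29  1.66 -0.    1.19  1.61]
N 4 turn [-0.0005, -0.001, 0.088] shift [-4.9, -4.6, 15.2]
```

```bash
python3 -m handwheel '[[[0,-0.001,0.088],[-5,-4.6,15],0],[[-0.001,-0.001,0.088],[-5,-4.6,15],0],[[-0.001,-0.001,0.088],[-5,-4.6,15],0],[[-0.001,-0.001,0.088],[-5,-4.6,15],0],[[0,0,0],[0,0,0],0],[[0,0,0],[0,0,0],0],[[0,0,0],[0,0,0],0],[[0,0,0],[0,0,0],0],[[0,0,0],[0,0,0],0],[[0,0,0],[0,0,0],0]]'
python3 - <<'E'
from h import *
st()
plan([510,324.8,190],Rtool(.133,0),maxmm=33,minrows=5,maxrad=.108)
E
```

```text
t: 33.3
ee_pos: [522.6, 317.2, 238.5]
orientation: [-2.327, 2.11, -0.002]
ft_force: [-0.3, -0.2, -1.5]
width: 11.9
t 33.3 p [522.6 317.2 238.5] tx [ 0.098 -0.995  0.   ] tz [ 0.002 -0.    -1.   ] F [-0.3 -0.2 -1.5] w 11.9 q [ 0.53  0.39  1.66 -0.    1.09  2.  ]
N 5 turn [-0.0004, -0.0001, -0.007] shift [-1.8, 2.3, 9.7]
```

```bash
python3 -m handwheel '[[[0,0,-0.008],[-2.2,3,8],0],[[0,0,-0.008],[-2.2,3,10],0],[[0,0,-0.008],[-2.2,3,10],0],[[0,0,-0.008],[-1.5,3,10],0],[[0,0,-0.005],[-1,1,10],0],[[0,0,0],[0,0,0],0],[[0,0,0],[0,0,0],0],[[0,0,0],[0,0,0],0],[[0,0,0],[0,0,0],0],[[0,0,0],[0,0,0],0]]'
python3 - <<'E'
from fit import *
st()
plan([510,324.8,190],Rtool(.133,0),maxmm=33,minrows=1,maxrad=.108)
p=ctrl.get_image('scene'); snap('wrist','w13.png')
b=[422.3,313.1,.133];C,S=np.cos(b[2]),np.sin(b[2]);W=lambda x,y,z:(b[0]+C*x-S*y,b[1]+S*x+C*y,z)
seg=[((255,0,0),l) for l in [(W(-67.5,-95,0),W(67.5,-95,0)),(W(67.5,-95,0),W(67.5,95,0)),(W(67.5,95,0),W(-67.5,95,0)),(W(-67.5,95,0),W(-67.5,-95,0)),(W(-41,71,158),W(-35,71,158)),(W(-41,-71,158),W(-35,-71,158))]]
im=draw(p,traysegs_tool()+seg,False)
cv2.imwrite('pics/ov4.png',cv2.resize(im[180:340,360:520,::-1],None,fx=3.5,fy=3.5,interpolation=cv2.INTER_CUBIC))
E
```

```text
t: 34.13
ee_pos: [506.3, 325.9, 185.7]
orientation: [-2.372, 2.058, -0.003]
ft_force: [0.3, -0.7, -1.6]
width: 11.6
t 34.13 p [506.3 325.9 185.7] tx [ 0.141 -0.99   0.001] tz [ 0.002 -0.    -1.   ] F [ 0.3 -0.7 -1.6] w 11.6 q [ 0.55  0.44  1.72 -0.    0.98  1.98]
N 1 turn [-0.002, -0.0005, 0.0089] shift [1.6, -3.6, -4.3]
```

View pics/ov4.png

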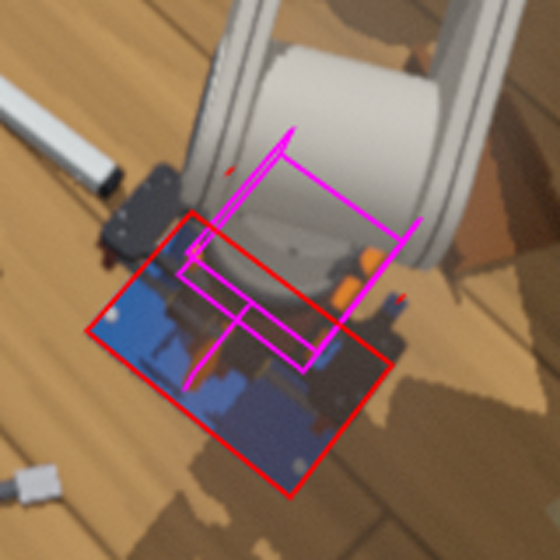

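View pics/w13.png

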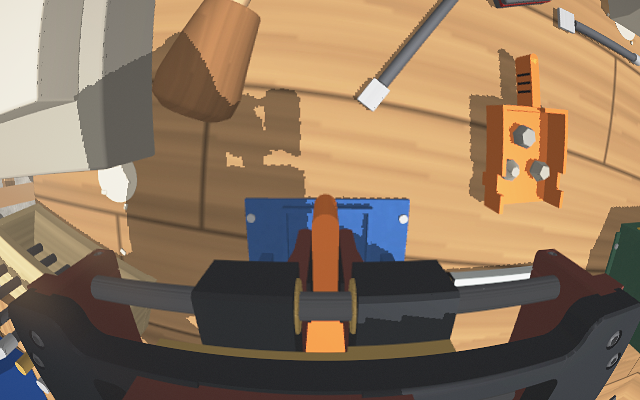

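```bash
python3 -m handwheel '[[[-0.001,0,0.004],[0.8,-1.8,8],0],[[-0.001,0,0.004],[0.8,-1.8,12],0],[[0,0,0],[0,0,12],0],[[0,0,0],[0,0,12],0],[[0,0,0],[0,0,12],0],[[0,0,0],[0,0,12],0],[[0,0,0],[0,0,8],0],[[0,0,0],[0,0,0],0],[[0,0,0],[0,0,0],0],[[0,0,0],[0,0,0],0]]'
python3 - <<'E'
from fit import *
st()
plan([510,324.8,70],Rtool(.133,0),maxmm=33,minrows=1,maxrad=.108)
p=snap('wrist','w14.png')
b=[422.3,313.1,.133];C,S=np.cos(b[2]),np.sin(b[2]);W=lambda x,y,z:(b[0]+C*x-S*y,b[1]+S*x+C*y,z)
for z in (0,6): print([np.round(proj(p,W(67.5,y,z),1),1) for y in(95,-95)])
E
python3 zoom.py w14.png 170 100 490 300 z14.png
```

```text
t: 35.07
ee_pos: [510.1, 323.9, 99.8]
orientation: [2.361, -2.068, -0.001]
ft_force: [0.5, 0.1, -1.3]
width: 11.9
t 35.07 p [510.1 323.9  99.8] tx [ 0.132 -0.991  0.001] tz [-0.002 -0.002 -1.   ] F [ 0.5  0.1 -1.3] w 11.9 q [ 0.55  0.57  1.75 -0.    0.83  1.99]
N 1 turn [0.0024, -0.0015, -0.0007] shift [-1.0, -0.1, 29.8]
[array([219.3, 225.4]), array([429.5, 224.9])]
[array([217.2, 227.7]), array([431.6, 227.2])]
```

View pics/z14.png

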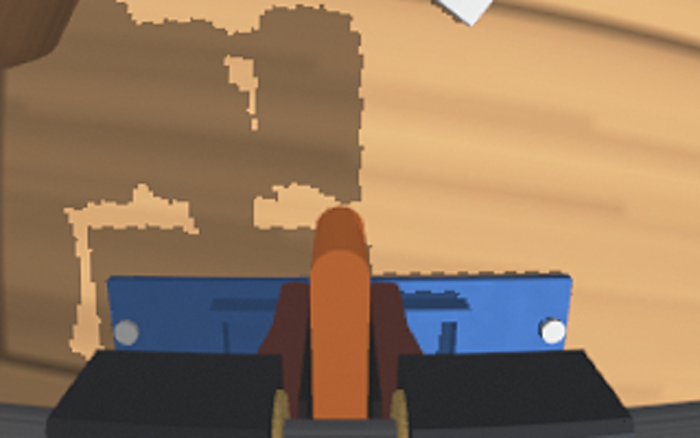

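```bash
python3 -m handwheel '[[[0.002,-0.001,0],[-0.6,0,8],0],[[0,0,0],[0,0,12],0],[[0,0,0],[0,0,12],0],[[0,0,0],[0,0,12],0],[[0,0,0],[0,0,8],0],[[0,0,0],[0,0,5],0],[[0,0,0],[0,0,0],0],[[0,0,0],[0,0,0],0],[[0,0,0],[0,0,0],0],[[0,0,0],[0,0,0],0]]'
python3 - <<'E'
from fit import *
st()
plan([510,324.8,28],Rtool(.133,0),maxmm=33,minrows=1,maxrad=.108)
E
```

```text
t: 35.95
ee_pos: [511.0, 325.3, 37.8]
orientation: [-2.362, 2.068, -0.001]
ft_force: [0.8, 0.4, -0.7]
width: 12.1
t 35.95 p [511.  325.3  37.8] tx [ 0.132 -0.991 -0.001] tz [ 0.002  0.001 -1.   ] F [ 0.8  0.4 -0.7] w 12.1 q [ 0.55  0.66  1.77 -0.    0.71  1.99]
N 1 turn [-0.0022, 0.0007, -0.0006] shift [0.3, 1.1, 9.8]
```

```bash
python3 -m handwheel '[[[-0.002,0,0],[0.3,1,2.5],0],[[0,0,0],[0,0,2],0],[[0,0,0],[0,0,2],0],[[0,0,0],[0,0,2],0],[[0,0,0],[0,0,1.5],0],[[0,0,0],[0,0,1],0],[[0,0,0],[0,0,0],0],[[0,0,0],[0,0,0],0],[[0,0,0],[0,0,0],0],[[0,0,0],[0,0,0],0]]'
python3 - <<'E'
from fit import *
st()
plan([510,324.8,28],Rtool(.133,0),maxmm=33,minrows=1,maxrad=.108)
E
```

```text
t: 36.78
ee_pos: [511.8, 325.7, 28.7]
orientation: [-2.36, 2.067, -0.001]
ft_force: [0.4, -0.1, 1.3]
width: 11.4
t 36.78 p [511.8 325.7  28.7] tx [ 0.132 -0.991 -0.002] tz [ 0.004  0.003 -1.   ] F [ 0.4 -0.1  1.3] w 11.4 q [0.55 0.68 1.77 0.   0.69 1.98]
N 1 turn [-0.0039, 0.0023, -0.0005] shift [0.7, 1.9, 0.7]
```

```bash
python3 -m handwheel '[[[-0.003,0.002,0],[0.7,1.8,1],0],[[0,0,0],[0,0,1],0],[[0,0,0],[0,0,1],0],[[0,0,0],[0,0,0.5],0],[[0,0,0],[0,0,0],0],[[0,0,0],[0,0,0],0],[[0,0,0],[0,0,0],0],[[0,0,0],[0,0,0],0],[[0,0,0],[0,0,0],0],[[0,0,0],[0,0,0],0]]'
python3 - <<'E'
from fit import *
st()
plan([510,324.8,28],Rtool(.133,0),maxmm=33,minrows=1,maxrad=.108)
E
```

```text
t: 37.62
ee_pos: [510.9, 325.2, 26.8]
orientation: [-2.361, 2.068, -0.002]
ft_force: [-0.5, -0.0, 2.4]
width: 11.5
t 37.62 p [510.9 325.2  26.8] tx [ 0.132 -0.991 -0.001] tz [ 0.003  0.001 -1.   ] F [-0.5 -0.   2.4] w 11.5 q [ 0.55  0.68  1.77 -0.    0.69  1.99]
N 1 turn [-0.0029, 0.0009, -0.0007] shift [0.2, 0.9, -1.2]
```

```bash
python3 -m handwheel '[[[0,0,0],[0,0,0],0.3],[[0,0,0],[0,0,0],0.4],[[0,0,0],[0,0,0],0.5],[[0,0,0],[0,0,0],0.5],[[0,0,0],[0,0,-4],0.5],[[0,0,0],[0,0,-12],0.6],[[0,0,0],[0,0,-25],1],[[0,0,0],[0,0,-30],1],[[0,0,0],[0,-5,-35],1],[[0,0,0],[0,-10,-35],1]]'
python3 - <<'E'
from fit import *
st()
plan([500,150,300],Rtool(.6),maxmm=38,minrows=5)
p=snap('wrist','w15.png');p=snap('scene','s15.png')
E
python3 zoom.py s15.png 360 190 510 330 z15.png
```

```text
t: 38.45
ee_pos: [518.6, 323.5, 166.2]
orientation: [2.352, -2.058, -0.008]
ft_force: [-0.1, 0.7, -1.3]
width: 74.0
t 38.45 p [518.6 323.5 166.2] tx [ 0.133 -0.991  0.007] tz [-0.015 -0.009 -1.   ] F [-0.1  0.7 -1.3] w 74.0 q [ 0.54  0.49  1.69 -0.    0.98  1.98]
N 6 turn [0.0028, -0.0005, -0.0778] shift [26.7, 12.6, -22.1]
```

View pics/w15.png

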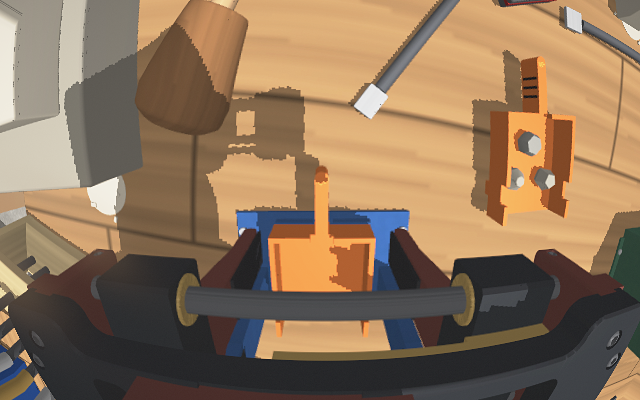

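View pics/z15.png

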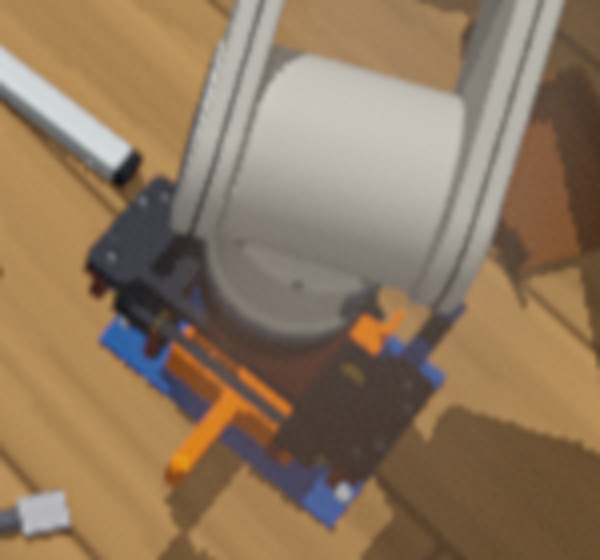

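Run:
```python
from fit import *
plan([600,180,290],Rtool(.208),maxmm=38,minrows=9)
```

```text
N 9 turn [0.0003, -0.0001, -0.0084] shift [17.4, -5.6, -13.1]
```

```bash
python3 -m handwheel '[[[0,0,0],[0,0,-25],1],[[0,0,-0.008],[12,-5,-25],1],[[0,0,-0.008],[19,-6,-20],1],[[0,0,-0.008],[19,-6,-13],1],[[0,0,-0.008],[19,-6,-13],1],[[0,0,-0.008],[19,-6,-13],1],[[0,0,-0.008],[19,-6,-9],1],[[0,0,-0.008],[19,-6,0],1],[[0,0,-0.008],[19,-6,0],1],[[0,0,-0.008],[10,-4,0],1]]'
python3 - <<'E'
from fit import *
st()
p=snap('wrist','w16.png')
v=tray(p,(422.3,313.1),1,.133,z=10); print('A',fit([v],[422,313,.133],z=10),v[2].sum())
v=tray(p,(580,94),1,.208); print('B',fit([v],[580,94,.208]),v[2].sum())
E
python3 car.py wrist 110
```

```text
t: 39.38
ee_pos: [599.3, 177.1, 301.2]
orientation: [-2.444, 1.973, -0.003]
ft_force: [0.6, 0.7, 0.1]
width: 87.6
t 39.38 p [599.3 177.1 301.2] tx [ 0.211 -0.978  0.001] tz [ 0.002 -0.    -1.   ] F [0.6 0.7 0.1] w 87.6 q [ 0.27  0.35  1.57 -0.    1.22  1.63]
A (array([4.19132e+02, 3.14725e+02, 1.15000e-01]), np.float64(1.147)) 2189
B (array([5.79811e+02, 9.43990e+01, 2.04000e-01]), np.float64(0.108)) 6173
wrist (array([4.21812e+02, 3.13017e+02, 1.33000e-01]), np.float64(1.632)) 3289
```

View pics/w16.png

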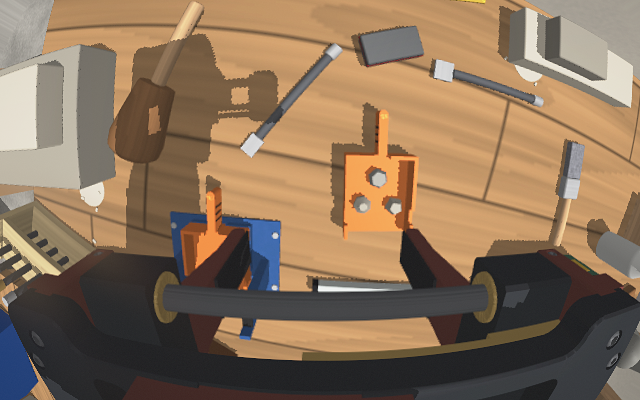

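Run:
```python
from fit import *
plan([665.9,112.2,60],Rtool(.206),maxmm=30,minrows=9)
```

```text
N 9 turn [-0.0001, -0.0001, 0.0005] shift [8.6, -5.7, 26.8]
```

```bash
python3 -m handwheel '[[[0,0,0],[11,-7,20],1],[[0,0,0],[13,-8,27],1],[[0,0,0],[13,-8,27],1],[[0,0,0],[13,-8,27],1],[[0,0,0],[13,-8,27],1],[[0,0,0],[10,-7,27],1],[[0,0,0],[5,-5,27],1],[[0,0,0],[0,0,20],1],[[0,0,0],[0,0,10],1],[[0,0,0],[0,0,0],1]]'
python3 - <<'E'
from fit import *
st()
plan([665.9,112.2,16.5],Rtool(.206),maxmm=30,minrows=5)
E
```

```text
t: 40.32
ee_pos: [664.2, 118.1, 81.7]
orientation: [-2.44, 1.972, 0.002]
ft_force: [-1.1, -0.3, 0.5]
width: 88.0
t 40.32 p [664.2 118.1  81.7] tx [ 0.21  -0.978 -0.004] tz [ 0.002  0.004 -1.   ] F [-1.1 -0.3  0.5] w 88.0 q [0.16 0.67 1.59 0.01 0.87 1.51]
N 5 turn [-0.0005, 0.0008, 0.0011] shift [1.3, -0.1, 13.0]
```

```bash
python3 -m handwheel '[[[0,0.001,0.001],[1.5,0,10],1],[[0,0.001,0.001],[1.5,0,12],1],[[0,0.001,0.001],[1.5,0,12],1],[[0,0.001,0.001],[1.2,0,12],1],[[0,0,0],[0.6,0,10],1],[[0,0,0],[0,0,7],1],[[0,0,0],[0,0,0],1],[[0,0,0],[0,0,0],1],[[0,0,0],[0,0,0],1],[[0,0,0],[0,0,0],1]]'
python3 - <<'E'
from fit import *
st()
plan([665.9,112.2,16.5],Rtool(.206),maxmm=30,minrows=1)
E
```

```text
t: 41.15
ee_pos: [667.3, 114.2, 16.6]
orientation: [-2.436, 1.974, -0.008]
ft_force: [-0.0, -0.1, -0.1]
width: 87.9
t 41.15 p [667.3 114.2  16.6] tx [ 0.207 -0.978  0.   ] tz [ 0.008  0.001 -1.   ] F [-0.  -0.1 -0.1] w 87.9 q [ 0.15  0.77  1.6  -0.    0.77  1.51]
N 1 turn [-0.0077, -0.0004, 0.0027] shift [1.6, 1.8, 0.1]
```

```bash
python3 -m handwheel '[[[-0.008,0,0.003],[1.6,1.8,0],1],[[0,0,0],[0,0,0],0.5],[[0,0,0],[0,0,0],0],[[0,0,0],[0,0,0],0],[[0,0,0],[0,0,0],0],[[0,0,0],[0,0,0],0],[[0,0,0],[0,0,0],0],[[0,0,0],[0,0,0],0],[[0,0,0],[0,0,0],0],[[0,0,0],[0,0,0],0]]'
python3 -c "
from h import *
st()"
python3 -m handwheel '[[[0,0,0],[0,0,0],0],[[0,0,0],[0,0,0],0],[[0,0,0],[0,0,0],0],[[0,0,0],[0,0,0],0],[[0,0,0],[0,0,0],0],[[0,0,0],[0,0,0],0],[[0,0,0],[0,0,-3],0],[[0,0,0],[0,0,-6],0],[[0,0,0],[0,0,-10],0],[[0,0,0],[0,0,-12],0]]'
python3 -c "
from fit import *
st()
plan([665,112,187],Rtool(.18),maxmm=30,minrows=1)
p=snap('wrist','w17.png')
v=tray(p,(422.3,313.1),1,.133,z=10); print('A',fit([v],[422,313,.133],z=10),v[2].sum())
"
```

```text
t: 41.98
ee_pos: [667.3, 112.3, 19.2]
orientation: [-2.436, 1.981, -0.004]
ft_force: [2.3, 0.3, -0.3]
width: 31.4
t 41.98 p [667.3 112.3  19.2] tx [ 0.204 -0.979  0.001] tz [ 0.003 -0.    -1.   ] F [ 2.3  0.3 -0.3] w 31.4 q [ 0.15  0.76  1.6  -0.    0.78  1.52]
t: 42.82
ee_pos: [664.6, 111.9, 48.6]
orientation: [2.435, -1.98, -0.003]
ft_force: [0.6, 0.1, -1.4]
width: 11.9
t 42.82 p [664.6 111.9  48.6] tx [ 0.204 -0.979  0.   ] tz [-0.003 -0.001 -1.   ] F [ 0.6  0.1 -1.4] w 11.9 q [ 0.15  0.72  1.6  -0.    0.83  1.52]
N 5 turn [0.0007, -0.0001, 0.0051] shift [0.0, -0.0, -27.7]Traceback (most recent call last):
  File "<string>", line 6, in <module>
    v=tray(p,(422.3,313.1),1,.133,z=10); print('A',fit([v],[422,313,.133],z=10),v[2].sum())
  File "fit.py", line 33, in tray
    m=orange(p,s,rad or 1.25*np.hypot(e[0]-s[0],e[1]-s[1])+8); return (p,fish,m,roiof(m))
  File "fit.py", line 12, in orange
    cs,_=cv2.findContours(m,cv2.RETR_EXTERNAL,cv2.CHAIN_APPROX_NONE); c=max(cs,key=cv2.contourArea)
                                                                        ~~~^^^^^^^^^^^^^^^^^^^^^^^^
ValueError: max() iterable argument is empty
```

View pics/w17.png

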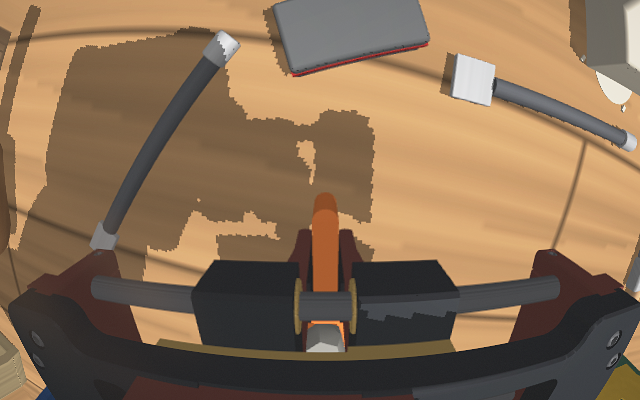

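```bash
python3 -m handwheel '[[[0,0,0],[0,0,-15],0],[[0,0,0],[0,0,-20],0],[[0,0,0],[0,0,-20],0],[[0,0,0],[0,0,-20],0],[[0,0,0.004],[3,0,-20],0],[[0,0,0.004],[8,0,-20],0],[[0,0,0.004],[13,0,-12],0],[[0,0,0.004],[17,0,-6],0],[[0,0,0.004],[20,0,0],0],[[0,0,0.004],[20,0,0],0]]'
python3 -c "
from fit import *
st()
p,R=dump(-40,4,0.0,(89,18)); p[2]=187
plan(p,R,maxmm=20,minrows=1)
"
```

```text
t: 43.7
ee_pos: [683.1, 31.6, 200.0]
orientation: [-2.412, 2.002, -0.011]
ft_force: [-0.3, -0.6, -2.0]
width: 11.9
t 43.7 p [683.1  31.6 200. ] tx [ 0.184 -0.983  0.001] tz [ 0.01   0.001 -1.   ] F [-0.3 -0.6 -2. ] w 11.9 q [0.03 0.54 1.52 0.   1.08 1.41]
N 15 turn [-0.0007, -0.0001, 0.0024] shift [18.8, 0.9, 0.9]
```

```bash
python3 -m handwheel '[[[-0.001,0,0.003],[20,1,1],0],[[-0.001,0,0.003],[22,1,1],0],[[-0.001,0,0.003],[23,1,1],0],[[-0.001,0,0.003],[23,1,1],0],[[-0.001,0,0.003],[23,1,1],0],[[-0.001,0,0.003],[23,1,1],0],[[-0.001,0,0.003],[23,1,1],0],[[-0.001,0,0.003],[23,1,1],0],[[-0.001,0,0.003],[20,1,1],0],[[-0.001,0,0.003],[16,1,1],0]]'
python3 -c "
from fit import *
st()
p,R=dump(-40,4,0.3,(89,18)); 
plan(p,R,maxmm=20,minrows=7)
"
```

```text
t: 44.53
ee_pos: [706.1, -208.5, 186.0]
orientation: [2.374, -2.051, -0.005]
ft_force: [-0.6, -0.0, -2.7]
width: 11.8
t 44.53 p [ 706.1 -208.5  186. ] tx [ 0.145 -0.989  0.   ] tz [-0.005 -0.001 -1.   ] F [-0.6 -0.  -2.7] w 11.8 q [-0.3   0.63  1.38 -0.    1.13  1.12]
N 7 turn [0.0437, -0.0002, -0.0006] shift [6.0, 1.4, -0.6]
```

```bash
python3 -m handwheel '[[[0.02,0,-0.001],[8,1,0],0],[[0.045,0,-0.001],[8,1.3,-1],0],[[0.045,0,-0.001],[8,1.3,-1],0],[[0.045,0,-0.001],[7,1.3,-1],0],[[0.045,0,-0.001],[6,1.3,-1],0],[[0.045,0,-0.001],[4,1.3,-1],0],[[0.045,0,0],[2,1.3,0],0],[[0.015,0,0],[0,0,0],0],[[0,0,0],[0,0,0],0],[[0,0,0],[0,0,0],0]]'
python3 -c "
from fit import *
st()
p,R=dump(-10,4,0.3,(89,18)); 
plan(p,R,maxmm=20,minrows=4)
p=snap('scene','s18.png')
im=draw(p,boxsegs(BOX)+traysegs_tool((89,18)),False)
cv2.imwrite('pics/ov5.png',cv2.resize(im[60:190,180:340,::-1],None,fx=4.4,fy=4.4,interpolation=cv2.INTER_CUBIC))
"
```

```text
t: 45.37
ee_pos: [697.4, -262.5, 186.0]
orientation: [-2.186, 1.892, -0.298]
ft_force: [-0.1, 0.3, -1.6]
width: 11.7
t 45.37 p [ 697.4 -262.5  186. ] tx [ 0.143 -0.99   0.001] tz [ 0.304  0.043 -0.952] F [-0.1  0.3 -1.6] w 11.7 q [-0.44  0.55  1.58  0.25  0.77  0.83]
N 4 turn [-0.003, -0.0006, -0.0015] shift [-2.5, 5.8, -0.3]
```

View pics/ov5.png

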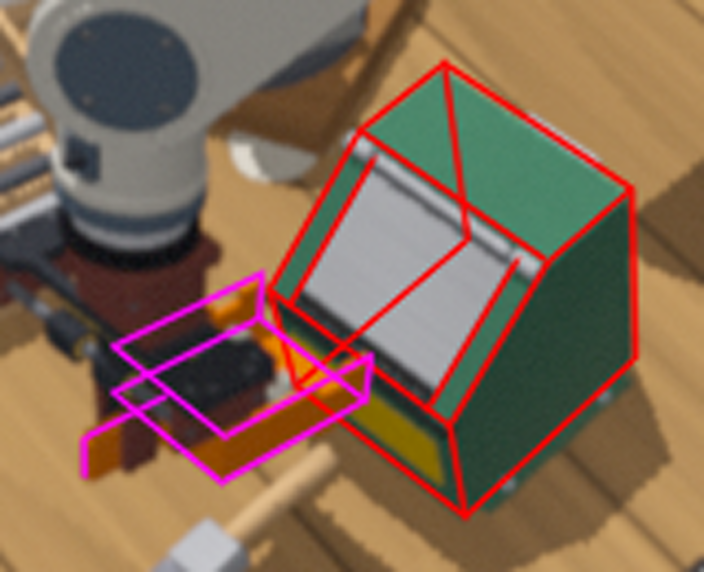

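```bash
python3 -m handwheel '[[[-0.002,0,-0.001],[-2.5,3,0],0],[[-0.002,-0.001,-0.002],[-2.5,6,0],0],[[-0.002,-0.001,-0.002],[-2.5,6,0],0],[[-0.002,0,-0.001],[-2,5,0],0],[[0,0,0],[0,2,0],0],[[0,0,0],[0,0,0],0],[[0,0,0],[0,0,0],0],[[0,0,0],[0,0,0],0],[[0,0,0],[0,0,0],0],[[0,0,0],[0,0,0],0]]'
python3 -c "
from fit import *
st()
p,R=dump(-10,4,0.3,(89,18)); 
plan(p,R,maxmm=20,minrows=1)
p,R=dump(80,4,0.3,(89,18)); 
plan(p,R,maxmm=9.8,minrows=1)
"
```

```text
t: 46.25
ee_pos: [674.9, -253.4, 178.9]
orientation: [-2.202, 1.885, -0.288]
ft_force: [-0.1, 0.0, -2.5]
width: 11.7
t 46.25 p [ 674.9 -253.4  178.9] tx [ 0.154 -0.988  0.001] tz [ 0.294  0.045 -0.955] F [-0.1  0.  -2.5] w 11.7 q [-0.45  0.53  1.63  0.25  0.75  0.81]
N 1 turn [-0.0023, 0.0004, 0.0047] shift [2.2, 1.1, -1.5]
N 10 turn [-0.0002, 0.0, 0.0005] shift [0.2, 9.1, -0.2]
```

```bash
python3 -m handwheel '[[[-0.001,0,0.001],[0.4,6,-0.3],0],[[0,0,0.001],[0.4,9,-0.3],0],[[0,0,0],[0.4,10,-0.3],0],[[0,0,0],[0.3,10,0],0],[[0,0,0],[0.2,10,0],0],[[0,0,0],[0.2,10,0],0],[[0,0,0],[0.2,10,0],0],[[0,0,0],[0.2,10,0],0],[[0,0,0],[0,9,0],0],[[0,0,0],[0,4,0],0]]'
python3 -c "
from fit import *
st()
p,R=dump(85,5,0.72,(89,18)); 
plan(p,R,maxmm=20,minrows=9)
"
```

```text
t: 47.08
ee_pos: [585.3, -270.8, 152.7]
orientation: [-2.196, 1.888, -0.294]
ft_force: [3.9, 1.5, -1.1]
width: 11.9
t 47.08 p [ 585.3 -270.8  152.7] tx [ 0.149 -0.989  0.003] tz [ 0.299  0.043 -0.953] F [ 3.9  1.5 -1.1] w 11.9 q [-0.54  0.47  1.81  0.32  0.65  0.64]
N 9 turn [0.046, -0.0003, 0.0001] shift [-0.2, 1.3, -3.1]
```

```bash
python3 -m handwheel '[[[0.03,0,0],[-0.2,1.5,-2.5],0],[[0.046,0,0],[-0.2,1.5,-3],0],[[0.046,0,0],[-0.2,1.5,-3],0],[[0.046,0,0],[-0.2,1.5,-3],0],[[0.046,0,0],[-0.2,1.5,-3],0],[[0.046,0,0],[-0.2,1.5,-3],0],[[0.046,0,0],[-0.2,1.5,-3],0],[[0.046,0,0],[-0.2,1.5,-3],0],[[0.046,0,0],[-0.2,2,-2],0],[[0,0,0],[0,2,0],0]]'
python3 -c "
from fit import *
st()
p,R=dump(90,5,0.72,(89,18)); 
plan(p,R,maxmm=20,minrows=1)
snap('wrist','w19.png')
snap('scene','s19.png')
"
python3 zoom.py s19.png 220 90 310 165 z19.png
```

```text
t: 47.92
ee_pos: [559.7, -275.9, 172.0]
orientation: [-1.916, 1.642, -0.642]
ft_force: [1.5, 1.0, -2.5]
width: 11.7
t 47.92 p [ 559.7 -275.9  172. ] tx [ 0.148 -0.989  0.014] tz [ 0.66   0.088 -0.746] F [ 1.5  1.  -2.5] w 11.7 q [-0.72  0.42  2.05  1.34  0.54 -0.46]
N 1 turn [-0.0091, -0.0119, 0.0081] shift [-2.8, 2.8, 2.5]
```

View pics/z19.png

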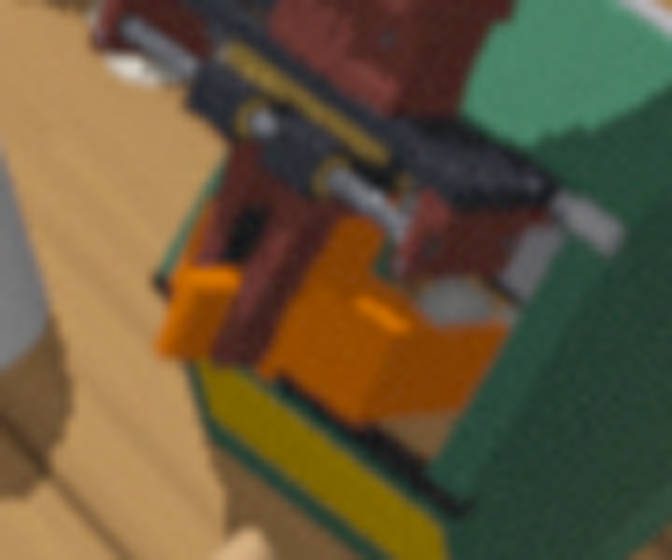

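View pics/w19.png

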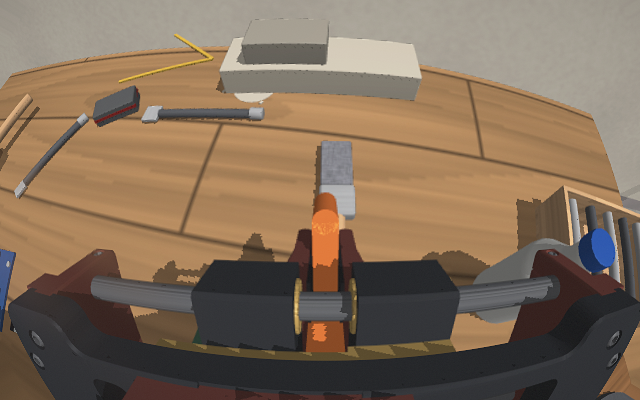

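```bash
python3 -m handwheel '[[[0,-0.01,0.006],[-2,3,1],0],[[0.02,0,0],[0,2,-1],0],[[0,0,0],[0,0,0],0],[[0,0,0],[0,-4,0],0],[[0,0,0],[0,4,0],0],[[0,0,0],[0,0,0],0],[[0,0,0],[0,0,0],0],[[0,0,0],[0,-4,0],0],[[0,0,0],[0,5,0],0],[[0,0,0],[0,0,0],0]]'
python3 -c "
from fit import *
st()
p,R=dump(90,5,0.74,(89,18)); 
plan(p,R,maxmm=20,minrows=1)
snap('scene','s20.png')
"
python3 zoom.py s20.png 220 90 310 165 z20.png
```

```text
t: 48.85
ee_pos: [559.4, -274.7, 170.0]
orientation: [-1.904, 1.626, -0.639]
ft_force: [1.8, -1.3, -3.5]
width: 12.2
t 48.85 p [ 559.4 -274.7  170. ] tx [ 0.155 -0.988  0.004] tz [ 0.67   0.102 -0.736] F [ 1.8 -1.3 -3.5] w 12.2 q [-0.73  0.43  2.05  1.37  0.56 -0.5 ]
N 1 turn [-0.0041, 0.0008, 0.0071] shift [-1.6, 1.9, -0.0]
```

View pics/z20.png

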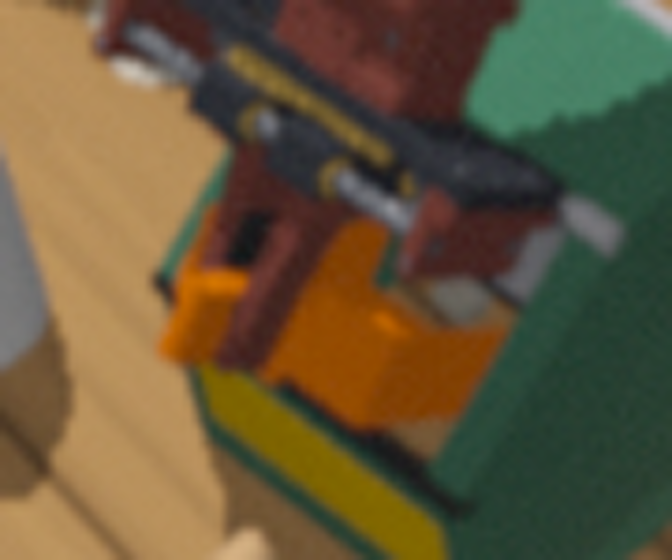

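```bash
python3 -c "
from fit import *
p=ctrl.get_image('scene')
for z in (10,60,80,100,120):
  w=onz(p,281.6,130.2,z); d=w[:2]-BOX[:2]; c,s=np.cos(.15),np.sin(.15); print(z,w.round(0),'box',(c*d[0]+s*d[1]).round(0),(-s*d[0]+c*d[1]).round(0))
print(find(p,'spall0_mid'))
"
```

```text
10 [ 421. -337.   10.] box -27.0 -42.0
60 [ 440. -303.   60.] box -2.0 -12.0
80 [ 448. -289.   80.] box 8.0 0.0
100 [ 456. -276.  100.] box 17.0 13.0
120 [ 464. -262.  120.] box 27.0 25.0
[(0.57, [508.0, 326.0, 36.0])]
```

```bash
python3 -m handwheel '[[[-0.043,0,0],[0,-1.2,2.5],0],[[-0.043,0,0],[0,-1.2,2.5],0],[[-0.043,0,0],[0,-1.2,2.5],0],[[-0.043,0,0],[0,-1.2,2.5],0],[[-0.043,0,0],[0,-1.2,2.5],0],[[-0.043,0,0],[0,-1.2,2.5],0],[[-0.043,0,0],[0,-1.2,2.5],0],[[-0.043,0,0],[0,-1.2,2.5],0],[[-0.043,0,0],[0,-1.2,2.5],0],[[0,0,0],[0,0,0],0]]'
python3 - <<'E'
from fit import *
st()
p,R=dump(-40,7,0.3,(89,18))
plan(p,R,maxmm=18)
E
```

```text
t: 49.83
ee_pos: [579.8, -273.3, 155.2]
orientation: [-2.175, 1.875, -0.326]
ft_force: [2.9, 0.1, -0.3]
width: 11.7
t 49.83 p [ 579.8 -273.3  155.2] tx [ 0.146 -0.989  0.006] tz [ 0.328  0.043 -0.944] F [ 2.9  0.1 -0.3] w 11.7 q [-0.56  0.45  1.84  0.37  0.62  0.58]
N 8 turn [-0.0047, -0.0009, -0.0001] shift [-0.4, -16.1, 0.5]
```

```bash
python3 -m handwheel '[[[-0.004,-0.001,0],[-0.4,-8,0.2],0],[[-0.004,-0.001,0],[-0.4,-14,0.3],0],[[-0.004,-0.001,0],[-0.4,-15,0.3],0],[[-0.004,-0.001,0],[-0.4,-15,0.3],0],[[-0.004,-0.001,0],[-0.4,-15,0.3],0],[[-0.004,-0.001,0],[-0.4,-15,0.3],0],[[-0.004,-0.001,0],[-0.2,-15,0.3],0],[[-0.004,-0.001,0],[-0.2,-15,0],0],[[0,0,0],[0,-14,0],0],[[0,0,0],[0,-8,0],0]]'
python3 - <<'E'
from fit import *
st()
p=snap('scene','s21.png'); print(find(p,'spall0_mid'))
p=snap('wrist','w21.png'); print(find(p,'spall0_mid'))
E
python3 zoom.py s21.png 180 60 340 190 z21.png
```

```text
t: 50.67
ee_pos: [698.6, -249.0, 188.0]
orientation: [-2.198, 1.887, -0.264]
ft_force: [-0.0, -0.2, -1.2]
width: 12.0
t 50.67 p [ 698.6 -249.   188. ] tx [ 0.153 -0.988 -0.014] tz [ 0.285  0.058 -0.957] F [-0.  -0.2 -1.2] w 12.0 q [-0.43  0.55  1.57  0.24  0.8   0.84]
[]
[]
```

View pics/z21.png

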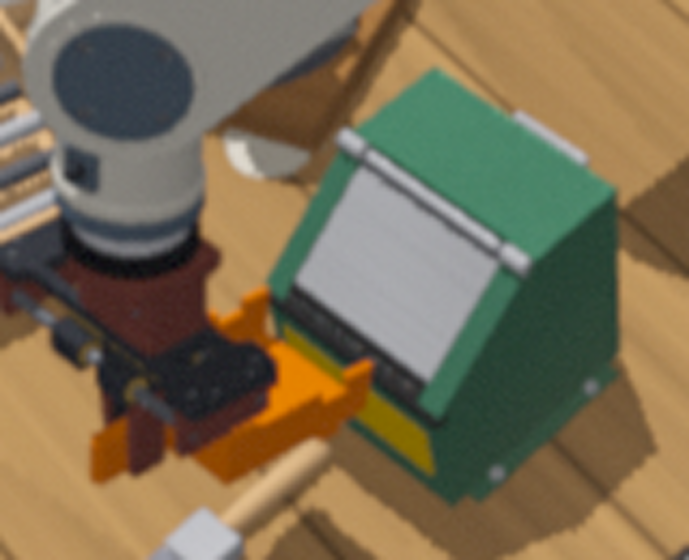

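View pics/w21.png

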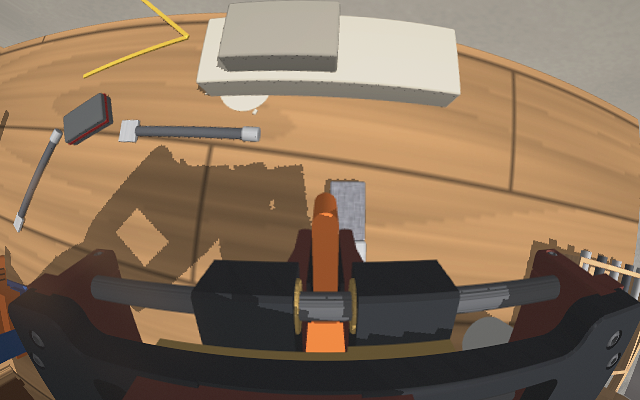

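Run:
```python
from h import *
plan([640,20,300],Rtool(0.14,0),maxmm=33,minrows=10)
```

```text
N 10 turn [-0.0293, 0.0016, 0.0011] shift [-27.6, -0.1, -11.2]
```

```bash
python3 -m handwheel '[[[-0.02,0.001,0.001],[-10,-6,-8],0],[[-0.03,0.001,0.001],[-27,-3,-12],0],[[-0.03,0.001,0.001],[-29,0,-12],0],[[-0.03,0.001,0.001],[-30,0,-12],0],[[-0.03,0.002,0.001],[-30,0,-12],0],[[-0.03,0.002,0.001],[-30,0,-12],0],[[-0.03,0.002,0.001],[-30,0,-12],0],[[-0.03,0.002,0.001],[-30,0,-12],0],[[-0.03,0.002,0.001],[-30,0,-12],0],[[-0.03,0.002,0.001],[-30,0,-8],0]]'
python3 - <<'E'
from h import *
st()
plan([560,200,300],Rtool(0.3,0),maxmm=33,minrows=1)
plan([510.5,325,260],Rtool(0.133,0),maxmm=35,minrows=10)
E
```

```text
t: 51.7
ee_pos: [632.8, 22.0, 299.4]
orientation: [2.347, -2.066, -0.032]
ft_force: [1.1, -0.1, -1.3]
width: 11.8
t 51.7 p [632.8  22.  299.4] tx [ 0.127 -0.992 -0.006] tz [-0.025  0.003 -1.   ] F [ 1.1 -0.1 -1.3] w 11.8 q [0.01 0.38 1.53 0.   1.26 1.46]
N 6 turn [0.004, 0.0013, -0.0288] shift [-31.5, 6.0, 0.1]
N 10 turn [0.0024, 0.0006, -0.0006] shift [-31.6, 8.2, 4.2]
```

```bash
python3 -m handwheel '[[[0.003,0.001,-0.001],[-30,8,3],0],[[0.003,0.001,-0.001],[-32,8,4],0],[[0.002,0.001,-0.001],[-32,8,4],0],[[0.002,0.001,-0.001],[-32,8,4],0],[[0.002,0.001,-0.001],[-32,8,4],0],[[0.002,0,-0.001],[-32,8,4],0],[[0.002,0,0],[-32,8,4],0],[[0.002,0,0],[-32,8,4],0],[[0.002,0,0],[-20,6,0],0],[[0,0,0],[0,0,0],0]]'
python3 - <<'E'
from fit import *
st()
plan([511,325,200],Rtool(0.133,0),maxmm=33,minrows=1)
p=snap('wrist','w22.png')
E
```

```text
t: 52.53
ee_pos: [514.1, 294.5, 268.2]
orientation: [2.365, -2.065, -0.013]
ft_force: [-0.0, -0.3, -2.3]
width: 12.0
t 52.53 p [514.1 294.5 268.2] tx [ 0.135 -0.991 -0.005] tz [-0.007  0.004 -1.   ] F [-0.  -0.3 -2.3] w 12.0 q [0.5  0.34 1.67 0.01 1.14 1.93]
N 3 turn [0.0022, 0.0017, 0.0008] shift [-10.1, -0.5, 22.8]
```

View pics/w22.png

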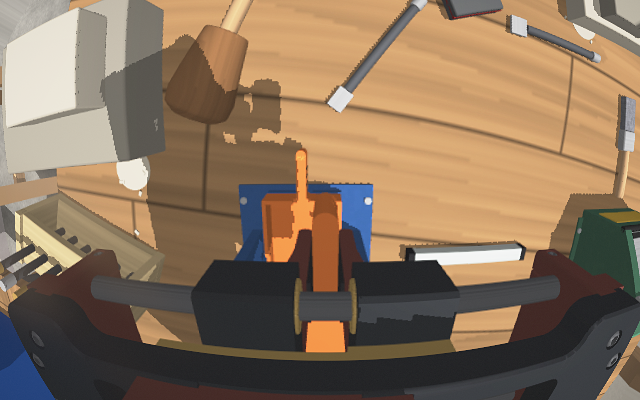

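```bash
python3 -m handwheel '[[[0.002,0.002,0],[-6,0,10],0],[[0.002,0.002,0],[-9,0,14],0],[[0.002,0.002,0.001],[-9,-1,14],0],[[0,0,0],[-6,0,14],0],[[0,0,0],[0,0,14],0],[[0,0,0],[0,0,6],0],[[0,0,0],[0,0,0],0],[[0,0,0],[0,0,0],0],[[0,0,0],[0,0,0],0],[[0,0,0],[0,0,0],0]]'
python3 - <<'E'
from fit import *
st()
plan([511,325,200],Rtool(0.133,0),maxmm=33,minrows=1)
p=snap('wrist','w23.png')
E
python3 zoom.py w23.png 170 100 490 300 z23.png
```

```text
t: 53.42
ee_pos: [514.3, 313.7, 190.0]
orientation: [2.352, -2.078, 0.004]
ft_force: [0.1, 0.3, -1.8]
width: 11.7
t 53.42 p [514.3 313.7 190. ] tx [ 0.123 -0.992  0.004] tz [-0.    -0.004 -1.   ] F [ 0.1  0.3 -1.8] w 11.7 q [ 0.53  0.44  1.71 -0.    0.99  1.98]
N 1 turn [0.0008, -0.0041, -0.0094] shift [-11.6, 1.9, -10.0]
```

View pics/z23.png

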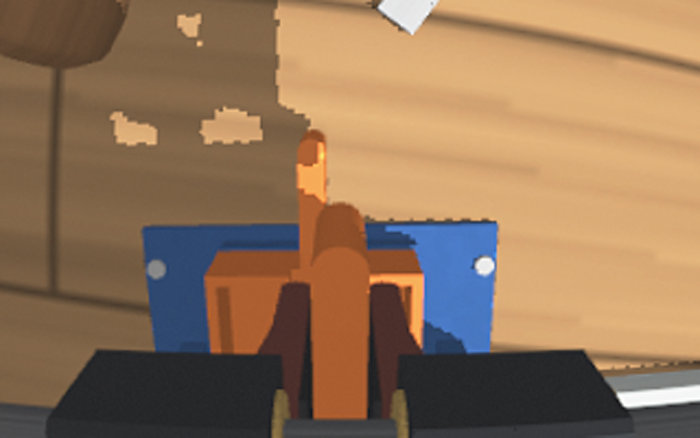

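```bash
python3 -m handwheel '[[[0,-0.002,-0.005],[-6,1,0],0],[[0,-0.002,-0.005],[-6,1,0],0],[[0,0,0],[0,0,0],0],[[0,0,0],[0,0,0],0],[[0,0,0],[0,0,0],0],[[0,0,0],[0,0,0],0],[[0,0,0],[0,0,0],0],[[0,0,0],[0,0,0],0],[[0,0,0],[0,0,0],0],[[0,0,0],[0,0,0],0]]'
python3 - <<'E'
from fit import *
st()
plan([511,325,110],Rtool(0.133,0),maxmm=33,minrows=7)
E
```

```text
t: 54.3
ee_pos: [511.5, 327.7, 192.8]
orientation: [-2.363, 2.063, -0.001]
ft_force: [-0.7, 0.6, -1.8]
width: 11.8
t 54.3 p [511.5 327.7 192.8] tx [ 0.135 -0.991 -0.002] tz [ 0.003  0.003 -1.   ] F [-0.7  0.6 -1.8] w 11.8 q [0.55 0.44 1.7  0.   1.   1.98]
N 7 turn [-0.0005, 0.0003, 0.0004] shift [0.4, 0.1, 11.8]
```

```bash
python3 -m handwheel '[[[-0.001,0,0],[0.6,0,8],0],[[-0.001,0,0],[0.6,0,12],0],[[0,0,0],[0.6,0,12],0],[[0,0,0],[0.6,0,12],0],[[0,0,0],[0.3,0,12],0],[[0,0,0],[0,0,12],0],[[0,0,0],[0,0,8],0],[[0,0,0],[0,0,0],0],[[0,0,0],[0,0,0],0],[[0,0,0],[0,0,0],0]]'
python3 - <<'E'
from fit import *
st()
plan([511,325,82],Rtool(0.133,0),maxmm=33,minrows=1)
p=snap('wrist','w24.png')
E
python3 zoom.py w24.png 170 100 490 300 z24.png
```

```text
t: 55.13
ee_pos: [510.1, 323.3, 105.1]
orientation: [2.364, -2.065, -0.004]
ft_force: [-0.4, -0.4, -1.7]
width: 11.5
t 55.13 p [510.1 323.3 105.1] tx [ 0.134 -0.991  0.   ] tz [-0.004 -0.001 -1.   ] F [-0.4 -0.4 -1.7] w 11.5 q [0.54 0.56 1.75 0.   0.84 1.98]
N 1 turn [0.0039, -0.0, 0.0018] shift [-1.6, -1.2, 23.1]
```

View pics/z24.png

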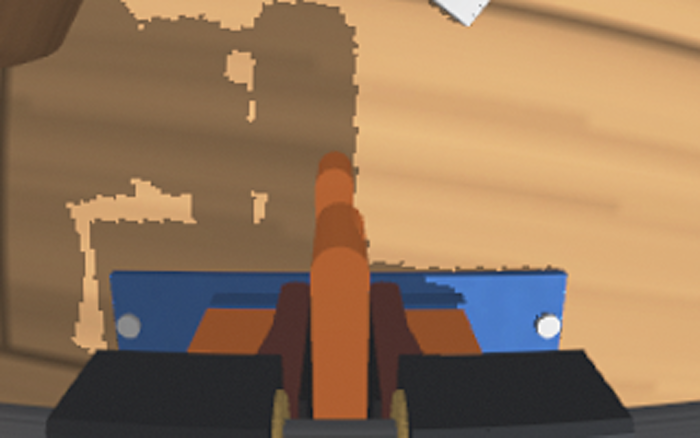

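```bash
python3 -m handwheel '[[[0.002,0,0.001],[-0.8,-0.5,5],0],[[0.002,0,0.001],[-0.6,-0.5,7],0],[[0,0,0],[0,0,6],0],[[0,0,0],[0,0,4],0],[[0,0,0],[0,0,0],0],[[0,0,0],[0,0,0],0],[[0,0,0],[0,0,0],0],[[0,0,0],[0,0,0],0],[[0,0,0],[0,0,0],0],[[0,0,0],[0,0,0],0]]'
python3 - <<'E'
from fit import *
st()
plan([511,325,75],Rtool(0.133,0),maxmm=33,minrows=1)
E
```

```text
t: 56.02
ee_pos: [512.8, 326.2, 83.6]
orientation: [-2.36, 2.066, -0.003]
ft_force: [0.3, -0.1, -2.1]
width: 11.9
t 56.02 p [512.8 326.2  83.6] tx [ 0.132 -0.991 -0.002] tz [ 0.005  0.003 -1.   ] F [ 0.3 -0.1 -2.1] w 11.9 q [ 0.55  0.59  1.76 -0.    0.79  1.99]
N 1 turn [-0.0055, 0.0022, -0.0003] shift [1.0, 2.0, 8.6]
```

```bash
python3 -m handwheel '[[[-0.005,0.002,0],[0.7,1.6,1],0],[[0,0,0],[0.2,0.4,3],0],[[0,0,0],[0,0,2],0],[[0,0,0],[0,0,0],0],[[0,0,0],[0,0,0],0],[[0,0,0],[0,0,0],0],[[0,0,0],[0,0,0],0],[[0,0,0],[0,0,0],0],[[0,0,0],[0,0,0],0],[[0,0,0],[0,0,0],0]]'
python3 - <<'E'
from fit import *
st()
plan([511,325,66],Rtool(0.133,0),maxmm=33,minrows=1)
E
```

```text
t: 56.85
ee_pos: [511.0, 325.0, 77.4]
orientation: [-2.363, 2.069, -0.0]
ft_force: [0.1, -0.5, -1.1]
width: 11.8
t 56.85 p [511.  325.   77.4] tx [ 0.132 -0.991 -0.   ] tz [ 0.001  0.    -1.   ] F [ 0.1 -0.5 -1.1] w 11.8 q [ 0.55  0.6   1.76 -0.    0.78  1.98]
N 1 turn [-0.0006, 0.0003, -0.0003] shift [0.0, -0.0, 11.4]
```

Exactly in position; go down slowly.

```bash
python3 -m handwheel '[[[0,0,0],[0,0,2],0],[[0,0,0],[0,0,2],0],[[0,0,0],[0,0,2],0],[[0,0,0],[0,0,2],0],[[0,0,0],[0,0,1],0],[[0,0,0],[0,0,0],0],[[0,0,0],[0,0,0],0],[[0,0,0],[0,0,0],0],[[0,0,0],[0,0,0],0],[[0,0,0],[0,0,0],0]]'
python3 - <<'E'
from fit import *
st()
plan([511,325,66],Rtool(0.133,0),maxmm=33,minrows=1)
E
```

```text
t: 57.68
ee_pos: [513.6, 325.6, 72.3]
orientation: [-2.361, 2.065, -0.004]
ft_force: [0.5, -0.3, 1.4]
width: 11.8
t 57.68 p [513.6 325.6  72.3] tx [ 0.133 -0.991 -0.001] tz [ 0.005  0.002 -1.   ] F [ 0.5 -0.3  1.4] w 11.8 q [ 0.55  0.61  1.76 -0.    0.77  1.98]
N 1 turn [-0.0053, 0.001, 0.0004] shift [0.2, 2.7, 6.3]
```

```bash
python3 -m handwheel '[[[0,0,0],[0,0,-1.5],0],[[-0.004,0,0],[0,1.6,0],0],[[-0.002,0,0],[0,1.5,0],0],[[0,0,0],[0,0.5,1],0],[[0,0,0],[0,0,0],0],[[0,0,0],[0,0,0],0],[[0,0,0],[0,0,0],0],[[0,0,0],[0,0,0],0],[[0,0,0],[0,0,0],0],[[0,0,0],[0,0,0],0]]'
python3 - <<'E'
from fit import *
st()
plan([511,325,66],Rtool(0.133,0),maxmm=33,minrows=1)
E
```

```text
t: 58.52
ee_pos: [509.2, 324.9, 71.5]
orientation: [2.364, -2.067, -0.003]
ft_force: [0.7, -0.7, -2.0]
width: 12.0
t 58.52 p [509.2 324.9  71.5] tx [ 0.133 -0.991 -0.001] tz [-0.002  0.    -1.   ] F [ 0.7 -0.7 -2. ] w 12.0 q [0.55 0.61 1.76 0.   0.77 1.98]
N 1 turn [0.0024, 0.0006, 0.0005] shift [0.1, -1.8, 5.5]
```

```bash
python3 -m handwheel '[[[0.001,0,0],[0,-0.4,1.5],0],[[0,0,0],[0,0,1.5],0],[[0,0,0],[0,0,1],0],[[0,0,0],[0,0,1],0],[[0,0,0],[0,0,0.5],0],[[0,0,0],[0,0,0],0],[[0,0,0],[0,0,0],0],[[0,0,0],[0,0,0],0],[[0,0,0],[0,0,0],0],[[0,0,0],[0,0,0],0]]'
python3 - <<'E'
from fit import *
st()
plan([511,325,66],Rtool(0.133,0),maxmm=33,minrows=1)
E
```

```text
t: 59.35
ee_pos: [510.2, 325.1, 66.8]
orientation: [-2.365, 2.068, 0.002]
ft_force: [-0.8, 0.0, 0.7]
width: 12.0
t 59.35 p [510.2 325.1  66.8] tx [ 0.133 -0.991 -0.001] tz [-0.001  0.001 -1.   ] F [-0.8  0.   0.7] w 12.0 q [0.55 0.62 1.76 0.   0.76 1.98]
N 1 turn [0.0007, 0.0008, 0.0004] shift [0.2, -0.8, 0.8]
```

```bash
python3 -m handwheel '[[[0,0,0],[0,-0.3,1],0],[[0,0,0],[0,0,1],0],[[0,0,0],[0,0,1],0],[[0,0,0],[0,0,0],0],[[0,0,0],[0,0,0],0],[[0,0,0],[0,0,0],0],[[0,0,0],[0,0,0],0],[[0,0,0],[0,0,0],0],[[0,0,0],[0,0,0],0],[[0,0,0],[0,0,0],0]]'
python3 - <<'E'
from fit import *
st()
E
```

```text
t: 60.18
ee_pos: [511.1, 325.3, 66.5]
orientation: [-2.364, 2.068, 0.001]
ft_force: [-0.3, -0.3, 0.4]
width: 11.9
t 60.18 p [511.1 325.3  66.5] tx [ 0.133 -0.991 -0.001] tz [-0.     0.001 -1.   ] F [-0.3 -0.3  0.4] w 11.9 q [0.55 0.62 1.76 0.   0.76 1.98]
```

```bash
python3 -m handwheel '[[[0,0,0],[0,0,0.5],0.3],[[0,0,0],[0,0,0],0.4],[[0,0,0],[0,0,0],0.5],[[0,0,0],[0,0,0],0.5],[[0,0,0],[0,0,-4],0.5],[[0,0,0],[0,0,-12],0.6],[[0,0,0],[0,0,-25],1],[[0,0,0],[0,0,-30],1],[[0,0,0],[0,-5,-35],1],[[0,0,0],[0,-15,-35],1]]'
python3 - <<'E'
from fit import *
st()
plan([560,180,330],Rtool(.7),maxmm=38,minrows=9)
p=snap('wrist','w25.png')
E
```

```text
t: 61.02
ee_pos: [524.4, 324.7, 205.8]
orientation: [2.352, -2.056, -0.011]
ft_force: [1.6, 0.1, -0.5]
width: 73.7
t 61.02 p [524.4 324.7 205.8] tx [ 0.134 -0.991  0.006] tz [-0.017 -0.009 -1.   ] F [ 1.6  0.1 -0.5] w 73.7 q [0.53 0.45 1.65 0.   1.06 1.97]
N 9 turn [0.0021, -0.0001, -0.0629] shift [16.6, 2.6, -13.7]
```

View pics/w25.png

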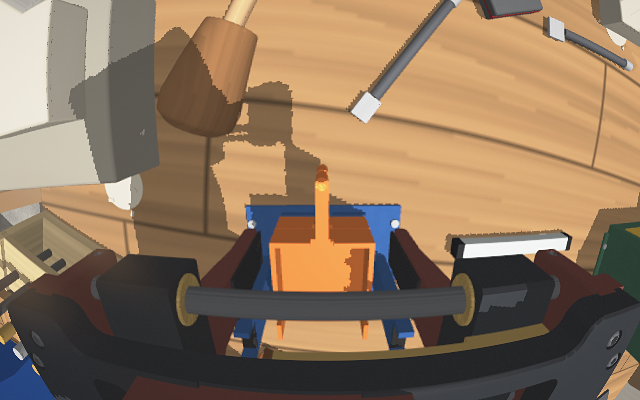

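```bash
python3 - <<'E'
from fit import *
plan([430,160,340],Rtool(1.7),maxmm=38,maxrad=.115)
E
python3 -m handwheel '[[[0,0,0],[0,0,-30],1],[[0.001,0,-0.05],[10,0,-30],1],[[0.001,0,-0.11],[12,3,-25],1],[[0.001,0,-0.11],[12,3,-20],1],[[0.001,0,-0.11],[12,3,-15],1],[[0.001,0,-0.11],[12,6,-10],1],[[0.001,0,-0.11],[12,6,0],1],[[0.001,0,-0.11],[12,6,0],1],[[0.001,0,-0.11],[10,6,0],1],[[0.001,0,-0.11],[5,6,0],1]]'
python3 - <<'E'
from fit import *
st()
plan([430,160,340],Rtool(1.7),maxmm=38,maxrad=.115)
E
```

```text
N 14 turn [0.0003, 0.0001, -0.1119] shift [2.5, 15.3, -9.0]
t: 61.9
ee_pos: [548.9, 220.3, 368.5]
orientation: [-3.038, 0.717, -0.036]
ft_force: [-0.2, 0.1, 0.4]
width: 88.0
t 61.9 p [548.9 220.3 368.5] tx [ 0.894 -0.447  0.018] tz [ 0.027  0.014 -1.   ] F [-0.2  0.1  0.4] w 88.0 q [0.36 0.23 1.58 0.   1.3  0.82]
N 6 turn [-0.0031, -0.0041, -0.0988] shift [-17.5, 14.3, 4.4]
```

```bash
python3 -m handwheel '[[[-0.003,-0.004,-0.1],[-18,14,4],1],[[-0.003,-0.004,-0.1],[-18,14,4],1],[[-0.003,-0.004,-0.1],[-18,14,4],1],[[-0.003,-0.004,-0.1],[-18,14,4],1],[[-0.003,-0.004,-0.1],[-18,14,4],1],[[-0.003,-0.004,-0.1],[-18,14,4],1],[[0,0,0],[-8,12,0],1],[[0,0,0],[0,12,0],1],[[0,0,0],[0,12,0],1],[[0,0,0],[0,0,0],1]]'
cat > bar.py <<'E'
from fit import *
BARP=[boxpts(-11,11,-105,105,0,22)]
def barmask(p,c,fish,rad=75):
    # bright grey tube + black caps near c
    r=p['pixels'].astype(int); mx=r.max(2);mn=r.min(2)
    m=(((mx-mn)<28+0*mx)&((mx>85)|(mx<70))).astype(np.uint8)
    s=proj(p,[c[0],c[1],c[2]],fish); yy,xx=np.mgrid[:400,:640]; m[np.hypot(xx-s[0],yy-s[1])>rad]=0
    m=cv2.morphologyEx(m,cv2.MORPH_CLOSE,np.ones((3,3),np.uint8))
    n,l,st_,_=cv2.connectedComponentsWithStats(m); k=1+st_[1:,4].argmax(); o=(l==k).astype(np.uint8)
    return (p,fish,o,roiof(o))
E
python3 - <<'E'
from bar import *
st()
p=snap('wrist','w26.png')
for q in('bar_mid','bar','fork_mid','tray_a','tray_a_grip','spall0_mid'): print(q,find(p,q,mins=.2))
E
```

```text
t: 62.73
ee_pos: [419.1, 117.7, 348.1]
orientation: [-3.128, -0.271, -0.018]
ft_force: [-0.1, 0.3, -0.3]
width: 88.0
t 62.73 p [419.1 117.7 348.1] tx [0.985 0.172 0.012] tz [ 0.011  0.003 -1.   ] F [-0.1  0.3 -0.3] w 88.0 q [ 0.25 -0.01  1.9   0.    1.24  0.07]
bar_mid [(0.67, [468.0, 42.0, 10.0])]
bar [(0.87, [469.0, 35.0, -7.0])]
fork_mid []
tray_a [(0.83, [182.0, 346.0, -1.0]), (0.58, [419.0, 308.0, 46.0])]
tray_a_grip [(0.9, [514.0, 321.0, 39.0]), (0.43, [418.0, 311.0, 43.0])]
spall0_mid []
```

View pics/w26.png

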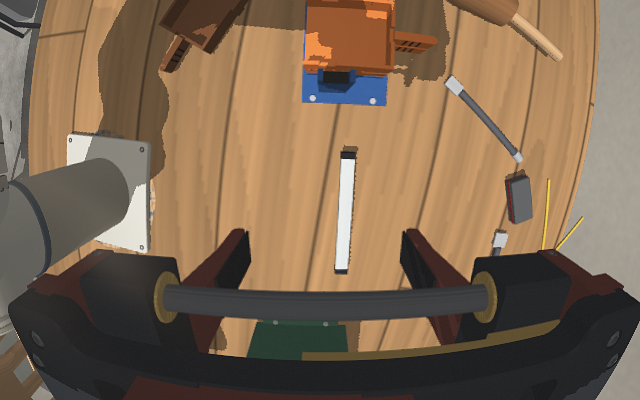

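Run:
```python
from bar import *
p=ctrl.get_image('wrist')
r=p['pixels'].astype(int); mx=r.max(2);mn=r.min(2)
m=(((mx-mn)<40)&((mx>150)|(mx<75))).astype(np.uint8)
z=np.zeros_like(m); z[142:278,325:368]=1; m*=z
n,l,s,_=cv2.connectedComponentsWithStats(cv2.morphologyEx(m,cv2.MORPH_CLOSE,np.ones((5,5),np.uint8))); k=1+s[1:,4].argmax(); o=(l==k).astype(np.uint8)
v=(p,1,o,roiof(o)); print(o.sum())
for y0 in(0.05,0.1): print(fit([v],[468,42,y0],z=0,parts=[boxpts(-11,11,-105,105,0,22)]))
q=p['pixels'].copy(); e=o-cv2.erode(o,np.ones((3,3),np.uint8)); q[e>0]=[0,255,255]; cv2.imwrite('pics/bm.png',cv2.resize(q[135:290,300:400,::-1],None,fx=4,fy=3.6,interpolation=0))
```

```text
1678
(array([4.68707e+02, 3.93900e+01, 1.28000e-01]), np.float64(0.063))
(array([4.68707e+02, 3.95190e+01, 1.30000e-01]), np.float64(0.063))
```

View pics/bm.png

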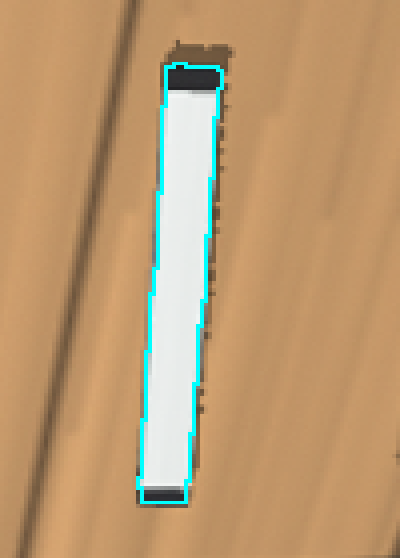

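Run:
```python
from fit import *
plan([468.7,39.5,70],Rtool(.129+np.pi/2),maxmm=33,minrows=9)
```

```text
N 9 turn [-0.0002, -0.0011, 0.0051] shift [3.9, 9.6, 30.8]
```

```bash
python3 -m handwheel '[[[0,-0.001,0.005],[5,12,20],1],[[0,-0.001,0.005],[5,14,30],1],[[0,-0.001,0.005],[5,14,32],1],[[0,-0.001,0.005],[5,14,32],1],[[0,-0.001,0.005],[5,12,32],1],[[0,-0.001,0.005],[5,12,32],1],[[0,-0.001,0.005],[5,8,32],1],[[0,-0.001,0.005],[2,4,32],1],[[0,-0.001,0.005],[0,0,20],1],[[0,0,0],[0,0,0],1]]'
python3 - <<'E'
from fit import *
st()
plan([468.7,39.5,30],Rtool(.129+np.pi/2),maxmm=33,minrows=5)
E
```

```text
t: 63.97
ee_pos: [481.4, 38.6, 77.5]
orientation: [-3.13, -0.209, -0.02]
ft_force: [-0.9, 0.3, 0.2]
width: 88.2
t 63.97 p [481.4  38.6  77.5] tx [0.991 0.133 0.013] tz [ 0.012  0.006 -1.   ] F [-0.9  0.3  0.2] w 88.2 q [ 0.05  0.47  2.04  0.01  0.62 -0.09]
N 5 turn [-0.0008, -0.0026, 0.0009] shift [-2.6, -0.5, 9.5]
```

```bash
python3 -m handwheel '[[[-0.001,-0.003,0.001],[-3,-0.5,8],1],[[-0.001,-0.003,0.001],[-3,-0.5,10],1],[[-0.001,-0.003,0.001],[-3,-0.5,10],1],[[-0.001,-0.003,0.001],[-3,-0.5,10],1],[[0,0,0],[0,0,8],1],[[0,0,0],[0,0,0],1],[[0,0,0],[0,0,0],1],[[0,0,0],[0,0,0],1],[[0,0,0],[0,0,0],1],[[0,0,0],[0,0,0],1]]'
python3 - <<'E'
from fit import *
st()
plan([468.7,39.5,11.5],Rtool(.129+np.pi/2),maxmm=33,minrows=3)
E
```

```text
t: 64.8
ee_pos: [471.3, 40.9, 30.9]
orientation: [3.134, 0.207, 0.009]
ft_force: [1.6, 0.3, -0.2]
width: 87.8
t 64.8 p [471.3  40.9  30.9] tx [0.991 0.132 0.006] tz [ 0.006 -0.    -1.   ] F [ 1.6  0.3 -0.2] w 87.8 q [ 0.06  0.55  2.06 -0.    0.52 -0.07]
N 3 turn [0.0003, -0.0019, 0.001] shift [-0.9, 0.3, 6.5]
```

```bash
python3 -m handwheel '[[[0,-0.002,0.001],[-0.9,0.3,6],1],[[0,-0.002,0.001],[-0.9,0.3,6],1],[[0,-0.002,0.001],[-0.9,0.3,4],1],[[0,0,0],[0,0,2],1],[[0,0,0],[0,0,0],1],[[0,0,0],[0,0,0],1],[[0,0,0],[0,0,0],1],[[0,0,0],[0,0,0],1],[[0,0,0],[0,0,0],1],[[0,0,0],[0,0,0],1]]'
python3 - <<'E'
from fit import *
st()
plan([468.7,39.5,11.5],Rtool(.129+np.pi/2),maxmm=33,minrows=1)
E
```

```text
t: 65.63
ee_pos: [469.4, 39.4, 11.7]
orientation: [3.134, 0.201, 0.001]
ft_force: [-0.1, 1.0, 0.6]
width: 87.9
t 65.63 p [469.4  39.4  11.7] tx [0.992 0.128 0.001] tz [ 0.001 -0.001 -1.   ] F [-0.1  1.   0.6] w 87.9 q [ 0.06  0.59  2.07 -0.    0.48 -0.07]
N 1 turn [0.0009, -0.0007, -0.0007] shift [-0.7, -0.2, 0.2]
```

```bash
python3 -m handwheel '[[[0,0,0],[0,0,0],0],[[0,0,0],[0,0,0],0],[[0,0,0],[0,0,0],0],[[0,0,0],[0,0,0],0],[[0,0,0],[0,0,0],0],[[0,0,0],[0,0,0],0],[[0,0,0],[0,0,0],0],[[0,0,0],[0,0,0],0],[[0,0,0],[0,0,0],0],[[0,0,0],[0,0,0],0]]'
python3 -c "
from h import *
st()"
python3 -m handwheel '[[[0,0,0],[0,0,0],0],[[0,0,0],[0,0,0],0],[[0,0,0],[0,0,-6],0],[[0,0,0],[0,0,-15],0],[[0,0,0],[0,0,-25],0],[[0,0,0],[0,0,-30],0],[[0,0,0],[0,0,-35],0],[[0,0,0],[0,0,-35],0],[[0,0,0],[0,0,-35],0],[[0,0,0],[0,0,-25],0]]'
python3 -c "
from h import *
st()
plan([402.5,310.4,225],Rtool(.133+np.pi/2),maxmm=33,minrows=9)
"
```

```text
t: 66.47
ee_pos: [469.7, 39.4, 12.1]
orientation: [3.134, 0.202, 0.003]
ft_force: [0.2, -0.1, 1.2]
width: 24.5
t 66.47 p [469.7  39.4  12.1] tx [0.992 0.128 0.002] tz [ 0.002 -0.001 -1.   ] F [ 0.2 -0.1  1.2] w 24.5 q [ 0.06  0.59  2.07 -0.    0.48 -0.07]
t: 67.3
ee_pos: [463.9, 39.2, 222.7]
orientation: [3.134, 0.201, -0.023]
ft_force: [1.9, -0.4, -1.2]
width: 21.8
t 67.3 p [463.9  39.2 222.7] tx [ 0.992  0.128 -0.015] tz [-0.015 -0.002 -1.   ] F [ 1.9 -0.4 -1.2] w 21.8 q [ 0.06  0.21  1.97 -0.    0.98 -0.07]
N 9 turn [-0.0, 0.0016, -0.0005] shift [-2.8, -30.8, -0.2]
```

```bash
python3 -m handwheel '[[[0,0.002,-0.001],[-2,-20,0],0],[[0,0.002,-0.001],[-3,-30,0],0],[[0,0.002,-0.001],[-3,-31,0],0],[[0,0.002,-0.001],[-3,-31,0],0],[[0,0.002,-0.001],[-3,-31,0],0],[[0,0.002,-0.001],[-3,-31,0],0],[[0,0.002,0],[-3,-31,0],0],[[0,0.002,0],[-3,-30,0],0],[[0,0,0],[-2,-20,0],0],[[0,0,0],[0,0,0],0]]'
python3 - <<'E'
from fit import *
st()
plan([402.5,310.4,195],Rtool(.133+np.pi/2),maxmm=33,minrows=1)
p=snap('wrist','w27.png')
E
```

```text
t: 68.13
ee_pos: [405.9, 298.4, 235.9]
orientation: [-3.132, -0.202, -0.034]
ft_force: [0.5, 0.1, -0.4]
width: 21.8
t 68.13 p [405.9 298.4 235.9] tx [0.992 0.128 0.022] tz [ 0.022  0.005 -1.   ] F [ 0.5  0.1 -0.4] w 21.8 q [ 0.62  0.23  1.9  -0.01  0.99  0.49]
N 2 turn [-0.0008, -0.0111, -0.0022] shift [-1.2, -6.1, 20.4]
```

View pics/w27.png

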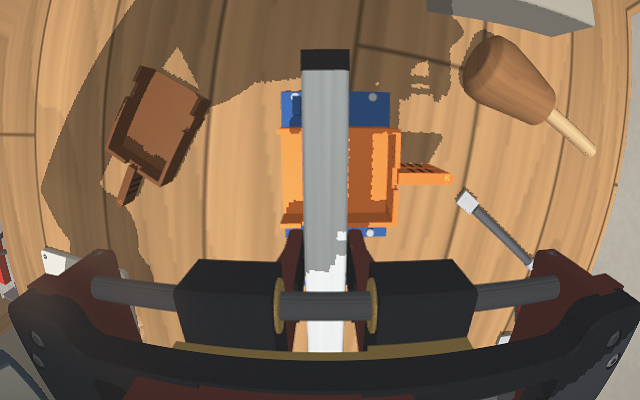

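Run:
```python
from fit import *
p=ctrl.get_image('wrist'); pp,R,_=pose()
g=cv2.cvtColor(p['pixels'],cv2.COLOR_RGB2GRAY).astype(int); print(g[44:80,326])
for u,v in((326,49.5),(326,68.5),(302,60),(349,60),(302.5,150),(348,150)):
    C,d=ray(p,u,v,1); c=R.inv().apply(C-pp); e=R.inv().apply(d); k=(-10.5-c[2])/e[2]; print((u,v),(c+k*e).round(1))
```

```text
[100 100 100 102  96  49  36  40  39  38  39  40  39  38  41  39  39  40
  38  40  40  40  38  38  34  69 133 174 171 168 170 170 170 170 170 170]
(326, 49.5) [ 1.000e-01 -1.057e+02 -1.050e+01]
(326, 68.5) [  0.1 -96.6 -10.5]
(302, 60) [ -10.8 -100.7  -10.5]
(349, 60) [  10.6 -100.7  -10.5]
(302.5, 150) [-10.8 -58.7 -10.5]
(348, 150) [ 10.3 -58.7 -10.5]
```

```bash
python3 -m handwheel '[[[0,-0.007,-0.001],[-0.8,-4,10],0],[[0,-0.007,-0.001],[-0.8,-4,13],0],[[0,-0.007,-0.001],[-0.5,-4,13],0],[[0,0,0],[0,0,10],0],[[0,0,0],[0,0,0],0],[[0,0,0],[0,0,0],0],[[0,0,0],[0,0,0],0],[[0,0,0],[0,0,0],0],[[0,0,0],[0,0,0],0],[[0,0,0],[0,0,0],0]]'
python3 - <<'E'
from fit import *
st()
plan([402.5,310.4,170],Rtool(.133+np.pi/2),maxmm=33,minrows=1)
p=snap('wrist','w28.png'); snap('scene','s28.png')
E
python3 zoom.py s28.png 350 180 520 330 z28.png
```

```text
t: 69.07
ee_pos: [403.1, 302.4, 183.0]
orientation: [3.132, 0.195, -0.009]
ft_force: [-0.4, 0.1, -2.0]
width: 21.6
t 69.07 p [403.1 302.4 183. ] tx [ 0.992  0.124 -0.006] tz [-0.006 -0.004 -1.   ] F [-0.4  0.1 -2. ] w 21.6 q [0.62 0.32 1.93 0.   0.9  0.5 ]
N 1 turn [0.0031, 0.006, -0.0085] shift [0.4, -8.0, 13.0]
```

View pics/w28.png

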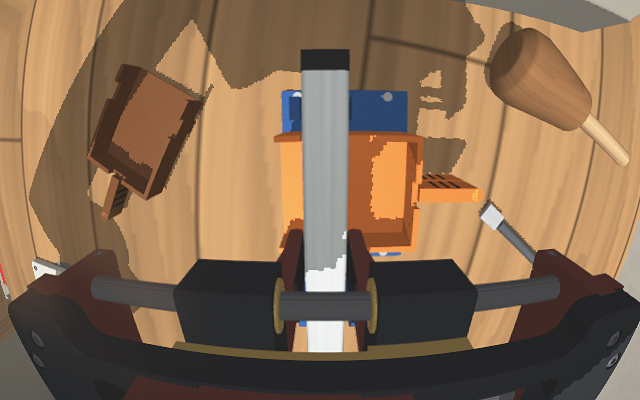

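View pics/z28.png

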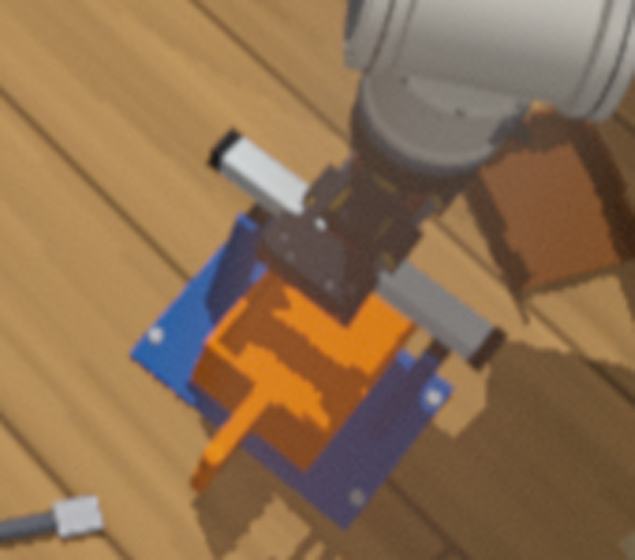

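```bash
python3 -m handwheel '[[[0.001,0.003,-0.004],[0.2,-4,3],0],[[0.001,0.003,-0.004],[0.2,-4,5],0],[[0,0,0],[0,0,3],0],[[0,0,0],[0,0,0],0],[[0,0,0],[0,0,0],0],[[0,0,0],[0,0,0],0],[[0,0,0],[0,0,0],0],[[0,0,0],[0,0,0],0],[[0,0,0],[0,0,0],0],[[0,0,0],[0,0,0],0]]'
python3 - <<'E'
from fit import *
st()
plan([402.5,310.4,150],Rtool(.133+np.pi/2),maxmm=33,minrows=1)
E
```

```text
t: 70.0
ee_pos: [402.5, 311.8, 171.5]
orientation: [-3.134, -0.211, -0.003]
ft_force: [0.2, 0.2, -1.2]
width: 21.8
t 70.0 p [402.5 311.8 171.5] tx [0.991 0.134 0.002] tz [ 0.002  0.    -1.   ] F [ 0.2  0.2 -1.2] w 21.8 q [ 0.64  0.34  1.93 -0.    0.87  0.5 ]
N 1 turn [0.0001, -0.0021, 0.0011] shift [-0.3, 1.4, 21.5]
```

```bash
python3 -m handwheel '[[[0,-0.001,0.001],[-0.2,1.2,4],0],[[0,-0.001,0],[-0.2,0.8,4],0],[[0,0,0],[0,0,4],0],[[0,0,0],[0,0,3],0],[[0,0,0],[0,0,0],0],[[0,0,0],[0,0,0],0],[[0,0,0],[0,0,0],0],[[0,0,0],[0,0,0],0],[[0,0,0],[0,0,0],0],[[0,0,0],[0,0,0],0]]'
python3 - <<'E'
from fit import *
st()
plan([402.5,310,149],Rtool(.133+np.pi/2),maxmm=33,minrows=1)
E
```

```text
t: 70.83
ee_pos: [402.4, 309.4, 154.7]
orientation: [3.134, 0.208, -0.001]
ft_force: [-1.1, -0.8, -0.1]
width: 22.0
t 70.83 p [402.4 309.4 154.7] tx [ 0.991  0.132 -0.   ] tz [-0. -0. -1.] F [-1.1 -0.8 -0.1] w 22.0 q [ 0.63  0.36  1.94 -0.    0.84  0.5 ]
N 1 turn [0.0003, 0.0005, -0.0004] shift [0.2, -0.6, 5.7]
```

```bash
python3 -m handwheel '[[[0,0,0],[0,-0.4,2],0],[[0,0,0],[0,0,2],0],[[0,0,0],[0,0,1],0],[[0,0,0],[0,0,1],0],[[0,0,0],[0,0,0],0],[[0,0,0],[0,0,0],0],[[0,0,0],[0,0,0],0],[[0,0,0],[0,0,0],0],[[0,0,0],[0,0,0],0],[[0,0,0],[0,0,0],0]]'
python3 - <<'E'
from fit import *
st()
snap('wrist','w29.png')
E
python3 zoom.py w29.png 240 30 480 290 z29.png
```

```text
t: 71.67
ee_pos: [402.8, 310.2, 150.1]
orientation: [-3.134, -0.209, -0.001]
ft_force: [0.3, -0.2, -0.2]
width: 21.4
t 71.67 p [402.8 310.2 150.1] tx [0.991 0.132 0.001] tz [ 0.001  0.    -1.   ] F [ 0.3 -0.2 -0.2] w 21.4 q [ 0.63  0.37  1.94 -0.    0.83  0.5 ]
```

View pics/z29.png

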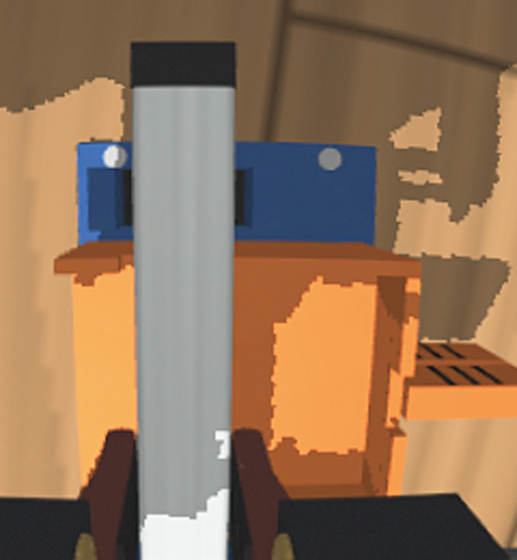

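```bash
python3 -m handwheel '[[[0,0,0],[0,0,1],0],[[0,0,0],[0,0,0.5],0],[[0,0,0],[0,0,0],0],[[0,0,0],[0,0,0],0],[[0,0,0],[0,0,0],0],[[0,0,0],[0,0,0],0],[[0,0,0],[0,0,0],0],[[0,0,0],[0,0,0],0],[[0,0,0],[0,0,0],0],[[0,0,0],[0,0,0],0]]'
python3 - <<'E'
from fit import *
st()
E
```

```text
t: 72.55
ee_pos: [402.9, 310.3, 150.1]
orientation: [-3.134, -0.209, -0.001]
ft_force: [0.5, -0.0, 1.4]
width: 21.9
t 72.55 p [402.9 310.3 150.1] tx [0.991 0.132 0.001] tz [ 0.001  0.    -1.   ] F [ 0.5 -0.   1.4] w 21.9 q [ 0.63  0.37  1.94 -0.    0.83  0.5 ]
```

Seated (contact, no further descent). Release and rise.

```bash
python3 -m handwheel '[[[0,0,0],[0,0,0],0.4],[[0,0,0],[0,0,0],0.5],[[0,0,0],[0,0,0],0.6],[[0,0,0],[0,0,0],0.6],[[0,0,0],[0,0,0],0.6],[[0,0,0],[0,0,-5],0.7],[[0,0,0],[0,0,-15],0.7],[[0,0,0],[0,0,-30],0.8],[[0,0,0],[0,0,-38],1],[[0,0,0],[0,0,-38],1]]'
python3 -m handwheel '[[[0,0,0],[0,10,-30],1],[[0,0,0],[0,20,-25],1],[[0,0,0],[0,25,-15],1],[[0,0,0],[0,25,0],1],[[0,0,0],[0,20,0],1],[[0,0,0],[0,0,0],1],[[0,0,0],[0,0,0],1],[[0,0,0],[0,0,0],1],[[0,0,0],[0,0,0],1],[[0,0,0],[0,0,0],1]]'
python3 - <<'E'
from fit import *
st()
p=snap('wrist','w30.png'); snap('scene','s30.png')
for q in('bar_mid','fork_mid','carrier','tray_a','tray_a_grip','spall0_mid'): print(q,find(p,q,mins=.2))
E
python3 zoom.py s30.png 350 180 520 330 z30.png;python3 zoom.py w30.png 210 30 450 270 z30w.png
```

```text
t: 73.38
ee_pos: [398.6, 307.1, 272.9]
orientation: [3.125, 0.208, -0.023]
ft_force: [0.2, 0.3, 0.2]
width: 78.2
t: 74.22
ee_pos: [415.5, 209.0, 360.6]
orientation: [-3.134, -0.212, -0.006]
ft_force: [0.6, 0.2, 0.7]
width: 87.8
t 74.22 p [415.5 209.  360.6] tx [0.991 0.135 0.004] tz [ 0.004  0.001 -1.   ] F [0.6 0.2 0.7] w 87.8 q [ 0.44  0.04  1.82 -0.    1.28  0.31]
bar_mid [(0.8, [401.0, 316.0, 149.0])]
fork_mid []
carrier []
tray_a [(0.95, [180.0, 344.0, -1.0]), (0.87, [418.0, 309.0, 44.0]), (0.69, [403.0, 313.0, 151.0])]
tray_a_grip [(0.53, [419.0, 308.0, 47.0]), (0.46, [510.0, 323.0, 42.0])]
spall0_mid []
```

View pics/z30w.png

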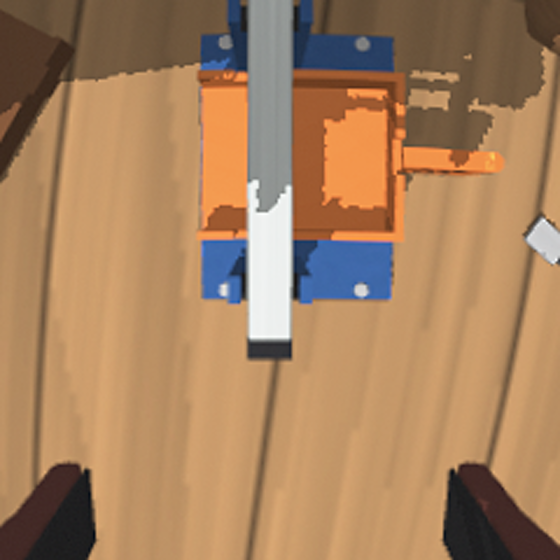

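View pics/z30.png

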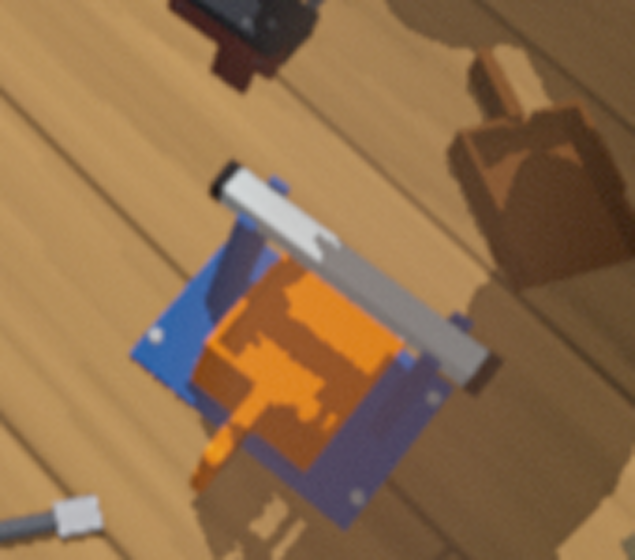

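View pics/s30.png

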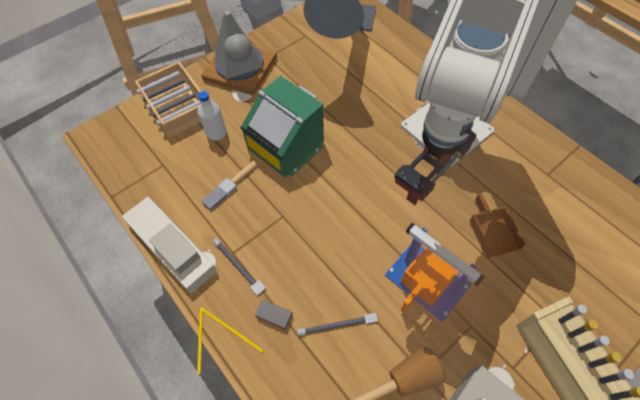

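Run:
```python
from fit import *
p=ctrl.get_image('wrist'); s=ctrl.get_image('scene')
# bar ends: dark caps along the line
b=[422.3,313.1,.133];C,S=np.cos(b[2]),np.sin(b[2]);W=lambda x,y,z:np.array((b[0]+C*x-S*y,b[1]+S*x+C*y,z))
g=cv2.cvtColor(p['pixels'],cv2.COLOR_RGB2GRAY).astype(int)
for x in(-24,-20,-16):
  row=[]
  for y in list(np.arange(-112,-88,1.))+list(np.arange(88,112,1.)):
    u,v=proj(p,W(x,y,160),1); row.append(int(cv2.getRectSubPix(p['pixels'],(1,1),(float(u),float(v)))[0,0].mean()))
  print(x,'neg -112..-89',row[:24],'pos 88..111',row[24:])
# projected tray rims
seg=[]
for z0 in(10,48):
  o=b
  T=lambda x,y,z:W(x,y,z+z0)
  for a,c in(((-60,-50,46),(60,-50,46)),((60,-50,46),(60,50,46)),((60,50,46),(-60,50,46)),((122,-6,43),(60,-6,43)),((122,6,43),(60,6,43)),((122,-6,43),(122,6,43))):
    seg.append(((255,0,0) if z0==10 else (0,0,255),(T(*a),T(*c))))
for n,q,f,r in(('w',p,1,(30,270,210,450)),('s',s,0,(200,330,370,510))):
  im=draw(q,seg,f)[r[0]:r[1],r[2]:r[3],::-1]; k=560/im.shape[0]; cv2.imwrite(f'pics/fin_{n}.png',cv2.resize(im,None,fx=k,fy=k,interpolation=cv2.INTER_CUBIC))
```

```text
-24 neg -112..-89 [150, 150, 150, 150, 152, 142, 103, 52, 52, 53, 53, 53, 53, 50, 65, 109, 190, 245, 242, 240, 240, 239, 239, 239] pos 88..111 [150, 149, 149, 150, 151, 150, 119, 62, 35, 34, 35, 34, 35, 36, 35, 32, 53, 74, 87, 86, 85, 84, 85, 85]
-20 neg -112..-89 [137, 139, 141, 144, 146, 138, 100, 52, 51, 53, 53, 53, 53, 51, 63, 107, 187, 242, 239, 237, 237, 237, 237, 237] pos 88..111 [150, 151, 151, 152, 153, 151, 120, 63, 35, 34, 36, 35, 35, 35, 34, 34, 54, 74, 87, 85, 84, 84, 84, 84]
-16 neg -112..-89 [103, 102, 100, 97, 96, 90, 71, 52, 53, 53, 53, 53, 52, 51, 64, 107, 187, 242, 239, 238, 238, 238, 237, 237] pos 88..111 [147, 147, 148, 148, 150, 148, 118, 63, 35, 33, 36, 35, 36, 35, 34, 33, 53, 75, 89, 87, 86, 85, 85, 85]
```

View pics/fin_w.png

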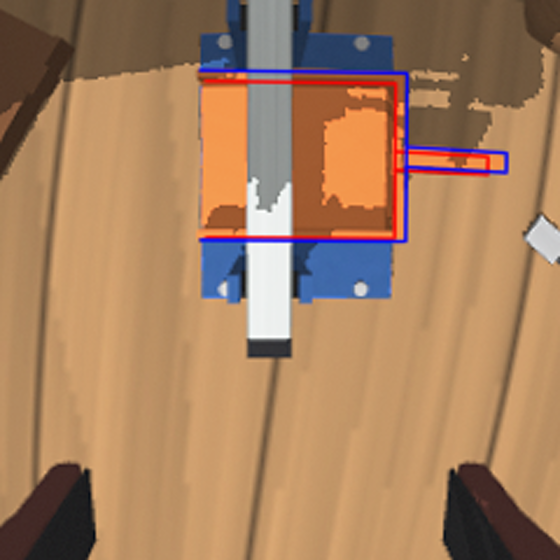

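View pics/fin_s.png

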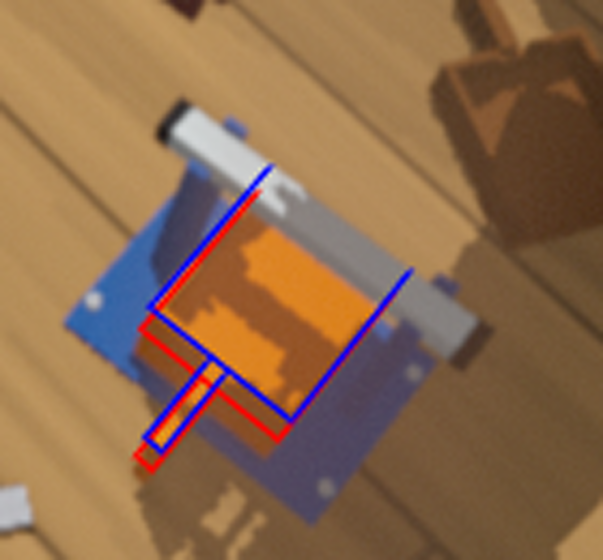

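Run:
```python
from h import *
st()
print(ctrl.close_job())
```

```text
t 74.72 p [415.7 208.4 360.9] tx [0.991 0.134 0.005] tz [ 0.005  0.001 -1.   ] F [ 0.2 -0.2  0.4] w 87.8 q [ 0.44  0.04  1.82 -0.    1.28  0.31]
the job is handed in; nothing more can be done
None
```

I handed the job in at about 75 s. All the steps are done, in the order asked.

**What I did**
- **Bar off:** I set the carrying bar aside on the bench first.
- **Emptying:** I emptied tray_a (1 spall) and then tray_b (3 spalls). Each time the tray's nose opened the flap and I tipped the tray to about 42°.
- **Racking:** I racked tray_a in the lowest place and tray_b on top of it. The carrier had no tray_c.
- **Bar back:** While it was set aside, the bar had been knocked about 55 mm. I found it again and laid it back across both forks.

**What the last checks showed**
- **Trays:** Both stopped, with light contact, at heights that put the lugs home in the notches. Tray_b first caught on a lug about 6 mm high; I shifted it back about 3 mm and it dropped in.
- **Tray position:** In the last wrist picture tray_b matches the expected outline to about 1.5 mm. The scene overlay showed a similar 1–2 pixel shift, as it had earlier, so I put that down to calibration.
- **Bar:** It lies between the cheeks of both forks, about 1 mm off centre.
- **Spalls and flap:** No spalls were visible on the bench or in the trays, and the flap had sprung shut.
- **Other tools:** The robot never touched them, and none looked moved in the last picture.

**Not checked directly**
- I could not see inside the closed box. That all four spalls are in it follows from the empty trays and clear bench, plus what looked like a spall on the box floor through the open flap.
- In the last picture the bar hid a strip of tray_b's floor.

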